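Weigh the connecting rods and lay them on the rail rack

ROBOT

A 6-joint arm with a two-finger parallel gripper is mounted at the origin on the work surface. World frame = base frame: x ahead of the robot, y to its left, z up, the work surface at z = 0. Lengths are in mm, angles in rad, forces in N, time in s.
With the tool pointing down it reaches from about 300 to 750 mm from the base axis. Payload 8.5 kg.
Tool frame: the origin (TCP) lies at the very end of the fingers, on their centre line; the grasp point (between the pads) lies 19 mm behind it (grasp_offset is the distance from the TCP to the grasp point, in mm); x points along the fingers, y is the direction in which the jaws open and shut, and the axes are right-handed (so a half turn about x gives the same grasp; the last joint's range is limited). The gripper opens to 88 mm and grips with 3 to 60 N. Pads are 18 mm wide; open, the fingers measure 123 mm over their backs; the gripper's body (75 mm by 187 mm) begins 45 mm behind the grasp point.
Start: joints at [-1.438, 0.381, 1.297, -0, 1.464, -0.215], TCP at [187.45, -517.052, 238.748] pointing down, gripper open.
Joint ranges: [-3.11, 3.11], [-0.89, 2.33], [0.22, 2.48], [-1.42, 4.56], [0.17, 2.85], [-2.88, 2.88]. Speed limits (rad/s): [2.39, 2.39, 3.14, 3.14, 3.14, 3.14].

INTERFACE

Orientations are given as a 3x3 rotation matrix whose columns are the frame's x, y, z axes.
In Python, from rig import * gives the robot as it stands.
- The arm moves only by the tool carry_out, never from a script. Its argument "moves" is a list of rows, each an object with "travel": the shift along the tool's x, y, z in mm, a list of three; "rotation": the turn, a rotation vector about the tool's x, y, z in degrees, a list of three. A call has exactly 10 rows; each row shifts and turns the pose as measured when the row begins, along the tool's axes as they then stand; what a row does not reach is not made up. A row lasts 1/10 s, in which the tool goes at most 50 mm and 8.59 degrees, less where a joint would pass 70% of its speed; a pose out of reach is approached as far as the arm can. A call is refused whole if a number of a shift passes 50 or a number of a turn 8.59, either way. A call with a gripper value outside its range is refused whole. "claw" is the closure, from 0 (fully open) to 1 (shut), set as the call begins (left out, the last holds). The fingers move at their own pace and stop on an object; "newtons" is the grip in N (left out, the last holds). Time passes only in rows, so rows that do not move let the fingers close, or fill a call up. It gives the time, the measured TCP pose, the force and the opening at its end, in the units of the state.
- state(): the state, without advancing time (a new reading comes with each control period).
- snapshot(name): name is "scene" or "top"; returns the picture (480x640x3 uint8, red, green, blue); there is no depth.
- camera_params(name): a dict with "fov_y" (degrees; the focal length in pixels is half the picture's height over the tangent of half this angle, whatever the lens; pixels are square), "cx", "cy" (the principal point, pixels), "world_to_cam" (4x4, takes a point from world to camera coordinates). Camera axes: x right, y up, looking along -z (the intrinsics and any distortion apply to the point x, -y, -z); pixel columns grow to the right and rows downward; lengths in mm; the calibration is good to about 2 mm. A picture is of the moment at which its call begins. camera_params takes no time and is no camera call.
- sign_off(): hands the job in, once; it reports no verdict.
The state is a dict: "t": time; "q": joint angles; "dq": joint speeds; "joint_efforts": joint torques, N m; "position": TCP position; "ee_rot": TCP orientation; "contact_force": force on the tool from outside, world axes, zero at the start; "ft_torque": the same for the moment, N m; "width": opening from 0.0 (shut) to 1.0 (fully open).
Only numpy, scipy, OpenCV 4.12 (cv2) and the standard library are available. Lean on these libraries where they do the work, as an engineer would, in place of code of your own. Each camera call takes 0.05 s, during which the arm holds its last target.

TASK

Raise the readout's folding display to a reading angle (57 to 74 degrees from flat) and leave it there as long as anything lies on the weighing plate; weigh the connecting rods that are present in the order white, yellow, blue: centre each one on the weighing plate between the stops, small end over the small orange disc, and let go for a moment. Lay every rod, after weighing, across the two narrow raised rails at the seat of its own colour, small end towards the rack's far side (its +x), and at the end fold the display flat again. Some colours may be missing; leave the pistons, jar and cup where they are, and do not press hard on the plate.

Things in the scene. Friction and masses are not known exactly. Their poses are not given: they have to be found in the camera images.
- rod_white: Loose steel connecting rod, white paint on it; may be absent. 169 mm long, 20 mm thick, 0.4 kg, both faces alike, lying flat. Origin at mid-thickness, near the centre of mass; x to the small end, z normal to the faces. Big end: diameter 62, centre x = -50 mm; small end: diameter 36, centre x = +70; shank 22 mm wide (y), free for fingers from x = -17 to +50.
- rod_white_small (a point): Centre of the small end of the white rod (absent with it), 70 mm along +x from the rod's origin.
- rod_yellow: Loose steel connecting rod, yellow paint on it; may be absent. 169 mm long, 20 mm thick, 0.4 kg, both faces alike, lying flat. Origin at mid-thickness, near the centre of mass; x to the small end, z normal to the faces. Big end: diameter 62, centre x = -50 mm; small end: diameter 36, centre x = +70; shank 22 mm wide (y), free for fingers from x = -17 to +50.
- rod_yellow_small (a point): Centre of the small end of the yellow rod (absent with it), 70 mm along +x from the rod's origin.
- rod_blue: Loose steel connecting rod, blue paint on it; may be absent. 169 mm long, 20 mm thick, 0.4 kg, both faces alike, lying flat. Origin at mid-thickness, near the centre of mass; x to the small end, z normal to the faces. Big end: diameter 62, centre x = -50 mm; small end: diameter 36, centre x = +70; shank 22 mm wide (y), free for fingers from x = -17 to +50.
- rod_blue_small (a point): Centre of the small end of the blue rod (absent with it), 70 mm along +x from the rod's origin.
- scale: Fixed weighing plate, 215 x 110 mm, its top 20 mm above the table; origin under its middle; x lengthwise. Black stops 10 mm high: end stops with inner faces at x = -88.5 and +95.5 mm (50 mm wide), side stops with inner faces at y = +-40.5 mm for x = -70 to -30. Orange discs mark the places of the big end (x = -50) and small end (x = +70).
- scale_mid (a point): Middle of the weighing plate on its top face (20 mm above the table), where the rod's origin belongs in plan; axes as the scale's. A rod lying flat there has its origin 10 mm above this point.
- rack: Fixed rack: two parallel narrow aluminium rails along its y, each 16 mm wide and 270 mm long, centred at x = -44 and +44 mm, tops 70 mm above the table (rails 12 mm thick, posts at y = +-125 mm, base plate 8 mm thick). Origin under its middle. Rods lie across both rails, side by side.
- seat_white (a point): Middle of the white seat of the rack (white bands on the rails, white patch on the base): midway between the rails at the level of their tops; axes as the rack's. Seats are 95 mm apart. A seated rod has its origin 10 mm above this point and its x along the rack's x (small end towards rack +x).
- seat_yellow (a point): Middle of the yellow seat of the rack (yellow bands on the rails, yellow patch on the base): midway between the rails at the level of their tops; axes as the rack's. Seats are 95 mm apart. A seated rod has its origin 10 mm above this point and its x along the rack's x (small end towards rack +x).
- seat_blue (a point): Middle of the blue seat of the rack (blue bands on the rails, blue patch on the base): midway between the rails at the level of their tops; axes as the rack's. Seats are 95 mm apart. A seated rod has its origin 10 mm above this point and its x along the rack's x (small end towards rack +x).
- display (a joint): Angle of the grey folding display of the blue readout box (rad): 0 folded flat (level) on the box, growing as its handle end rises; range 0 to 1.9. A stiff friction hinge (about 0.8 N m) holds it wherever it is left.
- display_bar (a point): Middle of the orange handle bar of the display, a round bar 12 mm in diameter, 110 mm long along the hinge line; two arms, 10 mm wide, carry it 50 mm either side of the middle; the panel's edge is 40 mm from its centre. Moves with the display; y along the bar; x from bar to hinge.
- display_hinge (a point): Middle of the display's hinge line on the rear top edge of the readout box (150 x 170 x 50 mm), 60 mm above the table; axes of the box: y along the hinge, x away from the handle side. The bar's centre is 190 mm from it: at box x = -190 mm cos(angle), 190 mm sin(angle) higher.
- piston_a: Loose bystander: aluminium piston, 86 mm diameter, 62 mm tall, near the front of the weighing plate. Origin at the centre of its underside.
- piston_b: Loose bystander: aluminium piston, 86 mm diameter, 62 mm tall, right of the rack. Origin at the centre of its underside.
- piston_c: Loose bystander: aluminium piston, 86 mm diameter, 62 mm tall, behind the rack. Origin at the centre of its underside.
- grease_jar: Loose bystander: jar with black cap, 68 mm diameter, 60 mm tall. Origin at the centre of its underside.
- pin_cup: Loose bystander: blue cup, 72 mm diameter, 85 mm tall. Origin at the centre of its underside.

How it is judged:
By the outcome, as a careful person would: the job done as asked, in the order asked, and still so for the second after the job is handed in, with the robot touching nothing.
Of rod_white, rod_yellow, rod_blue only 2 to 3 are there at a start; the rules pass over those that are not, and their reading is None.
At some moment in a run one of rod_white, rod_yellow, rod_blue may be knocked a few centimetres aside while the robot is not near it.
It also fails if it takes over 210 s, if anything falls off the work surface, if the arm or the gripper's body presses on something with over 40 N, if the wrist force passes 120 N, or if a joint passes its speed limit or range.

## Working session

There is one attempt and no reset: what is moved stays moved. The work goes in short steps, Python scripts to look and compute and a tool call to move; the robot and the scene stay as the last step left them, time stands still between calls to the robot, and variables do not carry over. Pictures are saved under pics/ and viewed, and the job is handed in when it is done.

Besides the shell and the picture viewer there is one more tool, called after "Call:" by a JSON object that holds its "method" and its "body". carry_out: Moves the arm, as the interface text tells. Its arguments: {"type":"object","properties":{"moves":{"type":"array"},"claw":{"type":"number"},"newtons":{"type":"number"}},"required":["moves"]}

```bash
ls; mkdir -p pics
python3 - <<'E'
from rig import *
import cv2
s=state(); print(s)
for n in("scene","top"):
    im=snapshot(n); cv2.imwrite(f"pics/{n}0.png",im[:,:,::-1])
    print(n,camera_params(n))
E
```

```text
pics
{'t': 0.0, 'q': array([-1.43832417e+00,  3.81213095e-01,  1.29822149e+00, -1.63164288e-05,
        1.46359276e+00, -2.15270677e-01]), 'dq': array([ 8.96858805e-05, -3.51512743e-04,  3.79079181e-04, -7.01112383e-04,
       -4.73338763e-04,  8.81782927e-05]), 'joint_efforts': array([-1.25446892e-03, -4.37925375e+01, -2.24555719e+01,  7.13156140e-02,
        3.51872679e-02, -1.16390065e-04]), 'position': array([ 187.40034416, -516.80698971,  238.14183203]), 'ee_rot': array([[-2.05580981e-04,  3.40778123e-01, -9.40143728e-01],
       [ 1.41997156e-03, -9.40142700e-01, -3.40778061e-01],
       [-9.99998971e-01, -1.40503485e-03, -2.90619785e-04]]), 'contact_force': array([ 0.10411978, -0.68932319,  0.39213698]), 'ft_torque': array([-0.01999835,  0.01449317,  0.02228858]), 'width': 1.002069669298582}
scene {'fov_y': 42.53947193722837, 'cx': 313.0183160738338, 'cy': 237.41452089443257, 'world_to_cam': array([[ 3.90360732e-01,  9.20505020e-01, -1.70001980e-02,
        -2.00822808e+02],
       [-6.94968239e-01,  3.06727451e-01,  6.50336388e-01,
         3.59111022e+02],
       [ 6.03852337e-01, -2.42051191e-01,  7.59456105e-01,
        -2.02700255e+03],
       [ 0.00000000e+00,  0.00000000e+00,  0.00000000e+00,
         1.00000000e+00]])}
top {'fov_y': 49.78627971990553, 'cx': 319.2764998076436, 'cy': 238.98620534561834, 'world_to_cam': array([[ 2.77332041e-02, -9.99563041e-01,  1.02272377e-02,
        -6.69800218e+01],
       [ 9.93098586e-01,  2.87173180e-02,  1.13712422e-01,
        -6.05099922e+02],
       [-1.13956433e-01,  7.00304547e-03,  9.93461066e-01,
        -1.35213680e+03],
       [ 0.00000000e+00,  0.00000000e+00,  0.00000000e+00,
         1.00000000e+00]])}
```

View pics/scene0.png

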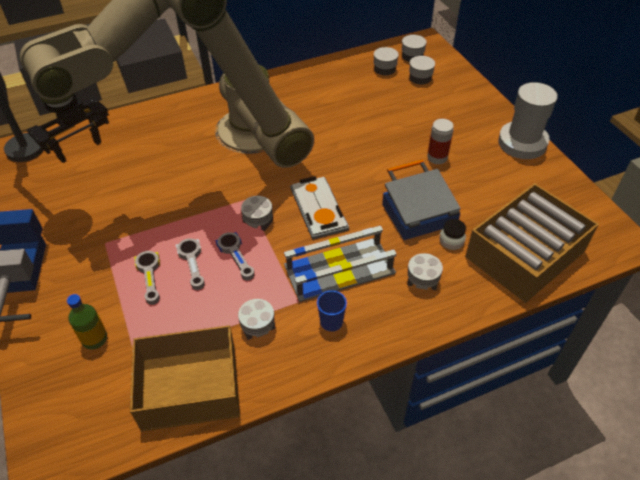

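View pics/top0.png

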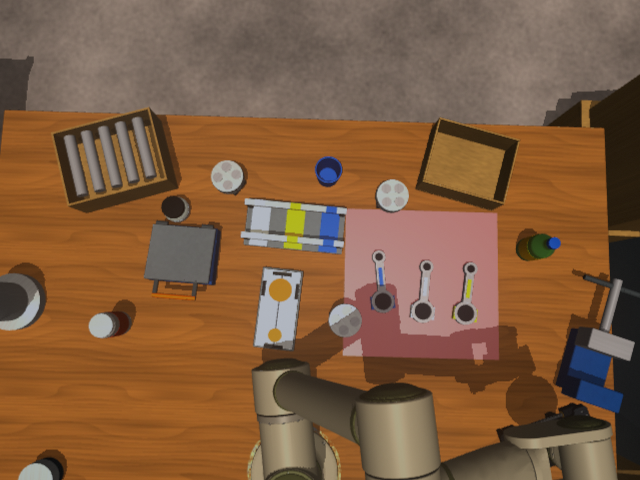

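The top view shows all three rods lying on the pink mat: blue about (380,280), white (424,290), yellow (468,293). The rack is at (295,225), with seats running white, yellow, blue from left to right. The scale is at (278,308) with its small disc towards the robot. The readout is at (183,255) with its bar at (174,296).

```bash
cat > h.py <<'E'
import numpy as np, cv2
from rig import *
def K(n):
    p=camera_params(n); f=240/np.tan(np.radians(p["fov_y"]/2)); return f,p["cx"],p["cy"],np.array(p["world_to_cam"])
def ray(n,uv,z):
    f,cx,cy,W=K(n); R=W[:3,:3];t=W[:3,3]
    uv=np.atleast_2d(uv).astype(float)
    d=np.c_[(uv[:,0]-cx)/f,-(uv[:,1]-cy)/f,-np.ones(len(uv))]@R
    c=-R.T@t
    return c+d*((z-c[2])/d[:,2])[:,None]
def proj(n,P):
    f,cx,cy,W=K(n); P=np.atleast_2d(P)@W[:3,:3].T+W[:3,3]
    return np.c_[cx+f*P[:,0]/-P[:,2],cy-f*P[:,1]/-P[:,2]]
def crop(n,im,x0,y0,w,h,k,name):
    cv2.imwrite(f"pics/{name}.png",cv2.resize(im[y0:y0+h,x0:x0+w,::-1],None,fx=k,fy=k,interpolation=cv2.INTER_CUBIC))
E
python3 - <<'E'
from h import *
im=cv2.imread("pics/top0.png")[:,:,::-1]; sc=cv2.imread("pics/scene0.png")[:,:,::-1]
crop("top",im,350,235,160,120,5,"c1"); crop("top",im,235,190,160,120,5,"c2"); crop("top",im,135,210,200,150,4,"c3")
crop("s",sc,370,140,120,100,6,"c4")
E
```

```text
(no output)
```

View pics/c1.png

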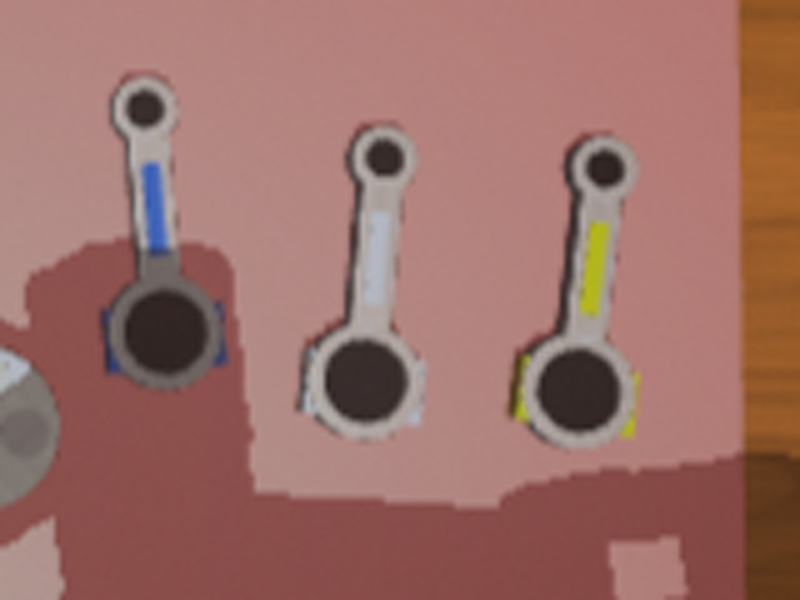

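View pics/c2.png

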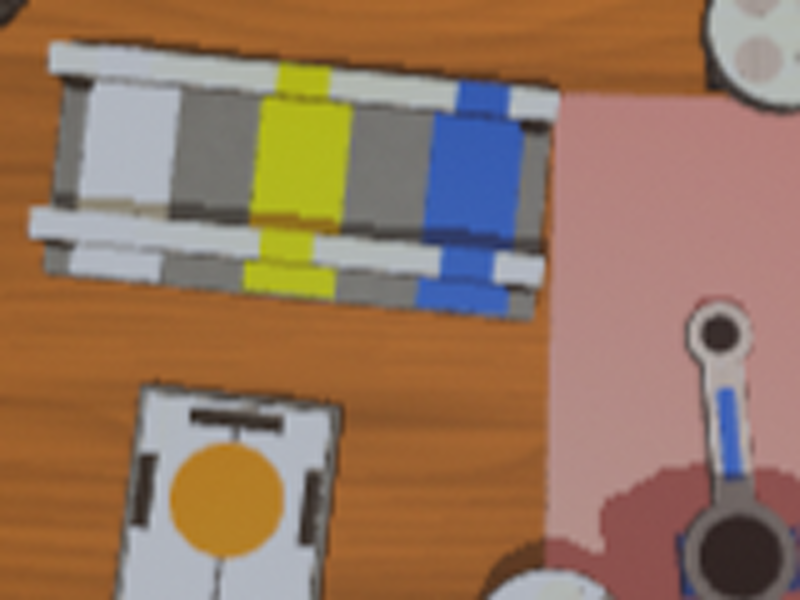

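View pics/c3.png

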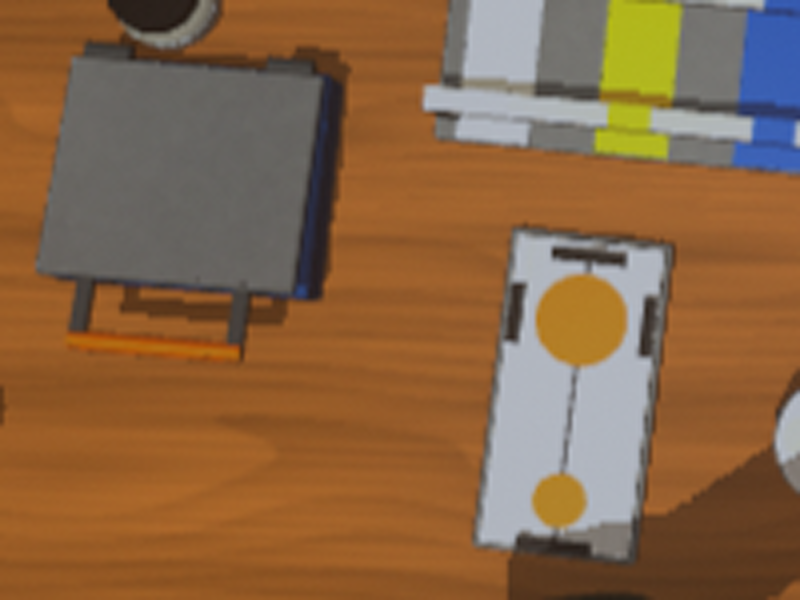

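View pics/c4.png

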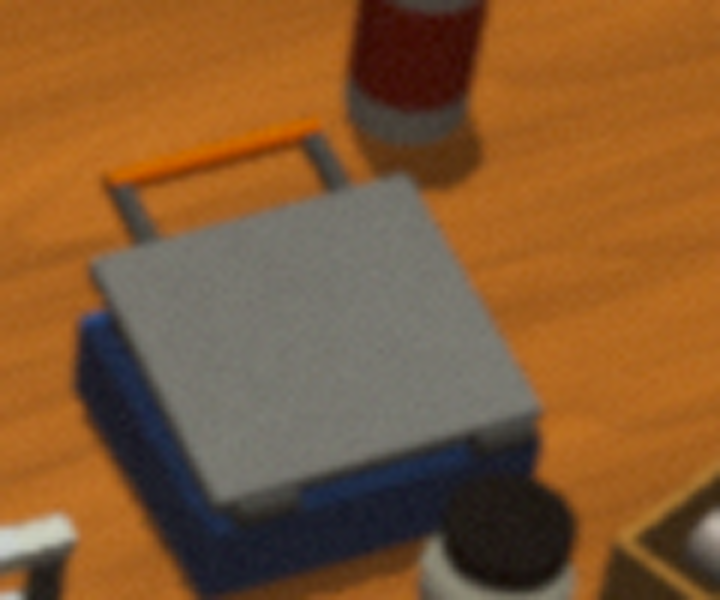

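Run:
```python
from h import *
im=cv2.imread("pics/top0.png")[:,:,::-1].copy(); sc=cv2.imread("pics/scene0.png")[:,:,::-1].copy()
for n,I,pts in (("top",im,[(280,290),(275,335),(265,310),(260,380),(174,296),(300,380),(382,300),(424,311),(465,313),(260,225),(295,225),(330,225)]),("scene",sc,[(324,216),(312,188),(407,169),(420,185),(340,250)])):
    H=cv2.cvtColor(I,cv2.COLOR_RGB2HSV)
    for p in pts: print(n,p,I[p[1],p[0]],H[p[1],p[0]])
```

```text
top (280, 290) [179 125  38] [ 19 201 179]
top (275, 335) [176 130  40] [ 20 197 176]
top (265, 310) [177 183 192] [108  20 192]
top (260, 380) [135 119  93] [ 19  79 135]
top (174, 296) [177 105  19] [ 16 228 177]
top (300, 380) [53 45 35] [17 87 53]
top (382, 300) [49 38 35] [ 6 73 49]
top (424, 311) [57 46 45] [ 3 54 57]
top (465, 313) [53 41 39] [ 4 67 53]
top (260, 225) [178 183 192] [109  19 192]
top (295, 225) [177 183  30] [ 31 213 183]
top (330, 225) [ 57  93 177] [111 173 177]
scene (324, 216) [207 111   0] [ 16 255 207]
scene (312, 188) [208 111   0] [ 16 255 208]
scene (407, 169) [176 103  29] [ 15 213 176]
scene (420, 185) [117 115 110] [ 21  15 117]
scene (340, 250) [194 185   1] [ 29 254 194]
```

```bash
cat >> h.py <<'E'
def comps(m,mina=8):
    n,l,s,c=cv2.connectedComponentsWithStats(m.astype(np.uint8))
    return [(s[i][4],c[i],s[i][:4]) for i in range(1,n) if s[i][4]>=mina]
def box(m,x0,y0,x1,y1):
    o=np.zeros(m.shape,bool); o[y0:y1,x0:x1]=m[y0:y1,x0:x1]; return o
E
python3 - <<'E'
from h import *
im=cv2.imread("pics/top0.png")[:,:,::-1].copy(); sc=cv2.imread("pics/scene0.png")[:,:,::-1].copy()
def HS(I): return [c.astype(int) for c in cv2.split(cv2.cvtColor(I,cv2.COLOR_RGB2HSV))]
h,s,v=HS(im)
print("discs top"); 
for a,c,b in comps(box((s>120),262,272,298,346),20): print(a,c,b,ray("top",c,20))
h2,s2,v2=HS(sc)
print("discs scene")
for a,c,b in comps(box((s2>150)&(v2>150),300,178,345,230),20): print(a,c,b,ray("scene",c,20))
print("dark holes top")
for a,c,b in comps(box((v<75)&(s<110),352,240,500,345),10): print(a,c,b,ray("top",c,20))
print("bar top")
for a,c,b in comps(box((v>140)&(s>215),140,285,210,305),10): print(a,c,b,ray("top",c,60))
print("yellow/blue rack")
for nm,m in (("y",(h>25)&(h<35)&(s>150)),("b",(h>105)&(h<118)&(s>120))):
    for a,c,b in comps(box(m,235,195,350,260),5): print(nm,a,c,b,ray("top",c,8))
    for a,c,b in comps(box(m,350,235,500,345),5): print("rod",nm,a,c,b,ray("top",c,20))
E
```

```text
discs top
395 [279.78987342 289.56708861] [269 279  22  23] [[469.08382182  52.0247288   20.        ]]
48 [296.375  335.8125] [295 321   3  25] [[348.28128453   3.63411305  20.        ]]
132 [274.24242424 334.71212121] [268 328  13  14] [[349.57094179  62.38190394  20.        ]]
discs scene
375 [338.168 190.672] [326 178  19  39] [[396.20954012 130.46447173  20.        ]]
73 [310.80821918 187.31506849] [306 184  11   8] [[350.8715157   62.67175818  20.        ]]
260 [323.99230769 215.74230769] [314 208  21  16] [[470.63499336  52.60478668  20.        ]]
60 [302.03333333 224.2       ] [300 216   7  14] [[475.18175035 -16.28677658  20.        ]]
dark holes top
32 [378.5 256.5] [376 254   6   6] [[ 565.44926167 -211.28987119   20.        ]]
33 [426.51515152 266.39393939] [424 263   6   7] [[ 542.37133687 -341.43377801   20.        ]]
33 [470.42424242 268.42424242] [468 266   6   6] [[ 540.253929   -460.27431513   20.        ]]
30 [463.13333333 286.5       ] [461 272   5  30] [[ 491.0434971  -440.33750575   20.        ]]
217 [382.58525346 301.02764977] [375 293  16  17] [[ 446.23502072 -
[... 311 characters left out ...]
        ]]
yellow/blue rack
y 494 [294.82388664 219.07489879] [285 202  20  33] [[662.88290934  18.61103499   8.        ]]
y 172 [291.97093023 242.55813953] [284 235  18  14] [[597.86725638  24.24792501   8.        ]]
rod y 57 [468.19298246 288.24561404] [466 280   5  18] [[ 486.74673551 -453.96001808   20.        ]]
rod y 7 [453.42857143 316.14285714] [453 314   2   5] [[ 411.37796949 -414.02613465   20.        ]]
rod y 5 [475.6 319.6] [475 318   2   4] [[ 403.86100945 -473.37330834   20.        ]]
b 701 [328.90584879 229.26533524] [318 206  22  47] [[637.40100643 -75.64283122   8.        ]]
rod b 48 [380.33333333 276.0625    ] [379 268   4  17] [[ 512.79235431 -217.00525124   20.        ]]
```

Run:
```python
from h import *
sc=cv2.imread("pics/scene0.png")[:,:,::-1]
crop("s",sc,280,220,130,85,6,"c5")
im=cv2.imread("pics/top0.png")[:,:,::-1]
crop("s",im,238,195,114,68,7,"c6")
a=lambda p:np.array(p)/5+[234.6,189.6]
for nm,p in (("Lfar",(50,58)),("Rfar",(557,104)),("Lnear",(30,222)),("Rnear",(545,270)),("yf",(304,81)),("yn",(286,247)),("bf",(483,98)),("bn",(468,265))):
    print(nm,a(p),ray("top",a(p),70))
```

```text
Lfar [244.6 201.2] [[697.08640595 149.64172016  70.        ]]
Rfar [346.  210.4] [[ 680.43998507 -117.76528244   70.        ]]
Lnear [240.6 234. ] [[609.88727177 156.23348695  70.        ]]
Rnear [343.6 243.6] [[ 592.43463115 -113.4155881    70.        ]]
yf [295.4 205.8] [[688.77090017  15.67410847  70.        ]]
yn [291.8 239. ] [[600.61246115  22.16908169  70.        ]]
bf [331.2 209.2] [[682.48898842 -78.74562021  70.        ]]
bn [328.2 242.6] [[593.90065227 -73.13114888  70.        ]]
```

View pics/c5.png

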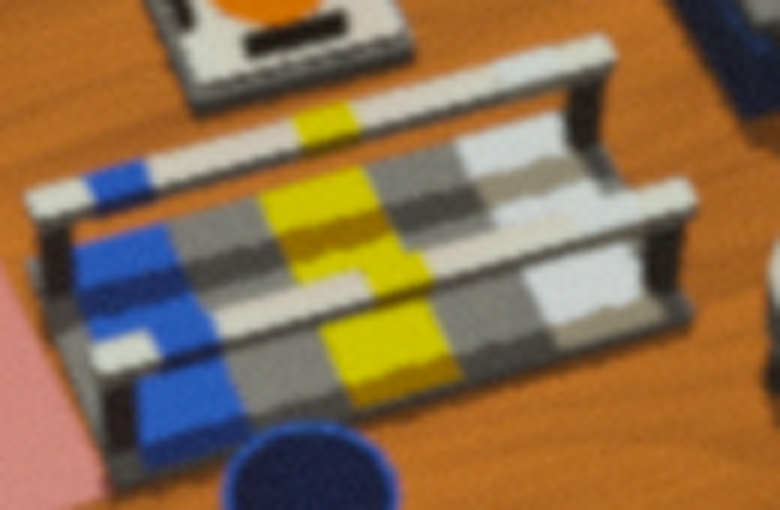

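View pics/c6.png

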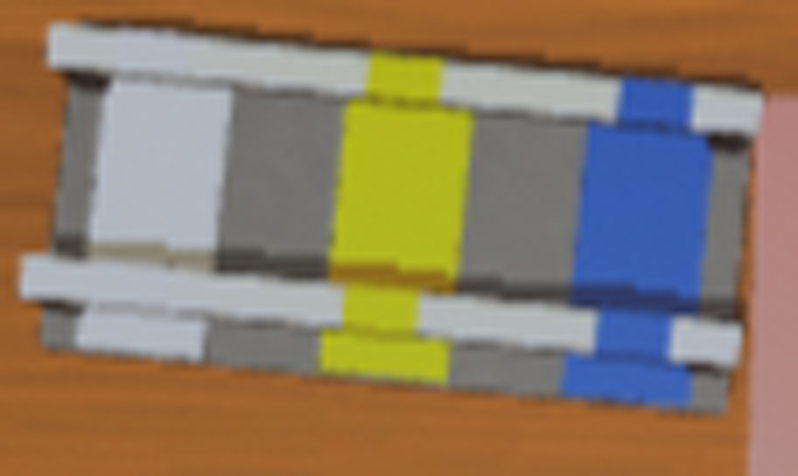

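Run:
```python
from h import *
a=lambda p:np.array(p)/6+[279.6,219.6]
for nm,p in (("yn",(325,121)),("yf",(397,268)),("bn",(117,181)),("bf",(187,330)),("nL",(32,204)),("nR",(608,48)),("fL",(100,358)),("fR",(690,190))): print(nm,ray("scene",a(p),70))
# display: bar ends, both views triangulate
top=[np.array(p)/4+[134.6,209.6] for p in ((67,341),(243,353))]
s=[np.array(p)/6+[369.6,139.6] for p in ((320,128),(108,182))]  # scene: y+ end is right
def cr(n,uv):
    A=ray(n,uv,0)[0];B=ray(n,uv,300)[0]; return A,(B-A)/np.linalg.norm(B-A)
for u,w in zip(top,s):
    A,d=cr("top",u);B,e=cr("scene",w)
    t=np.linalg.lstsq(np.c_[d,-e],B-A,rcond=None)[0]; print(A+d*t[0],B+e*t[1])
# hinge blobs top: panel corners
for p in ((75,57),(325,76),(38,272),(296,293)): 
    print("panel",[ray("top",np.array(p)/4+[134.6,209.6],z)[0].round(1) for z in (60,)])
for p in ((92,262),(403,175),(540,410),(222,503)):
    print("panel sc",ray("scene",np.array(p)/6+[369.6,139.6],60)[0].round(1))
```

```text
yn [[601.47217182  23.48336016  70.        ]]
yf [[688.04651723  17.85085668  70.        ]]
bn [[596.23758336 -72.5368081   70.        ]]
bf [[682.5704426  -76.12343379  70.        ]]
nL [[ 593.35246316 -110.78748547   70.        ]]
nR [[613.37817104 155.73806809  70.        ]]
fL [[ 681.45025733 -114.82142548   70.        ]]
fR [[700.10697486 150.7789219   70.        ]]
[445.65502039 373.02480541  87.01387341] [446.56596127 375.45757876  87.76986959]
[441.20729226 260.24354593  90.96847768] [442.16624363 262.86383576  91.55843565]
panel [array([631.3, 388.2,  60. ])]
panel [array([623.5, 223.4,  60. ])]
panel [array([489.6, 403.1,  60. ])]
panel [array([480.7, 235. ,  60. ])]
panel sc [459.4 248.   60. ]
panel sc [467.1 413.6  60. ]
panel sc [628.7 390.8  60. ]
panel sc [620.3 230.4  60. ]
```

```bash
cat >> h.py <<'E'
from scipy.spatial.transform import Rotation as Rn
def Rt(yaw):
    y=np.radians(yaw); Y=np.array([np.cos(y),np.sin(y),0]); X=np.array([0,0,-1.]); return np.c_[X,Y,np.cross(X,Y)]
def plan(wps,n=None,vmax=45,wmax=8.2,dec=0,turn=None):
    """wps: list of (pos,yaw[,turnsign]) ; prints rows in tool frame"""
    s=state(); p=s["position"].copy(); R=s["ee_rot"].copy()
    rows=[]
    for w in wps:
        T=np.array(w[0],float); G=Rt(w[1])
        rv=Rn.from_matrix(R.T@G).as_rotvec(degrees=True)
        if len(w)>2 and rv[0]*w[2]<0 and abs(rv[0])>90: rv=np.array([rv[0]+360*w[2],0,0])
        k=int(np.ceil(max(np.linalg.norm(T-p)/vmax,np.linalg.norm(rv)/wmax,1)))
        if len(w)>3: k=max(k,w[3])
        for i in range(k):
            f=1/(k-i); d=(T-p)*f; rv_=rv/k
            t=np.round(R.T@d,dec); r=np.round(rv_,1)
            rows.append((t,r)); p=p+R@t; R=R@Rn.from_rotvec(r,degrees=True).as_matrix()
    while len(rows)%10: rows.append((np.zeros(3),np.zeros(3)))
    import json
    c=lambda a:[int(x) if float(x).is_integer() else float(x) for x in a+0.0]
    for i in range(0,len(rows),10):
        print("["+",".join(json.dumps({"travel":c(t),"rotation":c(r)},separators=(",",":")) for t,r in rows[i:i+10])+"]")
def st():
    s=state(); y=s["ee_rot"][:,1]; print("t %.1f"%s["t"],s["position"].round(1),"yaw %.1f"%np.degrees(np.arctan2(y[1],y[0])),"tilt",(s["ee_rot"][:2,0]*57.3).round(2),"q",np.degrees(s["q"]).round(),"F",s["contact_force"].round(1),"w %.3f"%s["width"])
E
python3 - <<'E'
from h import *
st()
plan([((480,-150,240),-36),((442,319,210),-2.7)])
E
```

```text
t 0.1 [ 187.4 -516.8  238.2] yaw -70.1 tilt [-0.01  0.07] q [-82.  22.  74.   0.  84. -12.] F [-0.5  0.2  0.4] w 1.001
[{"travel":[0,-22,-36],"rotation":[-3.1,0,0]},{"travel":[0,-20,-38],"rotation":[-3.1,0,0]},{"travel":[0,-18,-39],"rotation":[-3.1,0,0]},{"travel":[0,-16,-39],"rotation":[-3.1,0,0]},{"travel":[0,-14,-40],"rotation":[-3.1,0,0]},{"travel":[0,-12,-41],"rotation":[-3.1,0,0]},{"travel":[0,-10,-42],"rotation":[-3.1,0,0]},{"travel":[0,-7,-42],"rotation":[-3.1,0,0]},{"travel":[0,-5,-42],"rotation":[-3.1,0,0]},{"travel":[-1,-3,-43],"rotation":[-3.1,0,0]}]
[{"travel":[0,0,-43],"rotation":[-3.1,0,0]},{"travel":[3,-28,-32],"rotation":[-3,0,0]},{"travel":[3,-26,-34],"rotation":[-3,0,0]},{"travel":[3,-24,-35],"rotation":[-3,0,0]},{"travel":[3,-22,-36],"rotation":[-3,0,0]},{"travel":[3,-21,-38],"rotation":[-3,0,0]},{"travel":[3,-19,-39],"rotation":[-3,0,0]},{"travel":[2,-16,-39],"rotation":[-3,0,0]},{"travel":[3,-14,-40],"rotation":[-3,0,0]},{"travel":[2,-12,-41],"rotation":[-3,0,0]}]
[{"travel":[3,-10,-42],"rotation":[-3,0,0]},{"travel":[2,-9,-42],"rotation":[-3,0,0]},{"travel":[0,0,0],"rotation":[0,0,0]},{"travel":[0,0,0],"rotation":[0,0,0]},{"travel":[0,0,0],"rotation":[0,0,0]},{"travel":[0,0,0],"rotation":[0,0,0]},{"travel":[0,0,0],"rotation":[0,0,0]},{"travel":[0,0,0],"rotation":[0,0,0]},{"travel":[0,0,0],"rotation":[0,0,0]},{"travel":[0,0,0],"rotation":[0,0,0]}]
```

Call:
{"method": "carry_out", "body": {"moves": [{"travel":[0,-22,-36],"rotation":[-3.1,0,0]},{"travel":[0,-20,-38],"rotation":[-3.1,0,0]},{"travel":[0,-18,-39],"rotation":[-3.1,0,0]},{"travel":[0,-16,-39],"rotation":[-3.1,0,0]},{"travel":[0,-14,-40],"rotation":[-3.1,0,0]},{"travel":[0,-12,-41],"rotation":[-3.1,0,0]},{"travel":[0,-10,-42],"rotation":[-3.1,0,0]},{"travel":[0,-7,-42],"rotation":[-3.1,0,0]},{"travel":[0,-5,-42],"rotation":[-3.1,0,0]},{"travel":[-1,-3,-43],"rotation":[-3.1,0,0]}], "claw": 0.66, "newtons": 20}}

```text
t: 1.1
position: [456.6, -171.5, 236.6]
ee_rot: [[-0.003, 0.784, -0.621], [0.006, -0.621, -0.784], [-1.0, -0.007, -0.003]]
contact_force: [1.1, -0.7, 0.7]
width: 0.342
```

Call:
{"method": "carry_out", "body": {"moves": [{"travel":[0,0,-43],"rotation":[-3.1,0,0]},{"travel":[3,-28,-32],"rotation":[-3,0,0]},{"travel":[3,-26,-34],"rotation":[-3,0,0]},{"travel":[3,-24,-35],"rotation":[-3,0,0]},{"travel":[3,-22,-36],"rotation":[-3,0,0]},{"travel":[3,-21,-38],"rotation":[-3,0,0]},{"travel":[3,-19,-39],"rotation":[-3,0,0]},{"travel":[2,-16,-39],"rotation":[-3,0,0]},{"travel":[3,-14,-40],"rotation":[-3,0,0]},{"travel":[2,-12,-41],"rotation":[-3,0,0]}]}}

```text
t: 2.1
position: [442.2, 261.1, 211.1]
ee_rot: [[-0.007, 0.993, -0.122], [0.007, -0.122, -0.993], [-1.0, -0.008, -0.006]]
contact_force: [0.6, 0.5, -0.1]
width: 0.34
```

Run:
```python
from h import *
st()
plan([((442,319,210),-2.7)])
```

```text
t 2.1 [442.2 261.1 211.1] yaw -7.0 tilt [-0.41  0.38] q [17. 20. 83.  0. 78. 24.] F [ 0.6  0.5 -0.1] w 0.340
[{"travel":[1,-4,-29],"rotation":[-2.2,-0.2,0.2]},{"travel":[0,-2,-29],"rotation":[-2.2,-0.2,0.2]},{"travel":[0,0,0],"rotation":[0,0,0]},{"travel":[0,0,0],"rotation":[0,0,0]},{"travel":[0,0,0],"rotation":[0,0,0]},{"travel":[0,0,0],"rotation":[0,0,0]},{"travel":[0,0,0],"rotation":[0,0,0]},{"travel":[0,0,0],"rotation":[0,0,0]},{"travel":[0,0,0],"rotation":[0,0,0]},{"travel":[0,0,0],"rotation":[0,0,0]}]
```

Call:
{"method": "carry_out", "body": {"moves": [{"travel":[1,-4,-29],"rotation":[-2.2,-0.2,0.2]},{"travel":[0,-2,-29],"rotation":[-2.2,-0.2,0.2]},{"travel":[20,0,0],"rotation":[0,0,0]},{"travel":[30,0,0],"rotation":[0,0,0]},{"travel":[25,0,0],"rotation":[0,0,0]},{"travel":[15,0,0],"rotation":[0,0,0]},{"travel":[0,0,0],"rotation":[0,0,0]},{"travel":[0,0,0],"rotation":[0,0,0]},{"travel":[0,0,0],"rotation":[0,0,0]},{"travel":[0,0,0],"rotation":[0,0,0]}]}}

```text
t: 3.1
position: [439.1, 328.0, 116.8]
ee_rot: [[-0.002, 1.0, -0.031], [-0.001, -0.031, -1.0], [-1.0, -0.002, 0.001]]
contact_force: [0.2, -0.7, 0.0]
width: 0.339
```

Run:
```python
from h import *
st()
im=snapshot("scene"); crop("s",im,370,110,130,100,6,"d1")
im=snapshot("top"); crop("s",im,120,220,130,100,6,"d2")
```

```text
t 3.1 [439.1 328.  116.8] yaw -1.8 tilt [-0.1  -0.04] q [24. 28. 85.  0. 66. 26.] F [ 0.2 -0.7  0. ] w 0.339
```

View pics/d1.png

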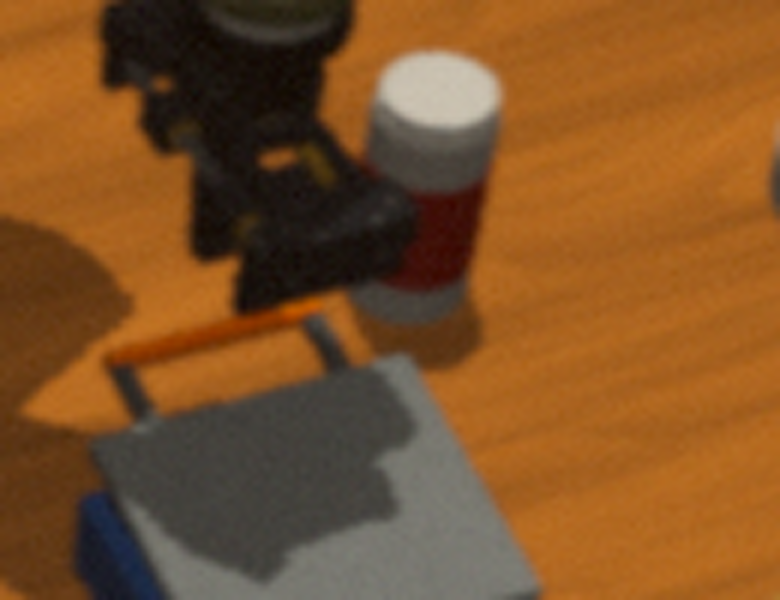

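View pics/d2.png

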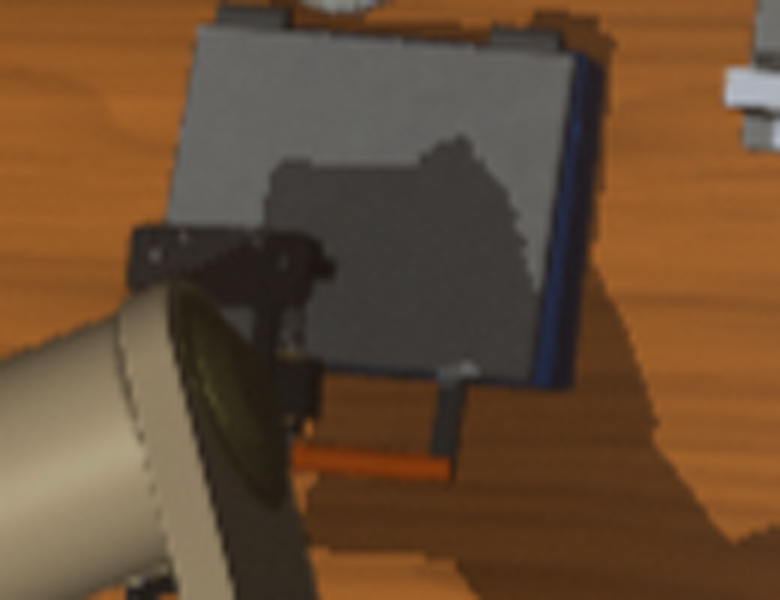

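Run:
```python
from h import *
plan([((441,319,115),-2.7,0,2),((441,319,70),-2.7,0,4)])
```

```text
[{"travel":[1,1,4],"rotation":[0.5,0,0.1]},{"travel":[1,1,5],"rotation":[0.5,0,0.1]},{"travel":[11,0,0],"rotation":[0,0,0]},{"travel":[11,0,0],"rotation":[0,0,0]},{"travel":[11,0,0],"rotation":[0,0,0]},{"travel":[12,0,0],"rotation":[0,0,0]},{"travel":[0,0,0],"rotation":[0,0,0]},{"travel":[0,0,0],"rotation":[0,0,0]},{"travel":[0,0,0],"rotation":[0,0,0]},{"travel":[0,0,0],"rotation":[0,0,0]}]
```

Call:
{"method": "carry_out", "body": {"moves": [{"travel":[1,1,4],"rotation":[0.5,0,0.1]},{"travel":[1,1,5],"rotation":[0.5,0,0.1]},{"travel":[0,0,0],"rotation":[0,0,0]},{"travel":[10,0,0],"rotation":[0,0,0]},{"travel":[11,0,0],"rotation":[0,0,0]},{"travel":[11,0,0],"rotation":[0,0,0]},{"travel":[10,0,0],"rotation":[0,0,0]},{"travel":[0,0,0],"rotation":[0,0,0]},{"travel":[0,0,0],"rotation":[0,0,0]},{"travel":[0,0,0],"rotation":[0,0,0]}]}}

```text
t: 4.2
position: [440.8, 317.8, 68.3]
ee_rot: [[0.001, 0.999, -0.051], [-0.001, -0.051, -0.999], [-1.0, 0.001, 0.001]]
contact_force: [-0.7, -0.2, -0.3]
width: 0.339
```

Run:
```python
from h import *
st()
im=snapshot("scene"); crop("s",im,370,110,130,100,6,"d3")
```

```text
t 4.2 [440.8 317.8  68.3] yaw -2.9 tilt [ 0.06 -0.08] q [23. 32. 89. -0. 59. 26.] F [-0.7 -0.2 -0.3] w 0.339
```

View pics/d3.png

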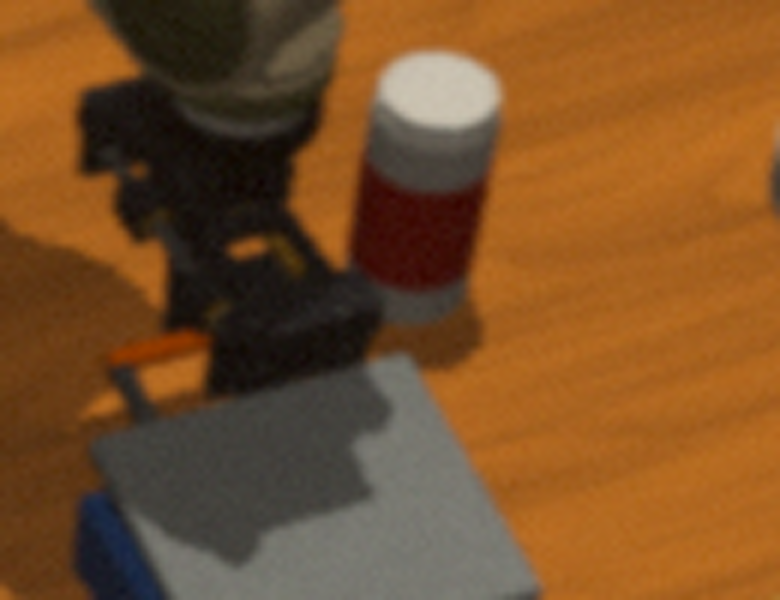

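The fingers straddle the bar at its middle and nothing is touching. Now I'll close.

Call:
{"method": "carry_out", "body": {"moves": [{"travel":[0,0,0],"rotation":[0,0,0]},{"travel":[0,0,0],"rotation":[0,0,0]},{"travel":[0,0,0],"rotation":[0,0,0]},{"travel":[0,0,0],"rotation":[0,0,0]},{"travel":[0,0,0],"rotation":[0,0,0]},{"travel":[0,0,0],"rotation":[0,0,0]},{"travel":[0,0,0],"rotation":[0,0,0]},{"travel":[0,0,0],"rotation":[0,0,0]},{"travel":[0,0,0],"rotation":[0,0,0]},{"travel":[0,0,0],"rotation":[0,0,0]}], "claw": 1, "newtons": 20}}

```text
t: 5.25
position: [445.7, 317.8, 69.8]
ee_rot: [[0.013, 0.999, -0.051], [0.0, -0.051, -0.999], [-1.0, 0.013, -0.001]]
contact_force: [0.9, -0.5, -2.3]
width: 0.112
```

Run:
```python
from h import *
st()
# arc: bar centre now = (x, z+19?) angle from geometry
s=state()
```

```text
t 5.2 [445.7 317.8  69.8] yaw -2.9 tilt [0.75 0.02] q [23. 32. 89. -0. 59. 26.] F [ 0.9 -0.5 -2.3] w 0.112
```

Run:
```python
import numpy as np
th=np.radians(np.linspace(8.7,65.7,18)); 
print(np.round(np.diff(190*np.sin(th)),1)); print(np.round(-np.diff(190*np.cos(th)),1));
```

```text
[10.9 10.8 10.6 10.4 10.2  9.9  9.6  9.2  8.9  8.4  8.   7.5  7.1  6.5
  6.   5.4  4.9]
[ 2.   2.6  3.3  3.9  4.5  5.1  5.6  6.2  6.7  7.2  7.7  8.2  8.6  9.
  9.4  9.7 10. ]
```

Call:
{"method": "carry_out", "body": {"moves": [{"travel":[-10.9,2,0],"rotation":[0,0,0]},{"travel":[-10.8,2.6,0],"rotation":[0,0,0]},{"travel":[-10.6,3.3,0],"rotation":[0,0,0]},{"travel":[-10.4,3.9,0],"rotation":[0,0,0]},{"travel":[-10.2,4.5,0],"rotation":[0,0,0]},{"travel":[-9.9,5.1,0],"rotation":[0,0,0]},{"travel":[-9.6,5.6,0],"rotation":[0,0,0]},{"travel":[0,0,0],"rotation":[0,0,0]},{"travel":[0,0,0],"rotation":[0,0,0]},{"travel":[0,0,0],"rotation":[0,0,0]}]}}

```text
t: 6.25
position: [476.3, 316.1, 143.4]
ee_rot: [[0.017, 0.999, -0.052], [0.0, -0.052, -0.999], [-1.0, 0.017, -0.001]]
contact_force: [4.4, 0.9, -3.0]
width: 0.103
```

Run:
```python
from h import *
st()
im=snapshot("scene"); crop("s",im,370,80,130,130,5,"d4")
```

```text
t 6.2 [476.3 316.1 143.4] yaw -3.0 tilt [0.98 0.02] q [22. 28. 80. -0. 71. 25.] F [ 4.4  0.9 -3. ] w 0.103
```

View pics/d4.png

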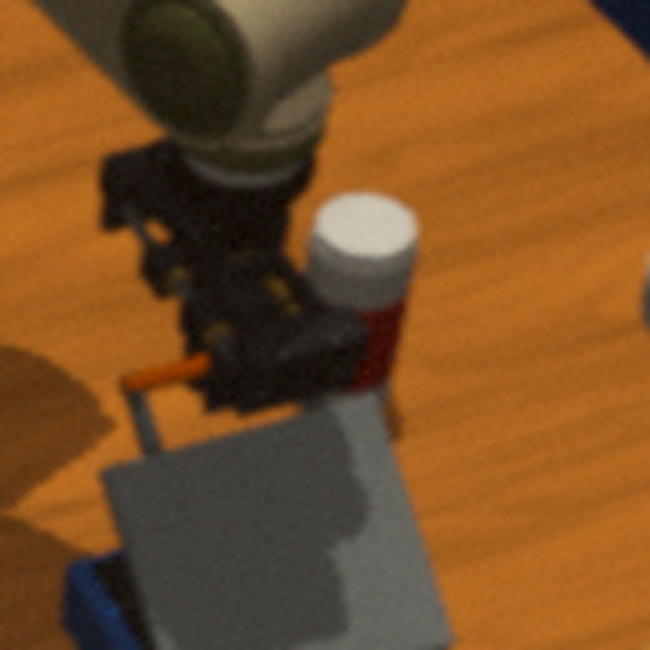

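Run:
```python
import numpy as np
th=np.radians(np.linspace(32.8,66,10)); 
print(np.round(np.diff(190*np.sin(th)),1)); print(np.round(-np.diff(190*np.cos(th)),1));
```

```text
[10.1  9.6  9.1  8.5  8.   7.3  6.7  6.   5.3]
[ 7.   7.6  8.2  8.8  9.3  9.8 10.2 10.6 11. ]
```

Call:
{"method": "carry_out", "body": {"moves": [{"travel":[-10.1,7,0],"rotation":[0,0,0]},{"travel":[-9.6,7.6,0],"rotation":[0,0,0]},{"travel":[-9.1,8.2,0],"rotation":[0,0,0]},{"travel":[-8.5,8.8,0],"rotation":[0,0,0]},{"travel":[-8,9.3,0],"rotation":[0,0,0]},{"travel":[-7.3,9.8,0],"rotation":[0,0,0]},{"travel":[-6.7,10.2,0],"rotation":[0,0,0]},{"travel":[-6,10.6,0],"rotation":[0,0,0]},{"travel":[-4.3,8,0],"rotation":[0,0,0]},{"travel":[0,0,0],"rotation":[0,0,0]}]}}

```text
t: 7.3
position: [544.3, 312.0, 202.5]
ee_rot: [[-0.025, 0.999, -0.047], [-0.009, -0.047, -0.999], [-1.0, -0.025, 0.01]]
contact_force: [4.2, 0.5, -1.4]
width: 0.098
```

Run:
```python
from h import *
st()
s=state();p=s["position"]; print(np.degrees(np.arctan2(p[2]+19-60,633.5-p[0])))
im=snapshot("scene"); crop("s",im,370,80,130,130,5,"d5")
```

```text
t 7.3 [544.3 312.  202.5] yaw -2.7 tilt [-1.44 -0.53] q [19. 32. 63. -0. 86. 22.] F [ 4.2  0.5 -1.4] w 0.098
61.10105410666728
```

View pics/d5.png

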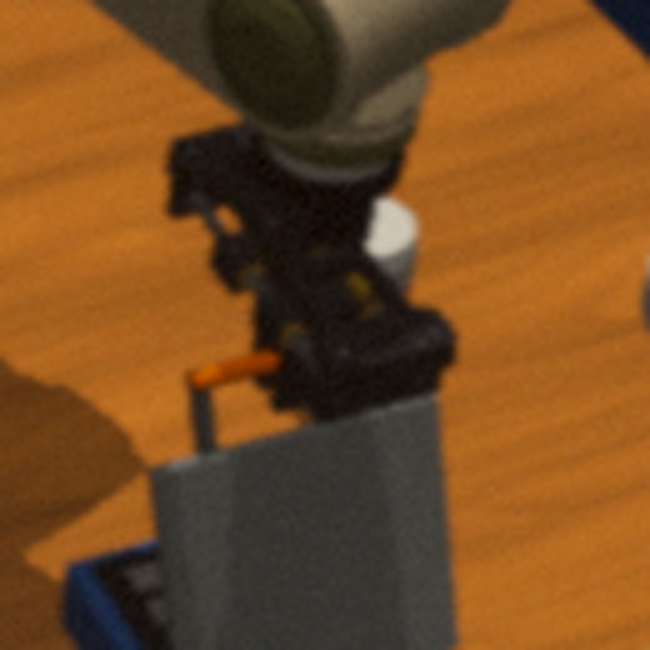

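Call:
{"method": "carry_out", "body": {"moves": [{"travel":[-4.5,6,0],"rotation":[0,0.6,0]},{"travel":[-3.5,6,0],"rotation":[0,0.6,0]},{"travel":[-2,4,0],"rotation":[0,0,0]},{"travel":[0,0,0],"rotation":[0,0,0]},{"travel":[0,0,0],"rotation":[0,0,0]},{"travel":[0,0,0],"rotation":[0,0,0]},{"travel":[0,0,0],"rotation":[0,0,0]},{"travel":[0,0,0],"rotation":[0,0,0]},{"travel":[0,0,0],"rotation":[0,0,0]},{"travel":[0,0,0],"rotation":[0,0,0]}]}}

```text
t: 8.35
position: [558.2, 311.7, 209.3]
ee_rot: [[-0.033, 0.998, -0.046], [0.012, -0.046, -0.999], [-0.999, -0.034, -0.01]]
contact_force: [-0.4, 0.5, -6.9]
width: 0.099
```

Run:
```python
from h import *
st()
s=state();p=s["position"]; print(np.degrees(np.arctan2(p[2]+19-60,633.5-p[0])), (p[2]-41)/190, (633.5-p[0])/190)
```

```text
t 8.3 [558.2 311.7 209.3] yaw -2.6 tilt [-1.91  0.68] q [18. 33. 61.  1. 88. 21.] F [-0.4  0.5 -6.9] w 0.099
65.89634730839057 0.8858307482490255 0.39631901789010127
```

Call:
{"method": "carry_out", "body": {"moves": [{"travel":[0,0,0],"rotation":[0,0,0]},{"travel":[0,0,0],"rotation":[0,0,0]},{"travel":[0,0,0],"rotation":[0,0,0]},{"travel":[0,0,0],"rotation":[0,0,0]},{"travel":[0,0,0],"rotation":[0,0,0]},{"travel":[-10,0,0],"rotation":[0,0,0]},{"travel":[-20,0,0],"rotation":[0,0,0]},{"travel":[-30,0,0],"rotation":[0,0,0]},{"travel":[-15,0,0],"rotation":[0,0,0]},{"travel":[0,0,0],"rotation":[0,0,0]}], "claw": 0.66}}

```text
t: 9.35
position: [562.2, 310.3, 294.0]
ee_rot: [[-0.022, 0.999, -0.047], [0.014, -0.046, -0.999], [-1.0, -0.022, -0.013]]
contact_force: [0.2, -0.9, -0.6]
width: 0.336
```

Run:
```python
from h import *
st()
im=snapshot("scene"); crop("s",im,370,80,130,130,5,"d6")
im=snapshot("top"); cv2.imwrite("pics/t6.png",im[:,:,::-1])
# rods origins
for nm,a,b in (("white",(542.4,-341.4),(423.1,-331.3)),("yellow",(540.25,-460.3),(421.3,-445.6)),("blue",(565.4,-211.3),(446.2,-224.0))):
    a=np.array(a);b=np.array(b); print(nm,b+(a-b)*50/120,np.degrees(np.arctan2(*(a-b)[::-1])))
```

```text
t 9.3 [562.2 310.3 294. ] yaw -2.7 tilt [-1.25  0.8 ] q [ 18.  30.  51.   1. 100.  21.] F [ 0.2 -0.9 -0.6] w 0.336
white [ 472.80833333 -335.50833333] -4.83915110187272
yellow [ 470.8625 -451.725 ] -7.0449695187058845
blue [ 495.86666667 -218.70833333] 6.081557556385774
```

View pics/d6.png

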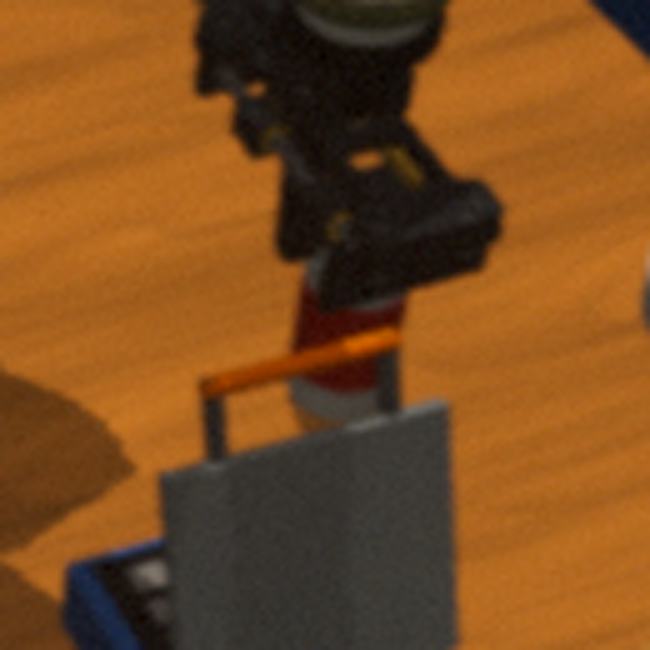

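View pics/t6.png

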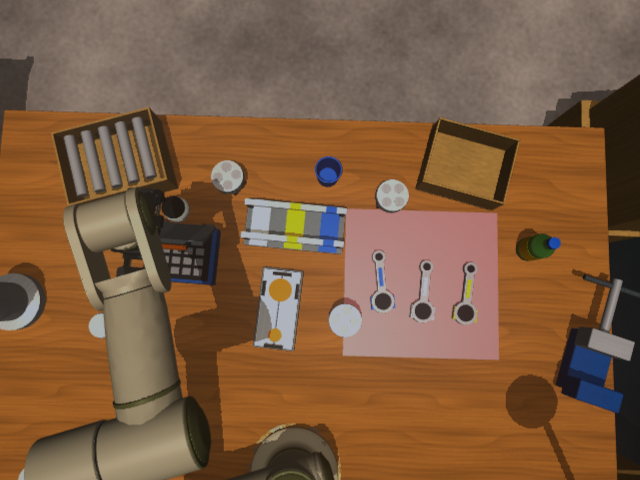

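Run:
```python
from h import *
bx=np.array([.9989,-.047,0]); 
for mid in ((430.2,152.2),):
  for H in ((632.5,310,60),(634,309,60)):
    best=min((np.linalg.norm(proj("scene",np.array(H)-bx*190*np.cos(t)+[0,0,190*np.sin(t)])-mid),np.degrees(t)) for t in np.radians(np.arange(40,90,.5)))
    print(best)
plan([((500,150,280),-60,0),((473,-335,200),-94.8)])
```

```text
(np.float64(0.23397572735899175), np.float64(67.0))
(np.float64(0.23245487150536295), np.float64(67.0))
[{"travel":[2,-8,23],"rotation":[8.2,0,0.2]},{"travel":[2,-4,24],"rotation":[8.2,0,0.2]},{"travel":[1,-1,25],"rotation":[8.2,0,0.2]},{"travel":[2,3,24],"rotation":[8.2,0,0.2]},{"travel":[1,6,24],"rotation":[8.2,0,0.2]},{"travel":[2,9,23],"rotation":[8.2,0,0.2]},{"travel":[1,13,21],"rotation":[8.2,0,0.2]},{"travel":[7,37,24],"rotation":[3.2,0,0]},{"travel":[7,38,22],"rotation":[3.2,0,0]},{"travel":[7,39,20],"rotation":[3.2,0,0]}]
[{"travel":[7,41,18],"rotation":[3.2,0,0]},{"travel":[7,41,15],"rotation":[3.2,0,0]},{"travel":[8,42,13],"rotation":[3.2,0,0]},{"travel":[7,43,10],"rotation":[3.2,0,0]},{"travel":[8,44,8],"rotation":[3.2,0,0]},{"travel":[7,44,6],"rotation":[3.2,0,0]},{"travel":[8,44,3],"rotation":[3.2,0,0]},{"travel":[7,44,1],"rotation":[3.2,0,0]},{"travel":[0,0,0],"rotation":[0,0,0]},{"travel":[0,0,0],"rotation":[0,0,0]}]
```

The display is up at 65 to 67 degrees, measured two ways. Next is the white rod.

Call:
{"method": "carry_out", "body": {"moves": [{"travel":[2,-8,23],"rotation":[8.2,0,0.2]},{"travel":[2,-4,24],"rotation":[8.2,0,0.2]},{"travel":[1,-1,25],"rotation":[8.2,0,0.2]},{"travel":[2,3,24],"rotation":[8.2,0,0.2]},{"travel":[1,6,24],"rotation":[8.2,0,0.2]},{"travel":[2,9,23],"rotation":[8.2,0,0.2]},{"travel":[1,13,21],"rotation":[8.2,0,0.2]},{"travel":[7,37,24],"rotation":[3.2,0,0]},{"travel":[7,38,22],"rotation":[3.2,0,0]},{"travel":[7,39,20],"rotation":[3.2,0,0]}], "claw": 0.43}}

```text
t: 10.45
position: [476.4, 13.5, 247.7]
ee_rot: [[-0.023, 0.31, -0.95], [-0.002, -0.951, -0.31], [-1.0, -0.005, 0.023]]
contact_force: [0.6, -0.5, -0.5]
width: 0.572
```

Call:
{"method": "carry_out", "body": {"moves": [{"travel":[7,41,18],"rotation":[3.2,0,0]},{"travel":[7,41,15],"rotation":[3.2,0,0]},{"travel":[8,42,13],"rotation":[3.2,0,0]},{"travel":[7,43,10],"rotation":[3.2,0,0]},{"travel":[8,44,8],"rotation":[3.2,0,0]},{"travel":[7,44,6],"rotation":[3.2,0,0]},{"travel":[8,44,3],"rotation":[3.2,0,0]},{"travel":[7,44,1],"rotation":[3.2,0,0]},{"travel":[0,0,0],"rotation":[0,0,0]},{"travel":[0,0,0],"rotation":[0,0,0]}]}}

```text
t: 11.45
position: [428.8, -353.9, 175.9]
ee_rot: [[-0.038, -0.157, -0.987], [0.011, -0.988, 0.157], [-0.999, -0.005, 0.039]]
contact_force: [-0.7, 1.3, -0.1]
width: 0.568
```

Run:
```python
from h import *
st()
im=snapshot("scene"); cv2.imwrite("pics/s7.png",im[:,:,::-1])
plan([((473,-335.4,100),-94.8,0,4)],dec=1)
```

```text
t 11.4 [ 428.8 -353.9  175.9] yaw -99.0 tilt [-2.16  0.61] q [-51.  26.  78.  -1.  78.  48.] F [-0.7  1.3 -0.1] w 0.568
[{"travel":[18.6,-6.2,-10.9],"rotation":[-1,0.6,0.1]},{"travel":[18.7,-6,-10.8],"rotation":[-1,0.6,0.1]},{"travel":[18.8,-5.8,-10.8],"rotation":[-1,0.6,0.1]},{"travel":[18.9,-5.7,-10.6],"rotation":[-1,0.6,0.1]},{"travel":[0,0,0],"rotation":[0,0,0]},{"travel":[0,0,0],"rotation":[0,0,0]},{"travel":[0,0,0],"rotation":[0,0,0]},{"travel":[0,0,0],"rotation":[0,0,0]},{"travel":[0,0,0],"rotation":[0,0,0]},{"travel":[0,0,0],"rotation":[0,0,0]}]
```

View pics/s7.png

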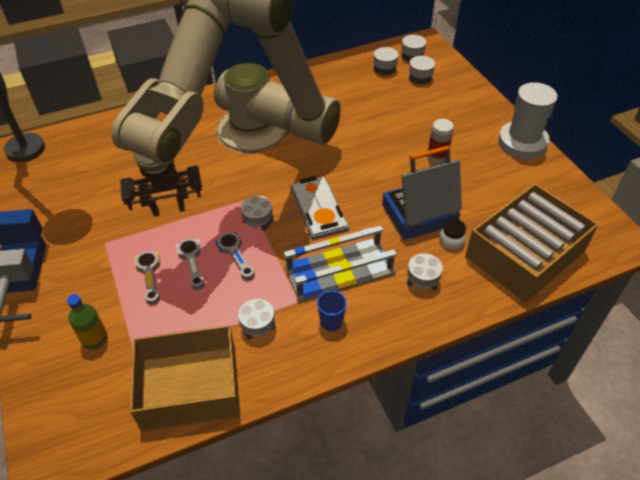

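The scene shows the gripper above the mat, the rods unmoved, and the display standing at (435,190).

Call:
{"method": "carry_out", "body": {"moves": [{"travel":[18.6,-6.2,-10.9],"rotation":[-1,0.6,0.1]},{"travel":[18.7,-6,-10.8],"rotation":[-1,0.6,0.1]},{"travel":[18.8,-5.8,-10.8],"rotation":[-1,0.6,0.1]},{"travel":[10,-3,-6],"rotation":[-1,0.6,0.1]},{"travel":[4,-1,-2],"rotation":[0,0,0]},{"travel":[0,0,0],"rotation":[0,0,0]},{"travel":[0,0,0],"rotation":[0,0,0]},{"travel":[0,0,0],"rotation":[0,0,0]},{"travel":[0,0,0],"rotation":[0,0,0]},{"travel":[0,0,0],"rotation":[0,0,0]}]}}

```text
t: 12.5
position: [473.1, -328.5, 105.8]
ee_rot: [[0.006, -0.075, -0.997], [-0.004, -0.997, 0.075], [-1.0, 0.003, -0.006]]
contact_force: [0.5, -0.5, -0.3]
width: 0.569
```

Run:
```python
from h import *
st()
plan([((473,-335.4,70),-94.8,0,3),((473,-335.4,10),-94.8,0,3),((473,-335.4,5),-94.8,0,1)],dec=1)
```

```text
t 12.5 [ 473.1 -328.5  105.8] yaw -94.3 tilt [ 0.33 -0.22] q [-47.  31.  82.   0.  66.  48.] F [ 0.5 -0.5 -0.3] w 0.569
[{"travel":[12,2.3,-0.1],"rotation":[0.2,-0.1,-0.1]},{"travel":[11.9,2.2,-0.1],"rotation":[0.2,-0.1,-0.1]},{"travel":[12,2.3,0],"rotation":[0.2,-0.1,-0.1]},{"travel":[20,0,0],"rotation":[0,0,0]},{"travel":[20,0.1,0],"rotation":[0,0,0]},{"travel":[20,0,0],"rotation":[0,0,0]},{"travel":[5,0,0],"rotation":[-0.1,0,0.1]},{"travel":[0,0,0],"rotation":[0,0,0]},{"travel":[0,0,0],"rotation":[0,0,0]},{"travel":[0,0,0],"rotation":[0,0,0]}]
```

Call:
{"method": "carry_out", "body": {"moves": [{"travel":[12,2.3,0],"rotation":[0.2,-0.1,-0.1]},{"travel":[18,2.2,0],"rotation":[0.2,-0.1,-0.1]},{"travel":[18,2.3,0],"rotation":[0.2,-0.1,-0.1]},{"travel":[18,0,0],"rotation":[0,0,0]},{"travel":[12,0,0],"rotation":[0,0,0]},{"travel":[6,0,0],"rotation":[0,0,0]},{"travel":[4,0,0],"rotation":[0,0,0]},{"travel":[0,0,0],"rotation":[0,0,0]},{"travel":[0,0,0],"rotation":[0,0,0]},{"travel":[0,0,0],"rotation":[0,0,0]}]}}

```text
t: 13.5
position: [472.6, -337.6, 12.9]
ee_rot: [[0.002, -0.089, -0.996], [0.0, -0.996, 0.089], [-1.0, -0.0, -0.002]]
contact_force: [0.4, 0.4, -0.2]
width: 0.576
```

Run:
```python
from h import *
st()
im=snapshot("scene"); crop("s",im,110,200,160,120,5,"e1")
plan([((473,-335.4,4),-94.8,0,3)],dec=1)
```

```text
t 13.5 [ 472.6 -337.6   12.9] yaw -95.1 tilt [0.13 0.01] q [-47.  39.  86.   0.  55.  48.] F [ 0.4  0.4 -0.2] w 0.576
[{"travel":[3,-0.7,0],"rotation":[-0.1,0,0]},{"travel":[3,-0.8,-0.1],"rotation":[-0.1,0,0]},{"travel":[3,-0.7,0],"rotation":[-0.1,0,0]},{"travel":[0,0,0],"rotation":[0,0,0]},{"travel":[0,0,0],"rotation":[0,0,0]},{"travel":[0,0,0],"rotation":[0,0,0]},{"travel":[0,0,0],"rotation":[0,0,0]},{"travel":[0,0,0],"rotation":[0,0,0]},{"travel":[0,0,0],"rotation":[0,0,0]},{"travel":[0,0,0],"rotation":[0,0,0]}]
```

View pics/e1.png

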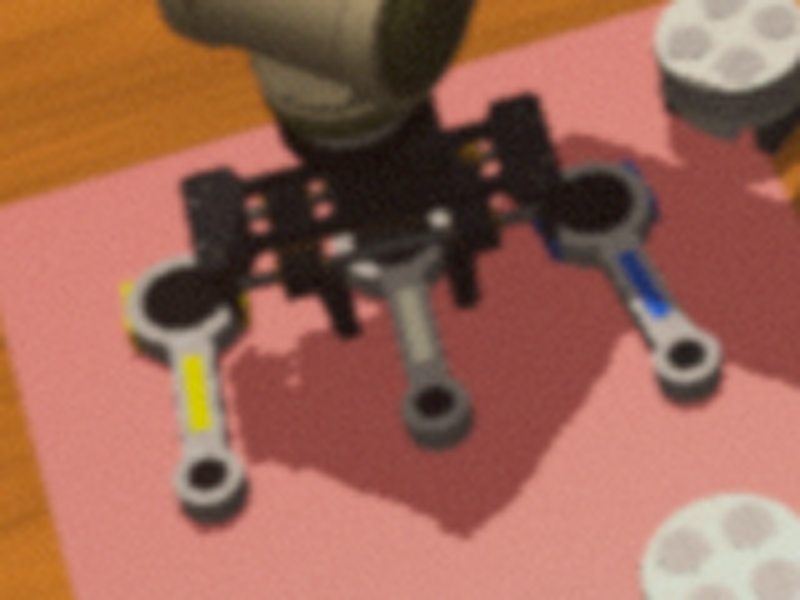

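Fingers straddle the shank. I'll go down a little and close.

Call:
{"method": "carry_out", "body": {"moves": [{"travel":[3,-0.7,0],"rotation":[0,0,0]},{"travel":[3,-0.8,0],"rotation":[0,0,0]},{"travel":[2,-0.7,0],"rotation":[0,0,0]},{"travel":[0,0,0],"rotation":[0,0,0]},{"travel":[0,0,0],"rotation":[0,0,0]},{"travel":[0,0,0],"rotation":[0,0,0]},{"travel":[0,0,0],"rotation":[0,0,0]},{"travel":[0,0,0],"rotation":[0,0,0]},{"travel":[0,0,0],"rotation":[0,0,0]},{"travel":[0,0,0],"rotation":[0,0,0]}]}}

```text
t: 14.55
position: [473.2, -335.5, 5.3]
ee_rot: [[0.004, -0.088, -0.996], [-0.001, -0.996, 0.088], [-1.0, 0.001, -0.004]]
contact_force: [0.5, -1.1, -0.5]
width: 0.571
```

Call:
{"method": "carry_out", "body": {"moves": [{"travel":[0,0,0],"rotation":[0,0,0]},{"travel":[0,0,0],"rotation":[0,0,0]},{"travel":[0,0,0],"rotation":[0,0,0]},{"travel":[0,0,0],"rotation":[0,0,0]},{"travel":[0,0,0],"rotation":[0,0,0]},{"travel":[0,0,0],"rotation":[0,0,0]},{"travel":[0,0,0],"rotation":[0,0,0]},{"travel":[0,0,0],"rotation":[0,0,0]},{"travel":[0,0,0],"rotation":[0,0,0]},{"travel":[0,0,0],"rotation":[0,0,0]}], "claw": 1, "newtons": 35}}

```text
t: 15.55
position: [473.3, -335.5, 5.3]
ee_rot: [[0.004, -0.088, -0.996], [-0.001, -0.996, 0.088], [-1.0, 0.001, -0.004]]
contact_force: [0.2, 0.0, 0.2]
width: 0.246
```

Run:
```python
from h import *
st()
s=state()["position"]
plan([((s[0],s[1],150),-94.8,0,6),((440,-100,160),0,-1),((420,56.5,130),85.1,-1)])
```

```text
t 15.6 [ 473.3 -335.5    5.3] yaw -95.1 tilt [ 0.21 -0.07] q [-47.  40.  86.   0.  54.  48.] F [0.2 0.  0.2] w 0.246
[{"travel":[-24,0,0],"rotation":[0,0,0]},{"travel":[-24,0,0],"rotation":[0,0,0]},{"travel":[-24,0,0],"rotation":[0,0,0]},{"travel":[-24,0,0],"rotation":[0,0,0]},{"travel":[-24,0,0],"rotation":[0,0,0]},{"travel":[-25,0,-1],"rotation":[0,0,0]},{"travel":[-1,-19,5],"rotation":[-7.9,0,0]},{"travel":[-1,-20,2],"rotation":[-7.9,0,0]},{"travel":[-1,-20,-1],"rotation":[-7.9,0,0]},{"travel":[-1,-19,-4],"rotation":[-7.9,0,0]}]
[{"travel":[-1,-19,-6],"rotation":[-7.9,0,0]},{"travel":[-1,-18,-9],"rotation":[-7.9,0,0]},{"travel":[-1,-16,-11],"rotation":[-7.9,0,0]},{"travel":[-1,-15,-13],"rotation":[-7.9,0,0]},{"travel":[-1,-13,-15],"rotation":[-7.9,0,0]},{"travel":[0,-10,-17],"rotation":[-7.9,0,0]},{"travel":[-1,-8,-18],"rotation":[-7.9,0,0]},{"travel":[0,-5,-19],"rotation":[-7.9,0,0]},{"travel":[3,-2,-14],"rotation":[-7.8,0,0]},{"travel":[3,0,-14],"rotation":[-7.8,0,0]}]
[{"travel":[3,2,-14],"rotation":[-7.8,0,0]},{"travel":[3,4,-14],"rotation":[-7.8,0,0]},{"travel":[3,6,-13],"rotation":[-7.8,0,0]},{"travel":[2,7,-12],"rotation":[-7.8,0,0]},{"travel":[3,9,-11],"rotation":[-7.8,0,0]},{"travel":[2,11,-10],"rotation":[-7.8,0,0]},{"travel":[3,12,-9],"rotation":[-7.8,0,0]},{"travel":[2,13,-7],"rotation":[-7.8,0,0]},{"travel":[3,14,-5],"rotation":[-7.8,0,0]},{"travel":[0,0,0],"rotation":[0,0,0]}]
```

Call:
{"method": "carry_out", "body": {"moves": [{"travel":[-24,0,0],"rotation":[0,0,0]},{"travel":[-24,0,0],"rotation":[0,0,0]},{"travel":[-24,0,0],"rotation":[0,0,0]},{"travel":[-24,0,0],"rotation":[0,0,0]},{"travel":[-24,0,0],"rotation":[0,0,0]},{"travel":[-25,0,-1],"rotation":[0,0,0]},{"travel":[-1,-19,5],"rotation":[-7.9,0,0]},{"travel":[-1,-20,2],"rotation":[-7.9,0,0]},{"travel":[-1,-20,-1],"rotation":[-7.9,0,0]},{"travel":[-1,-19,-4],"rotation":[-7.9,0,0]}]}}

```text
t: 16.55
position: [458.8, -254.0, 154.4]
ee_rot: [[-0.007, 0.461, -0.888], [0.01, -0.888, -0.461], [-1.0, -0.012, 0.002]]
contact_force: [-0.4, 0.1, -4.1]
width: 0.244
```

Call:
{"method": "carry_out", "body": {"moves": [{"travel":[-1,-19,-6],"rotation":[-7.9,0,0]},{"travel":[-1,-18,-9],"rotation":[-7.9,0,0]},{"travel":[-1,-16,-11],"rotation":[-7.9,0,0]},{"travel":[-1,-15,-13],"rotation":[-7.9,0,0]},{"travel":[-1,-13,-15],"rotation":[-7.9,0,0]},{"travel":[0,-10,-17],"rotation":[-7.9,0,0]},{"travel":[-1,-8,-18],"rotation":[-7.9,0,0]},{"travel":[0,-5,-19],"rotation":[-7.9,0,0]},{"travel":[3,-2,-14],"rotation":[-7.8,0,0]},{"travel":[3,0,-14],"rotation":[-7.8,0,0]}]}}

```text
t: 17.55
position: [419.4, -59.9, 153.0]
ee_rot: [[-0.018, 0.942, 0.335], [0.017, 0.336, -0.942], [-1.0, -0.011, -0.022]]
contact_force: [1.7, 0.3, -4.0]
width: 0.248
```

Run:
```python
from h import *
st()
plan([((420,56.5,130),85.1,-1)])
```

```text
t 17.6 [419.4 -59.9 153. ] yaw 19.6 tilt [-1.03  0.98] q [-25.  15. 101.   1.  66. -44.] F [ 1.7  0.3 -4. ] w 0.248
[{"travel":[3,5,-14],"rotation":[-8.2,-0.2,0]},{"travel":[3,7,-13],"rotation":[-8.2,-0.2,0]},{"travel":[3,9,-12],"rotation":[-8.2,-0.2,0]},{"travel":[3,10,-10],"rotation":[-8.2,-0.2,0]},{"travel":[3,11,-9],"rotation":[-8.2,-0.2,0]},{"travel":[3,13,-7],"rotation":[-8.2,-0.2,0]},{"travel":[3,13,-5],"rotation":[-8.2,-0.2,0]},{"travel":[3,14,-3],"rotation":[-8.2,-0.2,0]},{"travel":[0,0,0],"rotation":[0,0,0]},{"travel":[0,0,0],"rotation":[0,0,0]}]
```

Call:
{"method": "carry_out", "body": {"moves": [{"travel":[3,5,-14],"rotation":[-8.2,-0.2,0]},{"travel":[3,7,-13],"rotation":[-8.2,-0.2,0]},{"travel":[3,9,-12],"rotation":[-8.2,-0.2,0]},{"travel":[3,10,-10],"rotation":[-8.2,-0.2,0]},{"travel":[3,11,-9],"rotation":[-8.2,-0.2,0]},{"travel":[3,13,-7],"rotation":[-8.2,-0.2,0]},{"travel":[3,13,-5],"rotation":[-8.2,-0.2,0]},{"travel":[2,6,-1],"rotation":[-4,0,0]},{"travel":[0,0,0],"rotation":[0,0,0]},{"travel":[0,0,0],"rotation":[0,0,0]}]}}

```text
t: 18.55
position: [412.4, 55.0, 126.7]
ee_rot: [[-0.011, 0.108, 0.994], [0.004, 0.994, -0.108], [-1.0, 0.003, -0.011]]
contact_force: [-0.8, -0.4, -3.8]
width: 0.245
```

Run:
```python
from h import *
st()
plan([((420,56.5,90),85.1,0,5)],dec=1)
```

```text
t 18.6 [412.4  55.  126.7] yaw 83.8 tilt [-0.62  0.23] q [ -9.  17. 104.   0.  60. -93.] F [-0.8 -0.4 -3.8] w 0.245
[{"travel":[7.3,0.4,1.6],"rotation":[-0.3,-0.1,0]},{"travel":[7.3,0.4,1.5],"rotation":[-0.3,-0.1,0]},{"travel":[7.4,0.5,1.5],"rotation":[-0.3,-0.1,0]},{"travel":[7.3,0.4,1.6],"rotation":[-0.3,-0.1,0]},{"travel":[7.4,0.4,1.5],"rotation":[-0.3,-0.1,0]},{"travel":[0,0,0],"rotation":[0,0,0]},{"travel":[0,0,0],"rotation":[0,0,0]},{"travel":[0,0,0],"rotation":[0,0,0]},{"travel":[0,0,0],"rotation":[0,0,0]},{"travel":[0,0,0],"rotation":[0,0,0]}]
```

Call:
{"method": "carry_out", "body": {"moves": [{"travel":[8,0.4,1.6],"rotation":[-0.3,-0.1,0]},{"travel":[15,0.4,1.5],"rotation":[-0.3,-0.1,0]},{"travel":[15,0.5,1.5],"rotation":[-0.3,-0.1,0]},{"travel":[15,0.4,1.6],"rotation":[-0.3,-0.1,0]},{"travel":[10,0.4,1],"rotation":[-0.3,-0.1,0]},{"travel":[5,0,0],"rotation":[0,0,0]},{"travel":[0,0,0],"rotation":[0,0,0]},{"travel":[0,0,0],"rotation":[0,0,0]},{"travel":[0,0,0],"rotation":[0,0,0]},{"travel":[0,0,0],"rotation":[0,0,0]}]}}

```text
t: 19.55
position: [421.1, 53.5, 55.0]
ee_rot: [[0.001, 0.094, 0.996], [0.002, 0.996, -0.094], [-1.0, 0.002, 0.001]]
contact_force: [0.2, 0.2, -3.7]
width: 0.24
```

Run:
```python
from h import *
st()
im=snapshot("scene"); crop("s",im,260,150,160,120,5,"e2")
plan([((420,56.5,32),85.1,0,5)],dec=1)
```

```text
t 19.6 [421.1  53.5  55. ] yaw 84.6 tilt [0.06 0.14] q [ -9.  24. 109.   0.  47. -94.] F [ 0.2  0.2 -3.7] w 0.240
[{"travel":[4.6,0.6,-0.3],"rotation":[-0.1,0,0]},{"travel":[4.6,0.6,-0.3],"rotation":[-0.1,0,0]},{"travel":[4.6,0.5,-0.3],"rotation":[-0.1,0,0]},{"travel":[4.6,0.6,-0.2],"rotation":[-0.1,0,0]},{"travel":[4.6,0.5,-0.3],"rotation":[-0.1,0,0]},{"travel":[0,0,0],"rotation":[0,0,0]},{"travel":[0,0,0],"rotation":[0,0,0]},{"travel":[0,0,0],"rotation":[0,0,0]},{"travel":[0,0,0],"rotation":[0,0,0]},{"travel":[0,0,0],"rotation":[0,0,0]}]
```

View pics/e2.png

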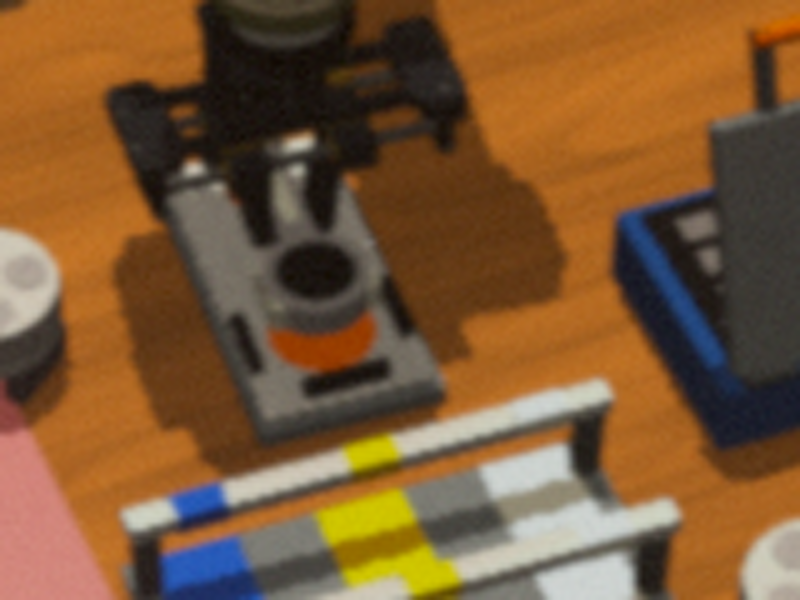

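Call:
{"method": "carry_out", "body": {"moves": [{"travel":[4.6,0.6,-0.3],"rotation":[-0.1,0,0]},{"travel":[6,0.6,-0.3],"rotation":[-0.1,0,0]},{"travel":[6,0.5,-0.3],"rotation":[-0.1,0,0]},{"travel":[4.6,0.6,-0.2],"rotation":[-0.1,0,0]},{"travel":[3,0.5,-0.3],"rotation":[-0.1,0,0]},{"travel":[2,0,0],"rotation":[0,0,0]},{"travel":[0,0,0],"rotation":[0,0,0]},{"travel":[0,0,0],"rotation":[0,0,0]},{"travel":[0,0,0],"rotation":[0,0,0]},{"travel":[0,0,0],"rotation":[0,0,0]}]}}

```text
t: 20.6
position: [420.2, 56.8, 26.7]
ee_rot: [[0.002, 0.085, 0.996], [0.002, 0.996, -0.085], [-1.0, 0.002, 0.002]]
contact_force: [-0.3, -0.0, -3.8]
width: 0.247
```

Run:
```python
from h import *
st()
print(ray("scene",(323-.4+.0,204-.4),70))
```

```text
t 20.6 [420.2  56.8  26.7] yaw 85.1 tilt [0.12 0.13] q [ -8.  28. 110.   0.  42. -94.] F [-0.3 -0.  -3.8] w 0.247
[[469.5576161   49.07087302  70.        ]]
```

Call:
{"method": "carry_out", "body": {"moves": [{"travel":[1,0,0],"rotation":[0,0,0]},{"travel":[0.6,0,0],"rotation":[0,0,0]},{"travel":[0,0,0],"rotation":[0,0,0]},{"travel":[0,0,0],"rotation":[0,0,0]},{"travel":[0,0,0],"rotation":[0,0,0]},{"travel":[0,0,0],"rotation":[0,0,0]},{"travel":[0,0,0],"rotation":[0,0,0]},{"travel":[0,0,0],"rotation":[0,0,0]},{"travel":[0,0,0],"rotation":[0,0,0]},{"travel":[0,0,0],"rotation":[0,0,0]}]}}

```text
t: 21.6
position: [420.3, 56.8, 25.4]
ee_rot: [[0.003, 0.085, 0.996], [0.002, 0.996, -0.085], [-1.0, 0.002, 0.003]]
contact_force: [-0.5, 0.0, -3.8]
width: 0.247
```

Call:
{"method": "carry_out", "body": {"moves": [{"travel":[0,0,0],"rotation":[0,0,0]},{"travel":[0,0,0],"rotation":[0,0,0]},{"travel":[0,0,0],"rotation":[0,0,0]},{"travel":[0,0,0],"rotation":[0,0,0]},{"travel":[0,0,0],"rotation":[0,0,0]},{"travel":[0,0,0],"rotation":[0,0,0]},{"travel":[0,0,0],"rotation":[0,0,0]},{"travel":[0,0,0],"rotation":[0,0,0]},{"travel":[0,0,0],"rotation":[0,0,0]},{"travel":[0,0,0],"rotation":[0,0,0]}], "claw": 0.43}}

```text
t: 22.6
position: [421.3, 56.6, 26.1]
ee_rot: [[0.006, 0.085, 0.996], [0.002, 0.996, -0.085], [-1.0, 0.002, 0.006]]
contact_force: [0.3, -0.2, 0.5]
width: 0.568
```

Run:
```python
from h import *
st()
im=snapshot("scene"); crop("s",im,260,150,160,120,5,"e3")
im=snapshot("top"); crop("s",im,235,260,100,100,6,"e4")
```

```text
t 22.6 [421.3  56.6  26.1] yaw 85.1 tilt [0.33 0.1 ] q [ -8.  28. 110.   0.  42. -94.] F [ 0.3 -0.2  0.5] w 0.568
```

View pics/e3.png

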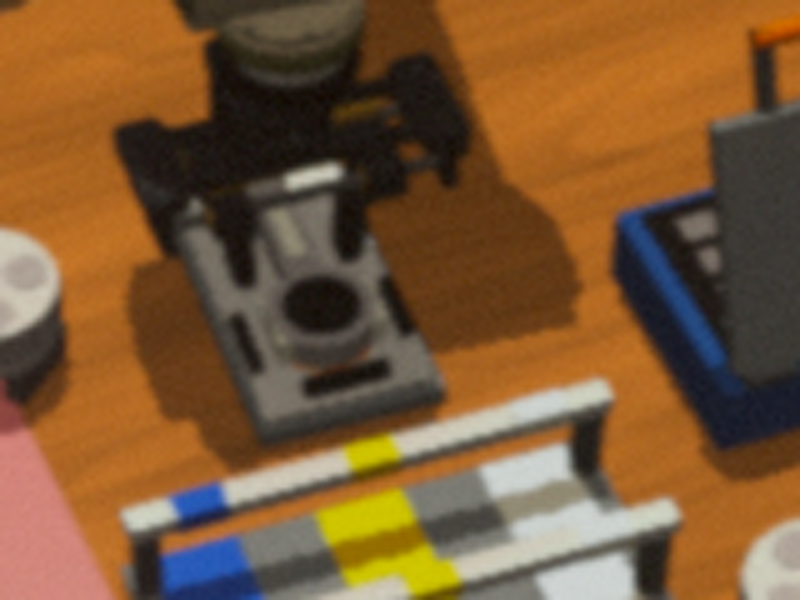

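View pics/e4.png

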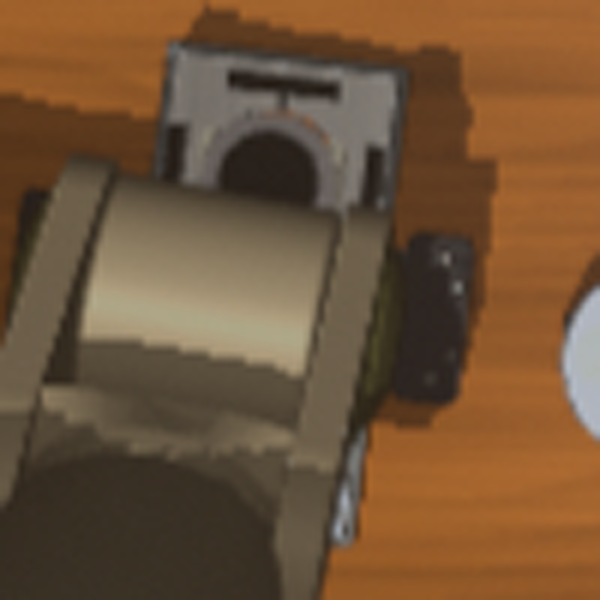

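Run:
```python
from h import *
print(ray("scene",(321/5+259.6,304/5+149.6),40), ray("top",(270/6+234.6,172/6+259.6),40))
```

```text
[[468.68093725  52.94852017  40.        ]] [[472.193339   51.3271017  40.       ]]
```

White is centred: the big end is within 2 mm of the disc in both views. I'll let it rest for a second, then regrip.

Call:
{"method": "carry_out", "body": {"moves": [{"travel":[0,0,0],"rotation":[0,0,0]},{"travel":[0,0,0],"rotation":[0,0,0]},{"travel":[0,0,0],"rotation":[0,0,0]},{"travel":[0,0,0],"rotation":[0,0,0]},{"travel":[0,0,0],"rotation":[0,0,0]},{"travel":[0,0,0],"rotation":[0,0,0]},{"travel":[0,0,0],"rotation":[0,0,0]},{"travel":[0,0,0],"rotation":[0,0,0]},{"travel":[0,0,0],"rotation":[0,0,0]},{"travel":[0,0,0],"rotation":[0,0,0]}]}}

```text
t: 23.7
position: [421.3, 56.6, 26.1]
ee_rot: [[0.006, 0.085, 0.996], [0.002, 0.996, -0.085], [-1.0, 0.002, 0.006]]
contact_force: [-0.4, 0.4, 0.3]
width: 0.572
```

Call:
{"method": "carry_out", "body": {"moves": [{"travel":[0,0,0],"rotation":[0,0,0]},{"travel":[0,0,0],"rotation":[0,0,0]},{"travel":[0,0,0],"rotation":[0,0,0]},{"travel":[0,0,0],"rotation":[0,0,0]},{"travel":[0,0,0],"rotation":[0,0,0]},{"travel":[0,0,0],"rotation":[0,0,0]},{"travel":[0,0,0],"rotation":[0,0,0]},{"travel":[0,0,0],"rotation":[0,0,0]},{"travel":[0,0,0],"rotation":[0,0,0]},{"travel":[0,0,0],"rotation":[0,0,0]}], "claw": 1}}

```text
t: 24.7
position: [421.3, 56.6, 26.1]
ee_rot: [[0.006, 0.085, 0.996], [0.002, 0.996, -0.085], [-1.0, 0.002, 0.006]]
contact_force: [-0.2, 0.7, 0.6]
width: 0.242
```

Run:
```python
from h import *
st()
# rack seats: average top/scene bands
yf=(np.array([688.8,15.7])+[688.0,17.85])/2; yn=(np.array([600.6,22.2])+[601.5,23.5])/2
bf=(np.array([682.5,-78.7])+[682.6,-76.1])/2; bn=(np.array([593.9,-73.1])+[596.2,-72.5])/2
ends=[np.array(e) for e in ((697.1,149.6),(680.4,-117.8),(609.9,156.2),(592.4,-113.4))]
ends2=[np.array(e) for e in ((700.1,150.8),(681.5,-114.8),(613.4,155.7),(593.4,-110.8))]
my=(yf+yn)/2; mb=(bf+bn)/2; c=np.mean(ends+ends2,0)
d=(my-mb); print("yellow",my,"blue",mb,"centre",c,"spacing",np.linalg.norm(d),"rail yaw",np.degrees(np.arctan2(-d[0],d[1])))
e=(ends[0]-ends[1]+ends[2]-ends[3]+ends2[0]-ends2[1]+ends2[2]-ends2[3]); print("ends yaw",np.degrees(np.arctan2(-e[0],e[1])))
s=state()["position"]
plan([((s[0],s[1],180),85.1,0,7),((520,75,180),0,1),((651,114,160),-93.6,1)])
```

```text
t 24.7 [421.3  56.6  26.1] yaw 85.1 tilt [0.33 0.1 ] q [ -8.  28. 110.   0.  42. -94.] F [-0.2  0.7  0.6] w 0.242
yellow [644.725   19.8125] blue [638.8 -75.1] centre [646.025   19.4375] spacing 95.09725695965156 rail yaw -3.5721063202369745
ends yaw -3.8955229708977623
[{"travel":[-22,0,0],"rotation":[0,0,0]},{"travel":[-22,0,0],"rotation":[0,0,0]},{"travel":[-22,0,0],"rotation":[0,0,0]},{"travel":[-22,0,0],"rotation":[0,0,0]},{"travel":[-22,0,0],"rotation":[0,0,0]},{"travel":[-22,0,0],"rotation":[0,0,0]},{"travel":[-22,0,1],"rotation":[0,0,0]},{"travel":[0,2,9],"rotation":[7.7,0,0]},{"travel":[0,4,8],"rotation":[7.7,0,0]},{"travel":[0,5,8],"rotation":[7.7,0,0]}]
[{"travel":[0,6,7],"rotation":[7.7,0,0]},{"travel":[0,7,6],"rotation":[7.7,0,0]},{"travel":[0,7,5],"rotation":[7.7,0,0]},{"travel":[0,8,5],"rotation":[7.7,0,0]},{"travel":[0,8,3],"rotation":[7.7,0,0]},{"travel":[0,9,2],"rotation":[7.7,0,0]},{"travel":[0,9,1],"rotation":[7.7,0,0]},{"travel":[1,10,0],"rotation":[7.7,0,0]},{"travel":[2,11,-3],"rotation":[7.8,0,0]},{"travel":[2,10,-5],"rotation":[7.8,0,0]}]
[{"travel":[2,10,-6],"rotation":[7.8,0,0]},{"travel":[2,9,-7],"rotation":[7.8,0,0]},{"travel":[2,8,-8],"rotation":[7.8,0,0]},{"travel":[2,6,-9],"rotation":[7.8,0,0]},{"travel":[1,5,-10],"rotation":[7.8,0,0]},{"travel":[2,4,-11],"rotation":[7.8,0,0]},{"travel":[1,2,-11],"rotation":[7.8,0,0]},{"travel":[2,1,-11],"rotation":[7.8,0,0]},{"travel":[1,-1,-12],"rotation":[7.8,0,0]},{"travel":[2,-3,-11],"rotation":[7.8,0,0]}]
```

Call:
{"method": "carry_out", "body": {"moves": [{"travel":[-22,0,0],"rotation":[0,0,0]},{"travel":[-22,0,0],"rotation":[0,0,0]},{"travel":[-22,0,0],"rotation":[0,0,0]},{"travel":[-22,0,0],"rotation":[0,0,0]},{"travel":[-22,0,0],"rotation":[0,0,0]},{"travel":[-22,0,0],"rotation":[0,0,0]},{"travel":[-22,0,1],"rotation":[0,0,0]},{"travel":[0,2,9],"rotation":[7.7,0,0]},{"travel":[0,4,8],"rotation":[7.7,0,0]},{"travel":[0,5,8],"rotation":[7.7,0,0]}]}}

```text
t: 25.7
position: [444.3, 62.1, 182.6]
ee_rot: [[-0.008, 0.481, 0.877], [0.004, 0.877, -0.481], [-1.0, -0.001, -0.009]]
contact_force: [-0.7, -0.1, -4.9]
width: 0.245
```

Call:
{"method": "carry_out", "body": {"moves": [{"travel":[0,6,7],"rotation":[7.7,0,0]},{"travel":[0,7,6],"rotation":[7.7,0,0]},{"travel":[0,7,5],"rotation":[7.7,0,0]},{"travel":[0,8,5],"rotation":[7.7,0,0]},{"travel":[0,8,3],"rotation":[7.7,0,0]},{"travel":[0,9,2],"rotation":[7.7,0,0]},{"travel":[0,9,1],"rotation":[7.7,0,0]},{"travel":[1,10,0],"rotation":[7.7,0,0]},{"travel":[2,11,-3],"rotation":[7.8,0,0]},{"travel":[2,10,-5],"rotation":[7.8,0,0]}]}}

```text
t: 26.7
position: [536.5, 79.6, 168.9]
ee_rot: [[-0.028, 0.944, -0.33], [0.006, -0.33, -0.944], [-1.0, -0.028, 0.004]]
contact_force: [-0.4, -0.2, -4.3]
width: 0.251
```

Run:
```python
from h import *
st()
plan([((651.5,114.4,160),-93.7,1)])
```

```text
t 26.7 [536.5  79.6 168.9] yaw -19.3 tilt [-1.58  0.32] q [-4. 25. 81.  0. 75. 15.] F [-0.4 -0.2 -4.3] w 0.251
[{"travel":[1,10,-7],"rotation":[7.4,0.1,0.1]},{"travel":[1,9,-8],"rotation":[7.4,0.1,0.1]},{"travel":[1,8,-9],"rotation":[7.4,0.1,0.1]},{"travel":[1,6,-10],"rotation":[7.4,0.1,0.1]},{"travel":[0,5,-11],"rotation":[7.4,0.1,0.1]},{"travel":[1,3,-12],"rotation":[7.4,0.1,0.1]},{"travel":[1,2,-12],"rotation":[7.4,0.1,0.1]},{"travel":[0,0,-12],"rotation":[7.4,0.1,0.1]},{"travel":[1,-1,-12],"rotation":[7.4,0.1,0.1]},{"travel":[0,-3,-11],"rotation":[7.4,0.1,0.1]}]
```

Call:
{"method": "carry_out", "body": {"moves": [{"travel":[1,10,-7],"rotation":[7.4,0.1,0.1]},{"travel":[1,9,-8],"rotation":[7.4,0.1,0.1]},{"travel":[1,8,-9],"rotation":[7.4,0.1,0.1]},{"travel":[1,6,-10],"rotation":[7.4,0.1,0.1]},{"travel":[0,5,-11],"rotation":[7.4,0.1,0.1]},{"travel":[1,3,-12],"rotation":[7.4,0.1,0.1]},{"travel":[1,2,-12],"rotation":[7.4,0.1,0.1]},{"travel":[0,0,-12],"rotation":[7.4,0.1,0.1]},{"travel":[1,-1,-10],"rotation":[6,0.1,0.1]},{"travel":[0,0,0],"rotation":[0,0,0]}]}}

```text
t: 27.7
position: [638.0, 109.8, 147.6]
ee_rot: [[-0.03, 0.045, -0.999], [0.003, -0.999, -0.045], [-1.0, -0.005, 0.03]]
contact_force: [-0.5, -0.3, -4.2]
width: 0.247
```

Run:
```python
from h import *
st()
plan([((651.5,114.4,115),-93.7,0,5)],dec=1)
```

```text
t 27.7 [638.  109.8 147.6] yaw -87.4 tilt [-1.75  0.19] q [-1. 36. 64.  0. 81. 87.] F [-0.5 -0.3 -4.2] w 0.247
[{"travel":[6.4,-0.8,-2.9],"rotation":[1.3,0.3,0]},{"travel":[6.5,-0.8,-2.9],"rotation":[1.3,0.3,0]},{"travel":[6.5,-0.9,-2.8],"rotation":[1.3,0.3,0]},{"travel":[6.5,-0.9,-2.8],"rotation":[1.3,0.3,0]},{"travel":[6.4,-1.1,-2.8],"rotation":[1.3,0.3,0]},{"travel":[0,0,0],"rotation":[0,0,0]},{"travel":[0,0,0],"rotation":[0,0,0]},{"travel":[0,0,0],"rotation":[0,0,0]},{"travel":[0,0,0],"rotation":[0,0,0]},{"travel":[0,0,0],"rotation":[0,0,0]}]
```

Call:
{"method": "carry_out", "body": {"moves": [{"travel":[6.4,-0.8,-2.9],"rotation":[1.3,0.3,0]},{"travel":[6.5,-0.8,-2.9],"rotation":[1.3,0.3,0]},{"travel":[6.5,-0.9,-2.8],"rotation":[1.3,0.3,0]},{"travel":[6.5,-0.9,-2.8],"rotation":[1.3,0.3,0]},{"travel":[4,-1,-2.5],"rotation":[1,0.3,0]},{"travel":[0,0,0],"rotation":[0,0,0]},{"travel":[0,0,0],"rotation":[0,0,0]},{"travel":[0,0,0],"rotation":[0,0,0]},{"travel":[0,0,0],"rotation":[0,0,0]},{"travel":[0,0,0],"rotation":[0,0,0]}]}}

```text
t: 28.7
position: [650.0, 114.4, 113.5]
ee_rot: [[-0.006, -0.065, -0.998], [0.003, -0.998, 0.065], [-1.0, -0.003, 0.007]]
contact_force: [-0.1, -0.3, -3.9]
width: 0.248
```

Run:
```python
from h import *
st()
im=snapshot("scene"); crop("s",im,270,190,160,120,5,"f1")
plan([((651.5,114.4,85),-93.7,0,5)],dec=1)
```

```text
t 28.7 [650.  114.4 113.5] yaw -93.7 tilt [-0.37  0.17] q [-0. 39. 65.  0. 76. 93.] F [-0.1 -0.3 -3.9] w 0.248
[{"travel":[5.7,0,-0.3],"rotation":[0,0.1,0]},{"travel":[5.7,0,-0.3],"rotation":[0,0.1,0]},{"travel":[5.7,0,-0.3],"rotation":[0,0.1,0]},{"travel":[5.7,0,-0.3],"rotation":[0,0.1,0]},{"travel":[5.7,0,-0.3],"rotation":[0,0.1,0]},{"travel":[0,0,0],"rotation":[0,0,0]},{"travel":[0,0,0],"rotation":[0,0,0]},{"travel":[0,0,0],"rotation":[0,0,0]},{"travel":[0,0,0],"rotation":[0,0,0]},{"travel":[0,0,0],"rotation":[0,0,0]}]
```

View pics/f1.png

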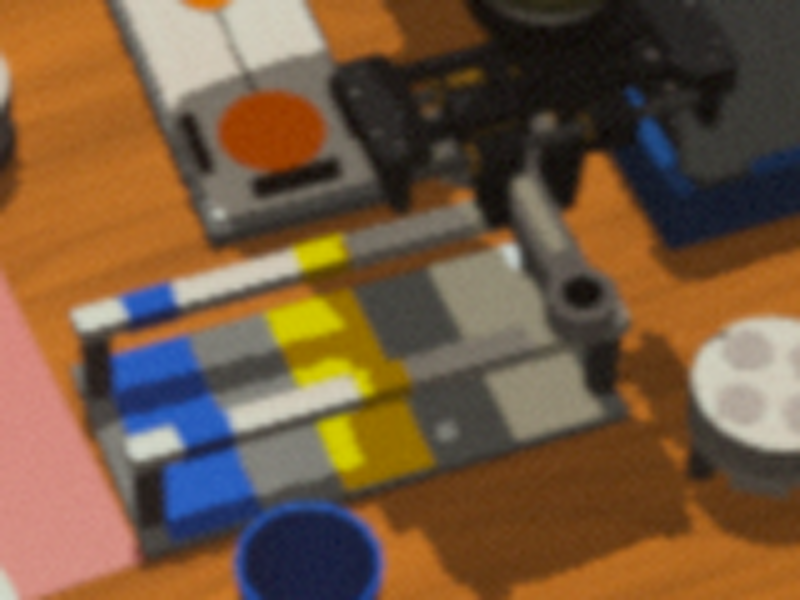

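Call:
{"method": "carry_out", "body": {"moves": [{"travel":[5.7,0,-0.3],"rotation":[0,0.1,0]},{"travel":[7,0,-0.3],"rotation":[0,0.1,0]},{"travel":[7,0,-0.3],"rotation":[0,0.1,0]},{"travel":[6,0,-0.3],"rotation":[0,0.1,0]},{"travel":[4,0,-0.3],"rotation":[0,0,0]},{"travel":[3,0,0],"rotation":[0,0,0]},{"travel":[0,0,0],"rotation":[0,0,0]},{"travel":[0,0,0],"rotation":[0,0,0]},{"travel":[0,0,0],"rotation":[0,0,0]},{"travel":[0,0,0],"rotation":[0,0,0]}]}}

```text
t: 29.75
position: [651.5, 114.4, 77.6]
ee_rot: [[0.001, -0.065, -0.998], [0.003, -0.998, 0.065], [-1.0, -0.003, -0.001]]
contact_force: [0.3, 0.2, -4.5]
width: 0.248
```

Run:
```python
from h import *
st()
im=snapshot("scene"); crop("s",im,270,190,160,120,5,"f2")
plan([((651.5,114.4,76),-93.7,0,3)],dec=1)
```

```text
t 29.8 [651.5 114.4  77.6] yaw -93.7 tilt [0.05 0.15] q [-0. 41. 68.  0. 71. 93.] F [ 0.3  0.2 -4.5] w 0.248
[{"travel":[0.5,0,0],"rotation":[0,0,0]},{"travel":[0.6,0,0],"rotation":[0,0,0]},{"travel":[0.5,0,0.1],"rotation":[0,0,0]},{"travel":[0,0,0],"rotation":[0,0,0]},{"travel":[0,0,0],"rotation":[0,0,0]},{"travel":[0,0,0],"rotation":[0,0,0]},{"travel":[0,0,0],"rotation":[0,0,0]},{"travel":[0,0,0],"rotation":[0,0,0]},{"travel":[0,0,0],"rotation":[0,0,0]},{"travel":[0,0,0],"rotation":[0,0,0]}]
```

View pics/f2.png

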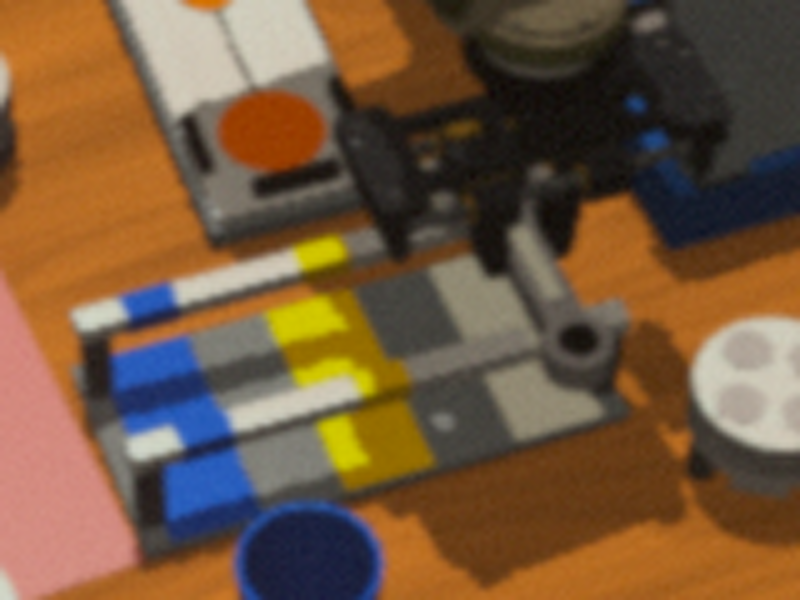

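Call:
{"method": "carry_out", "body": {"moves": [{"travel":[0.8,0,0],"rotation":[0,0,0]},{"travel":[0.8,0,0],"rotation":[0,0,0]},{"travel":[0,0,0],"rotation":[0,0,0]},{"travel":[0,0,0],"rotation":[0,0,0]},{"travel":[0,0,0],"rotation":[0,0,0]},{"travel":[0,0,0],"rotation":[0,0,0]},{"travel":[0,0,0],"rotation":[0,0,0]},{"travel":[0,0,0],"rotation":[0,0,0]},{"travel":[0,0,0],"rotation":[0,0,0]},{"travel":[0,0,0],"rotation":[0,0,0]}]}}

```text
t: 30.8
position: [651.7, 114.4, 76.5]
ee_rot: [[0.002, -0.065, -0.998], [0.002, -0.998, 0.065], [-1.0, -0.003, -0.002]]
contact_force: [-0.8, -0.1, -4.1]
width: 0.244
```

Call:
{"method": "carry_out", "body": {"moves": [{"travel":[0,0,0],"rotation":[0,0,0]},{"travel":[0,0,0],"rotation":[0,0,0]},{"travel":[0,0,0],"rotation":[0,0,0]},{"travel":[0,0,0],"rotation":[0,0,0]},{"travel":[0,0,0],"rotation":[0,0,0]},{"travel":[0,0,0],"rotation":[0,0,0]},{"travel":[-5,0,0],"rotation":[0,0,0]},{"travel":[-15,0,0],"rotation":[0,0,0]},{"travel":[-30,0,0],"rotation":[0,0,0]},{"travel":[-30,0,0],"rotation":[0,0,0]}], "claw": 0.43}}

```text
t: 31.8
position: [650.8, 114.1, 157.5]
ee_rot: [[-0.002, -0.065, -0.998], [0.003, -0.998, 0.065], [-1.0, -0.002, 0.002]]
contact_force: [-0.4, -0.4, 0.6]
width: 0.569
```

Run:
```python
from h import *
st()
im=snapshot("top"); cv2.imwrite("pics/t8.png",im[:,:,::-1])
im=snapshot("scene"); crop("s",im,270,190,160,120,5,"f3")
plan([((640,100,215),-93.7,0,3),((540,-280,200),-97),((471,-451.7,150),-97)])
```

```text
t 31.8 [650.8 114.1 157.5] yaw -93.7 tilt [-0.13  0.15] q [-0. 36. 62.  0. 82. 93.] F [-0.4 -0.4  0.6] w 0.569
[{"travel":[-18,5,4],"rotation":[0,-0.1,0.1]},{"travel":[-18,5,4],"rotation":[0,-0.1,0.1]},{"travel":[-18,5,3],"rotation":[0,-0.1,0.1]},{"travel":[2,43,8],"rotation":[0.4,0,0]},{"travel":[2,43,8],"rotation":[0.4,0,0]},{"travel":[2,43,8],"rotation":[0.4,0,0]},{"travel":[2,43,8],"rotation":[0.4,0,0]},{"travel":[2,43,7],"rotation":[0.4,0,0]},{"travel":[1,43,7],"rotation":[0.4,0,0]},{"travel":[2,43,7],"rotation":[0.4,0,0]}]
[{"travel":[1,43,6],"rotation":[0.4,0,0]},{"travel":[2,43,6],"rotation":[0.4,0,0]},{"travel":[10,36,9],"rotation":[-0.1,0,0]},{"travel":[10,36,9],"rotation":[-0.1,0,0]},{"travel":[10,36,10],"rotation":[-0.1,0,0]},{"travel":[10,36,10],"rotation":[-0.1,0,0]},{"travel":[10,35,9],"rotation":[-0.1,0,0]},{"travel":[0,0,0],"rotation":[0,0,0]},{"travel":[0,0,0],"rotation":[0,0,0]},{"travel":[0,0,0],"rotation":[0,0,0]}]
```

View pics/t8.png

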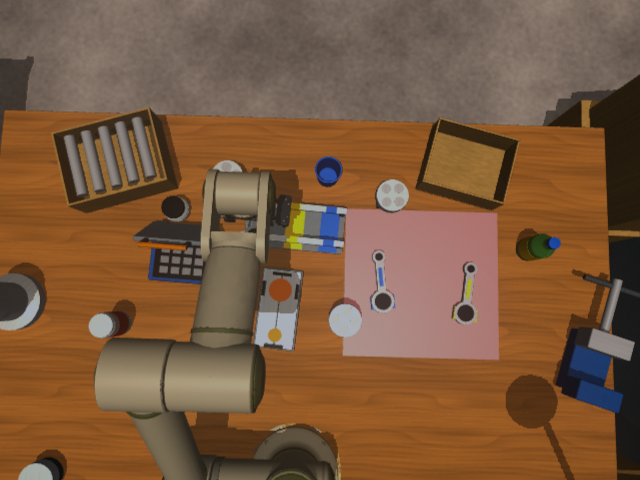

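View pics/f3.png

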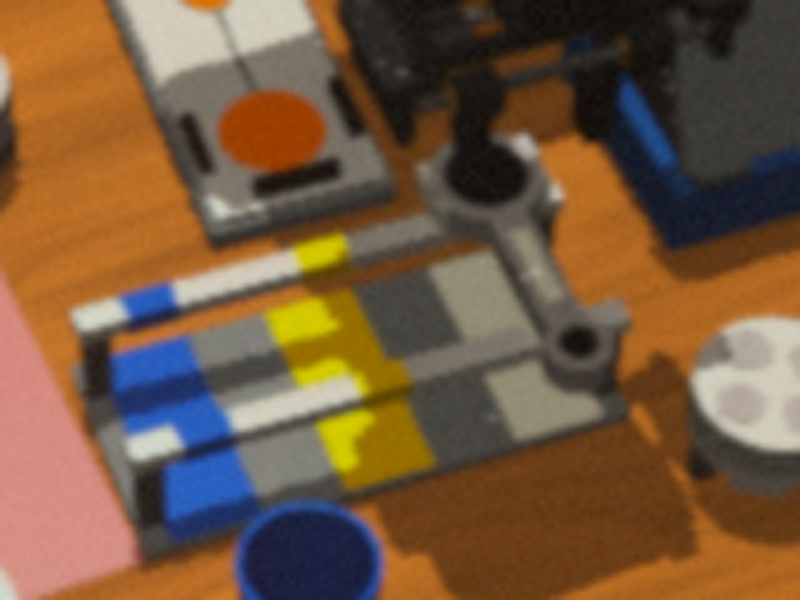

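White lies across both rails at its seat. In the top view, yellow at (467,293) and blue at (381,280) look unmoved. Next is yellow.

Call:
{"method": "carry_out", "body": {"moves": [{"travel":[-18,5,4],"rotation":[0,-0.1,0.1]},{"travel":[-18,5,4],"rotation":[0,-0.1,0.1]},{"travel":[-18,5,3],"rotation":[0,-0.1,0.1]},{"travel":[2,43,8],"rotation":[0.4,0,0]},{"travel":[2,43,8],"rotation":[0.4,0,0]},{"travel":[2,43,8],"rotation":[0.4,0,0]},{"travel":[2,43,8],"rotation":[0.4,0,0]},{"travel":[2,43,7],"rotation":[0.4,0,0]},{"travel":[1,43,7],"rotation":[0.4,0,0]},{"travel":[2,43,7],"rotation":[0.4,0,0]}]}}

```text
t: 32.9
position: [558.2, -200.8, 199.9]
ee_rot: [[-0.004, -0.106, -0.994], [-0.001, -0.994, 0.106], [-1.0, 0.001, 0.004]]
contact_force: [1.0, 0.0, -0.2]
width: 0.576
```

Call:
{"method": "carry_out", "body": {"moves": [{"travel":[1,43,6],"rotation":[0.4,0,0]},{"travel":[2,43,6],"rotation":[0.4,0,0]},{"travel":[10,36,9],"rotation":[-0.1,0,0]},{"travel":[10,36,9],"rotation":[-0.1,0,0]},{"travel":[10,36,10],"rotation":[-0.1,0,0]},{"travel":[10,36,10],"rotation":[-0.1,0,0]},{"travel":[5,15,5],"rotation":[0,0,0]},{"travel":[0,0,0],"rotation":[0,0,0]},{"travel":[0,0,0],"rotation":[0,0,0]},{"travel":[0,0,0],"rotation":[0,0,0]}]}}

```text
t: 33.9
position: [468.0, -448.8, 145.4]
ee_rot: [[-0.008, -0.118, -0.993], [0.005, -0.993, 0.118], [-1.0, -0.004, 0.008]]
contact_force: [-0.1, 0.2, 1.0]
width: 0.572
```

```bash
cat >> h.py <<'E'
def rods():
    # blue/yellow paint + holes in top and scene, z=20
    for n,z in (("top",20),("scene",20)):
        im=snapshot(n); h,s,v=[c.astype(int) for c in cv2.split(cv2.cvtColor(im,cv2.COLOR_RGB2HSV))]
        m=(v<75)&(s<120) if n=="top" else (v<70)
        b=(352,240,500,345) if n=="top" else (120,225,262,300)
        for a,c,bb in comps(box(m,*b),8):
            if bb[2]<30 and bb[3]<30: print(n,a,c.round(1),ray(n,c,z)[0].round(1))
E
python3 - <<'E'
from h import *
st(); rods()
plan([((471,-451.7,40),-97,0,6)],dec=1)
E
```

```text
t 33.9 [ 468.  -448.8  145.4] yaw -96.8 tilt [-0.44  0.28] q [-54.  36.  65.  -0.  79.  43.] F [-0.1  0.2  1. ] w 0.572
top 32 [378.5 256.5] [ 565.4 -211.3   20. ]
top 48 [470.6 268.3] [ 540.7 -460.8   20. ]
top 228 [382.4 301.2] [ 445.8 -223.6   20. ]
top 10 [497.8 294.5] [ 472.2 -533.6   20. ]
top 82 [493.1 302. ] [ 451.9 -520.8   20. ]
top 120 [358.9 305.5] [ 432.7 -160.8   20. ]
scene 95 [149.1 230.3] [ 324.  -414.6   20. ]
scene 81 [122.5 237.8] [ 321.6 -488.2   20. ]
scene 159 [228.2 240.2] [ 447.7 -223.5   20. ]
scene 10 [221.1 249.7] [ 472.2 -251.5   20. ]
scene 131 [146.2 259.1] [ 422.2 -445.4   20. ]
scene 8 [155.5 266. ] [ 455.5 -427.9   20. ]
scene 20 [246.8 270.4] [ 567.1 -210.9   20. ]
scene 40 [151.2 294.4] [ 541.8 -459.9   20. ]
[{"travel":[17.6,0.5,-0.7],"rotation":[0,0.1,0]},{"travel":[17.6,0.5,-0.6],"rotation":[0,0.1,0]},{"travel":[17.6,0.5,-0.6],"rotation":[0,0.1,0]},{"travel":[17.6,0.5,-0.6],"rotation":[0,0.1,0]},{"travel":[17.6,0.5,-0.5],"rotation":[0,0.1,0]},{"travel":[17.6,0.5,-0.6],"rotation":[0,0.1,0]},{"travel":[0,0,0],"rotation":[0,0,0]},{"travel":[0,0,0],"rotation":[0,0,0]},{"travel":[0,0,0],"rotation":[0,0,0]},{"travel":[0,0,0],"rotation":[0,0,0]}]
```

Call:
{"method": "carry_out", "body": {"moves": [{"travel":[15,0.5,-0.7],"rotation":[0,0.1,0]},{"travel":[22,0.5,-0.7],"rotation":[0,0.1,0]},{"travel":[25,0.5,-0.7],"rotation":[0,0.1,0]},{"travel":[25,0.5,-0.7],"rotation":[0,0.1,0]},{"travel":[20,0.5,-0.5],"rotation":[0,0,0]},{"travel":[12,0.5,-0.5],"rotation":[0,0,0]},{"travel":[8,0,0],"rotation":[0,0,0]},{"travel":[4,0,0],"rotation":[0,0,0]},{"travel":[0,0,0],"rotation":[0,0,0]},{"travel":[0,0,0],"rotation":[0,0,0]}]}}

```text
t: 35.0
position: [478.6, -447.3, 17.1]
ee_rot: [[0.008, -0.107, -0.994], [-0.006, -0.994, 0.107], [-1.0, 0.005, -0.008]]
contact_force: [-0.1, 0.3, 0.0]
width: 0.57
```

Run:
```python
from h import *
st()
im=snapshot("scene"); crop("s",im,110,200,160,120,5,"g1")
plan([((471.5,-451.7,5),-97,0,3)],dec=1)
```

```text
t 35.0 [ 478.6 -447.3   17.1] yaw -96.2 tilt [ 0.43 -0.34] q [-53.  44.  72.   0.  63.  43.] F [-0.1  0.3  0. ] w 0.570
[{"travel":[4,1.7,2.2],"rotation":[0.3,-0.2,-0.1]},{"travel":[4.1,1.7,2.2],"rotation":[0.3,-0.2,-0.1]},{"travel":[4,1.7,2.2],"rotation":[0.3,-0.2,-0.1]},{"travel":[0,0,0],"rotation":[0,0,0]},{"travel":[0,0,0],"rotation":[0,0,0]},{"travel":[0,0,0],"rotation":[0,0,0]},{"travel":[0,0,0],"rotation":[0,0,0]},{"travel":[0,0,0],"rotation":[0,0,0]},{"travel":[0,0,0],"rotation":[0,0,0]},{"travel":[0,0,0],"rotation":[0,0,0]}]
```

View pics/g1.png

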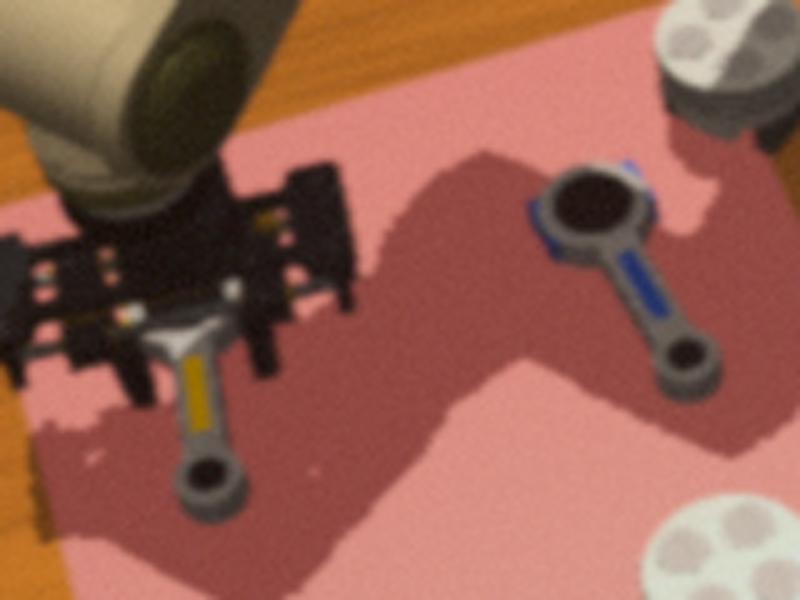

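Call:
{"method": "carry_out", "body": {"moves": [{"travel":[2,2,2.2],"rotation":[0.3,-0.2,-0.1]},{"travel":[3,1.7,2.2],"rotation":[0.3,-0.2,-0.1]},{"travel":[3,1.5,2],"rotation":[0.2,-0.1,-0.1]},{"travel":[3,0,0],"rotation":[0,0,0]},{"travel":[0.5,0,0],"rotation":[0,0,0]},{"travel":[0,0,0],"rotation":[0,0,0]},{"travel":[0,0,0],"rotation":[0,0,0]},{"travel":[0,0,0],"rotation":[0,0,0]},{"travel":[0,0,0],"rotation":[0,0,0]},{"travel":[0,0,0],"rotation":[0,0,0]}]}}

```text
t: 36.05
position: [471.2, -453.0, 6.1]
ee_rot: [[0.0, -0.123, -0.992], [-0.001, -0.992, 0.123], [-1.0, 0.001, -0.001]]
contact_force: [-1.1, -0.4, -0.7]
width: 0.568
```

Call:
{"method": "carry_out", "body": {"moves": [{"travel":[0,0,0],"rotation":[0,0,0]},{"travel":[0,0,0],"rotation":[0,0,0]},{"travel":[0,0,0],"rotation":[0,0,0]},{"travel":[0,0,0],"rotation":[0,0,0]},{"travel":[0,0,0],"rotation":[0,0,0]},{"travel":[0,0,0],"rotation":[0,0,0]},{"travel":[0,0,0],"rotation":[0,0,0]},{"travel":[0,0,0],"rotation":[0,0,0]},{"travel":[0,0,0],"rotation":[0,0,0]},{"travel":[0,0,0],"rotation":[0,0,0]}], "claw": 1}}

```text
t: 37.05
position: [471.3, -452.8, 6.3]
ee_rot: [[0.0, -0.123, -0.992], [-0.001, -0.992, 0.123], [-1.0, 0.001, -0.001]]
contact_force: [0.7, -0.4, 0.3]
width: 0.25
```

Run:
```python
from h import *
st()
s=state()["position"]
plan([((s[0],s[1],150),-97,0,6),((450,-150,160),0,-1),((420,56.5,120),85.1,-1)])
```

```text
t 37.0 [ 471.3 -452.8    6.3] yaw -97.1 tilt [ 0.03 -0.06] q [-54.  45.  73.  -0.  62.  43.] F [ 0.7 -0.4  0.3] w 0.250
[{"travel":[-24,0,0],"rotation":[0,0,0]},{"travel":[-24,0,0],"rotation":[0,0,0]},{"travel":[-24,0,0],"rotation":[0,0,0]},{"travel":[-24,0,0],"rotation":[0,0,0]},{"travel":[-24,0,0],"rotation":[0,0,0]},{"travel":[-24,0,0],"rotation":[0,0,0]},{"travel":[-1,-25,5],"rotation":[-8.1,0,0]},{"travel":[-1,-25,1],"rotation":[-8.1,0,0]},{"travel":[-1,-25,-2],"rotation":[-8.1,0,0]},{"travel":[-1,-25,-6],"rotation":[-8.1,0,0]}]
[{"travel":[-1,-24,-9],"rotation":[-8.1,0,0]},{"travel":[-1,-22,-12],"rotation":[-8.1,0,0]},{"travel":[-1,-20,-15],"rotation":[-8.1,0,0]},{"travel":[-1,-18,-18],"rotation":[-8.1,0,0]},{"travel":[-1,-15,-21],"rotation":[-8.1,0,0]},{"travel":[0,-12,-22],"rotation":[-8.1,0,0]},{"travel":[-1,-8,-24],"rotation":[-8.1,0,0]},{"travel":[0,-5,-24],"rotation":[-8.1,0,0]},{"travel":[4,-3,-19],"rotation":[-7.7,0,0]},{"travel":[4,0,-19],"rotation":[-7.7,0,0]}]
[{"travel":[4,2,-19],"rotation":[-7.7,0,0]},{"travel":[3,5,-18],"rotation":[-7.7,0,0]},{"travel":[4,7,-17],"rotation":[-7.7,0,0]},{"travel":[3,10,-16],"rotation":[-7.7,0,0]},{"travel":[4,12,-15],"rotation":[-7.7,0,0]},{"travel":[3,14,-13],"rotation":[-7.7,0,0]},{"travel":[4,15,-12],"rotation":[-7.7,0,0]},{"travel":[3,17,-9],"rotation":[-7.7,0,0]},{"travel":[4,18,-7],"rotation":[-7.7,0,0]},{"travel":[0,0,0],"rotation":[0,0,0]}]
```

Call:
{"method": "carry_out", "body": {"moves": [{"travel":[-24,0,0],"rotation":[0,0,0]},{"travel":[-24,0,0],"rotation":[0,0,0]},{"travel":[-24,0,0],"rotation":[0,0,0]},{"travel":[-24,0,0],"rotation":[0,0,0]},{"travel":[-24,0,0],"rotation":[0,0,0]},{"travel":[-24,0,0],"rotation":[0,0,0]},{"travel":[-1,-25,5],"rotation":[-8.1,0,0]},{"travel":[-1,-25,1],"rotation":[-8.1,0,0]},{"travel":[-1,-25,-2],"rotation":[-8.1,0,0]},{"travel":[-1,-25,-6],"rotation":[-8.1,0,0]}]}}

```text
t: 38.05
position: [460.8, -349.0, 153.5]
ee_rot: [[-0.009, 0.442, -0.897], [0.009, -0.897, -0.442], [-1.0, -0.012, 0.003]]
contact_force: [0.0, 0.0, -3.4]
width: 0.241
```

Call:
{"method": "carry_out", "body": {"moves": [{"travel":[-1,-24,-9],"rotation":[-8.1,0,0]},{"travel":[-1,-22,-12],"rotation":[-8.1,0,0]},{"travel":[-1,-20,-15],"rotation":[-8.1,0,0]},{"travel":[-1,-18,-18],"rotation":[-8.1,0,0]},{"travel":[-1,-15,-21],"rotation":[-8.1,0,0]},{"travel":[0,-12,-22],"rotation":[-8.1,0,0]},{"travel":[-1,-8,-24],"rotation":[-8.1,0,0]},{"travel":[0,-5,-24],"rotation":[-8.1,0,0]},{"travel":[4,-3,-19],"rotation":[-7.7,0,0]},{"travel":[4,0,-19],"rotation":[-7.7,0,0]}]}}

```text
t: 39.05
position: [425.7, -98.4, 151.5]
ee_rot: [[-0.016, 0.94, 0.341], [0.015, 0.341, -0.94], [-1.0, -0.01, -0.02]]
contact_force: [-0.4, -0.6, -3.3]
width: 0.246
```

Run:
```python
from h import *
st()
plan([((420,56.5,110),85.1,-1)])
```

```text
t 39.0 [425.7 -98.4 151.5] yaw 19.9 tilt [-0.91  0.88] q [-29.  17.  99.   0.  66. -49.] F [-0.4 -0.6 -3.3] w 0.246
[{"travel":[5,6,-18],"rotation":[-8.1,-0.2,0]},{"travel":[6,9,-17],"rotation":[-8.1,-0.2,0]},{"travel":[5,11,-16],"rotation":[-8.1,-0.2,0]},{"travel":[5,13,-14],"rotation":[-8.1,-0.2,0]},{"travel":[5,15,-13],"rotation":[-8.1,-0.2,0]},{"travel":[6,16,-10],"rotation":[-8.1,-0.2,0]},{"travel":[5,18,-8],"rotation":[-8.1,-0.2,0]},{"travel":[5,19,-5],"rotation":[-8.1,-0.2,0]},{"travel":[0,0,0],"rotation":[0,0,0]},{"travel":[0,0,0],"rotation":[0,0,0]}]
```

Call:
{"method": "carry_out", "body": {"moves": [{"travel":[5,6,-18],"rotation":[-8.1,-0.2,0]},{"travel":[6,9,-17],"rotation":[-8.1,-0.2,0]},{"travel":[5,11,-16],"rotation":[-8.1,-0.2,0]},{"travel":[5,13,-14],"rotation":[-8.1,-0.2,0]},{"travel":[5,15,-13],"rotation":[-8.1,-0.2,0]},{"travel":[6,16,-10],"rotation":[-8.1,-0.2,0]},{"travel":[5,18,-8],"rotation":[-8.1,-0.2,0]},{"travel":[3,8,-2],"rotation":[-4,0,0]},{"travel":[0,0,0],"rotation":[0,0,0]},{"travel":[0,0,0],"rotation":[0,0,0]}]}}

```text
t: 40.05
position: [413.3, 53.3, 108.9]
ee_rot: [[-0.004, 0.114, 0.994], [0.001, 0.994, -0.114], [-1.0, 0.0, -0.005]]
contact_force: [0.3, 0.7, -2.5]
width: 0.242
```

Run:
```python
from h import *
st()
plan([((420,56.5,60),85.1,0,5)],dec=1)
```

```text
t 40.0 [413.3  53.3 108.9] yaw 83.5 tilt [-0.26  0.05] q [ -9.  18. 106.   0.  56. -93.] F [ 0.3  0.7 -2.5] w 0.242
[{"travel":[9.8,0.8,1.3],"rotation":[-0.3,-0.1,0]},{"travel":[9.8,0.8,1.3],"rotation":[-0.3,-0.1,0]},{"travel":[9.8,0.8,1.3],"rotation":[-0.3,-0.1,0]},{"travel":[9.7,0.7,1.3],"rotation":[-0.3,-0.1,0]},{"travel":[9.8,0.7,1.2],"rotation":[-0.3,-0.1,0]},{"travel":[0,0,0],"rotation":[0,0,0]},{"travel":[0,0,0],"rotation":[0,0,0]},{"travel":[0,0,0],"rotation":[0,0,0]},{"travel":[0,0,0],"rotation":[0,0,0]},{"travel":[0,0,0],"rotation":[0,0,0]}]
```

Call:
{"method": "carry_out", "body": {"moves": [{"travel":[10,0.8,1.3],"rotation":[-0.3,-0.1,0]},{"travel":[14,0.8,1.3],"rotation":[-0.3,-0.1,0]},{"travel":[14,0.8,1.3],"rotation":[-0.3,-0.1,0]},{"travel":[14,0.7,1.3],"rotation":[-0.3,-0.1,0]},{"travel":[10,0.7,1],"rotation":[-0.2,0,0]},{"travel":[5,0,0],"rotation":[0,0,0]},{"travel":[0,0,0],"rotation":[0,0,0]},{"travel":[0,0,0],"rotation":[0,0,0]},{"travel":[0,0,0],"rotation":[0,0,0]},{"travel":[0,0,0],"rotation":[0,0,0]}]}}

```text
t: 41.05
position: [423.0, 51.4, 42.1]
ee_rot: [[0.009, 0.109, 0.994], [-0.002, 0.994, -0.109], [-1.0, -0.001, 0.009]]
contact_force: [0.2, 0.6, -3.6]
width: 0.25
```

Run:
```python
from h import *
st()
im=snapshot("scene"); crop("s",im,260,150,160,120,5,"g2")
plan([((420,56.5,28),85.1,0,4)],dec=1)
```

```text
t 41.0 [423.   51.4  42.1] yaw 83.8 tilt [ 0.52 -0.1 ] q [ -9.  26. 109.  -0.  44. -93.] F [ 0.2  0.6 -3.6] w 0.250
[{"travel":[3.5,1.2,-0.9],"rotation":[-0.3,0.1,0]},{"travel":[3.5,1.2,-0.9],"rotation":[-0.3,0.1,0]},{"travel":[3.5,1.2,-0.9],"rotation":[-0.3,0.1,0]},{"travel":[3.6,1.1,-0.9],"rotation":[-0.3,0.1,0]},{"travel":[0,0,0],"rotation":[0,0,0]},{"travel":[0,0,0],"rotation":[0,0,0]},{"travel":[0,0,0],"rotation":[0,0,0]},{"travel":[0,0,0],"rotation":[0,0,0]},{"travel":[0,0,0],"rotation":[0,0,0]},{"travel":[0,0,0],"rotation":[0,0,0]}]
```

View pics/g2.png

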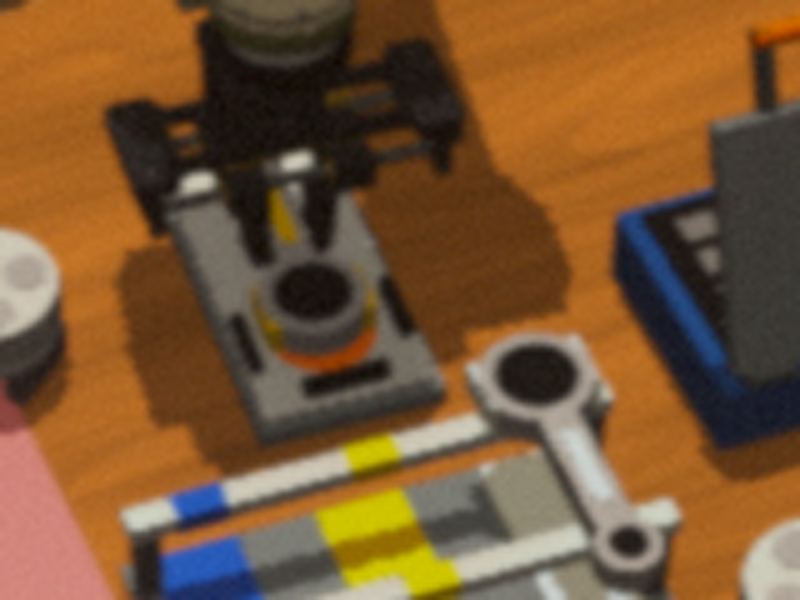

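Call:
{"method": "carry_out", "body": {"moves": [{"travel":[3.5,1.3,-0.9],"rotation":[-0.4,0.1,0]},{"travel":[3.5,1.3,-0.9],"rotation":[-0.4,0.1,0]},{"travel":[3.5,1.3,-0.9],"rotation":[-0.3,0.1,0]},{"travel":[2.5,1.2,-0.9],"rotation":[-0.3,0.1,0]},{"travel":[1,0,0],"rotation":[0,0,0]},{"travel":[0,0,0],"rotation":[0,0,0]},{"travel":[0,0,0],"rotation":[0,0,0]},{"travel":[0,0,0],"rotation":[0,0,0]},{"travel":[0,0,0],"rotation":[0,0,0]},{"travel":[0,0,0],"rotation":[0,0,0]}]}}

```text
t: 42.1
position: [419.9, 57.5, 27.2]
ee_rot: [[0.002, 0.082, 0.997], [-0.001, 0.997, -0.082], [-1.0, -0.001, 0.002]]
contact_force: [1.0, 0.7, -4.0]
width: 0.248
```

Run:
```python
from h import *
st()
```

```text
t 42.1 [419.9  57.5  27.2] yaw 85.3 tilt [ 0.14 -0.07] q [ -8.  27. 110.  -0.  42. -94.] F [ 1.   0.7 -4. ] w 0.248
```

Call:
{"method": "carry_out", "body": {"moves": [{"travel":[0.5,0,0],"rotation":[0,0,0]},{"travel":[0.5,0,0],"rotation":[0,0,0]},{"travel":[0,0,0],"rotation":[0,0,0]},{"travel":[0,0,0],"rotation":[0,0,0]},{"travel":[0,0,0],"rotation":[0,0,0]},{"travel":[0,0,0],"rotation":[0,0,0]},{"travel":[0,0,0],"rotation":[0,0,0]},{"travel":[0,0,0],"rotation":[0,0,0]},{"travel":[0,0,0],"rotation":[0,0,0]},{"travel":[0,0,0],"rotation":[0,0,0]}]}}

```text
t: 43.1
position: [420.0, 57.4, 26.3]
ee_rot: [[0.003, 0.082, 0.997], [-0.001, 0.997, -0.082], [-1.0, -0.001, 0.003]]
contact_force: [-0.1, -0.3, -3.5]
width: 0.247
```

Call:
{"method": "carry_out", "body": {"moves": [{"travel":[0,0,0],"rotation":[0,0,0]},{"travel":[0,0,0],"rotation":[0,0,0]},{"travel":[0,0,0],"rotation":[0,0,0]},{"travel":[0,0,0],"rotation":[0,0,0]},{"travel":[0,0,0],"rotation":[0,0,0]},{"travel":[0,0,0],"rotation":[0,0,0]},{"travel":[0,0,0],"rotation":[0,0,0]},{"travel":[0,0,0],"rotation":[0,0,0]},{"travel":[0,0,0],"rotation":[0,0,0]},{"travel":[0,0,0],"rotation":[0,0,0]}], "claw": 0.43}}

```text
t: 44.1
position: [420.9, 57.3, 26.9]
ee_rot: [[0.005, 0.082, 0.997], [-0.002, 0.997, -0.082], [-1.0, -0.001, 0.005]]
contact_force: [-0.4, -0.1, -0.3]
width: 0.57
```

Call:
{"method": "carry_out", "body": {"moves": [{"travel":[0,0,0],"rotation":[0,0,0]},{"travel":[0,0,0],"rotation":[0,0,0]},{"travel":[0,0,0],"rotation":[0,0,0]},{"travel":[0,0,0],"rotation":[0,0,0]},{"travel":[0,0,0],"rotation":[0,0,0]},{"travel":[0,0,0],"rotation":[0,0,0]},{"travel":[0,0,0],"rotation":[0,0,0]},{"travel":[0,0,0],"rotation":[0,0,0]},{"travel":[0,0,0],"rotation":[0,0,0]},{"travel":[0,0,0],"rotation":[0,0,0]}]}}

```text
t: 45.1
position: [420.9, 57.3, 26.9]
ee_rot: [[0.005, 0.082, 0.997], [-0.002, 0.997, -0.082], [-1.0, -0.001, 0.005]]
contact_force: [1.3, 0.2, -0.6]
width: 0.574
```

Run:
```python
from h import *
st()
im=snapshot("scene"); crop("s",im,260,150,160,120,5,"g3")
```

```text
t 45.1 [420.9  57.3  26.9] yaw 85.3 tilt [ 0.29 -0.09] q [ -8.  28. 110.  -0.  42. -94.] F [ 1.3  0.2 -0.6] w 0.574
```

View pics/g3.png

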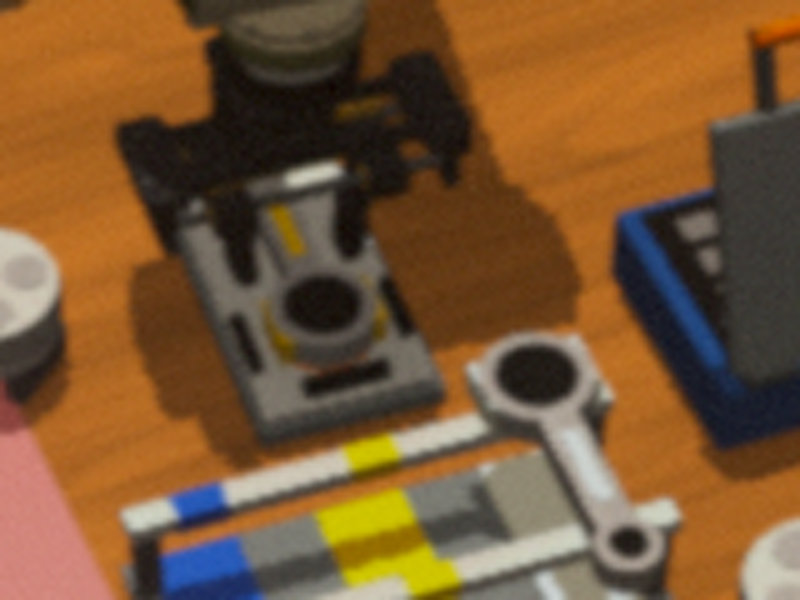

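Yellow rests centred between the stops (big end at crop (322,303), the same place as white). I'll regrip it and carry it to the yellow seat.

Call:
{"method": "carry_out", "body": {"moves": [{"travel":[0,0,0],"rotation":[0,0,0]},{"travel":[0,0,0],"rotation":[0,0,0]},{"travel":[0,0,0],"rotation":[0,0,0]},{"travel":[0,0,0],"rotation":[0,0,0]},{"travel":[0,0,0],"rotation":[0,0,0]},{"travel":[0,0,0],"rotation":[0,0,0]},{"travel":[0,0,0],"rotation":[0,0,0]},{"travel":[0,0,0],"rotation":[0,0,0]},{"travel":[0,0,0],"rotation":[0,0,0]},{"travel":[0,0,0],"rotation":[0,0,0]}], "claw": 1}}

```text
t: 46.15
position: [420.9, 57.3, 26.9]
ee_rot: [[0.005, 0.082, 0.997], [-0.002, 0.997, -0.082], [-1.0, -0.001, 0.005]]
contact_force: [0.9, -0.2, 0.8]
width: 0.249
```

Run:
```python
from h import *
st()
s=state()["position"]
plan([((s[0],s[1],200),85.1,0,8),((520,30,200),0,1),((645.5,19.6,170),-93.7,1)])
```

```text
t 46.1 [420.9  57.3  26.9] yaw 85.3 tilt [ 0.3  -0.09] q [ -8.  28. 110.  -0.  42. -94.] F [ 0.9 -0.2  0.8] w 0.249
[{"travel":[-22,0,0],"rotation":[0,0,0]},{"travel":[-22,0,0],"rotation":[0,0,0]},{"travel":[-22,0,0],"rotation":[0,0,0]},{"travel":[-21,0,0],"rotation":[0,0,0]},{"travel":[-22,0,0],"rotation":[0,0,0]},{"travel":[-21,0,0],"rotation":[0,0,0]},{"travel":[-22,0,0],"rotation":[0,0,0]},{"travel":[-21,0,1],"rotation":[0,0,0]},{"travel":[0,-2,9],"rotation":[7.8,0,0]},{"travel":[0,0,9],"rotation":[7.8,0,0]}]
[{"travel":[0,1,9],"rotation":[7.8,0,0]},{"travel":[0,2,9],"rotation":[7.8,0,0]},{"travel":[0,3,9],"rotation":[7.8,0,0]},{"travel":[0,4,8],"rotation":[7.8,0,0]},{"travel":[0,6,8],"rotation":[7.8,0,0]},{"travel":[0,7,7],"rotation":[7.8,0,0]},{"travel":[0,7,6],"rotation":[7.8,0,0]},{"travel":[0,8,5],"rotation":[7.8,0,0]},{"travel":[0,9,3],"rotation":[7.8,0,0]},{"travel":[3,10,1],"rotation":[7.8,0,0]}]
[{"travel":[3,10,-1],"rotation":[7.8,0,0]},{"travel":[3,10,-2],"rotation":[7.8,0,0]},{"travel":[2,10,-3],"rotation":[7.8,0,0]},{"travel":[3,9,-5],"rotation":[7.8,0,0]},{"travel":[2,9,-6],"rotation":[7.8,0,0]},{"travel":[3,8,-7],"rotation":[7.8,0,0]},{"travel":[2,7,-8],"rotation":[7.8,0,0]},{"travel":[3,6,-9],"rotation":[7.8,0,0]},{"travel":[2,4,-10],"rotation":[7.8,0,0]},{"travel":[3,3,-10],"rotation":[7.8,0,0]}]
[{"travel":[2,1,-10],"rotation":[7.8,0,0]},{"travel":[0,0,0],"rotation":[0,0,0]},{"travel":[0,0,0],"rotation":[0,0,0]},{"travel":[0,0,0],"rotation":[0,0,0]},{"travel":[0,0,0],"rotation":[0,0,0]},{"travel":[0,0,0],"rotation":[0,0,0]},{"travel":[0,0,0],"rotation":[0,0,0]},{"travel":[0,0,0],"rotation":[0,0,0]},{"travel":[0,0,0],"rotation":[0,0,0]},{"travel":[0,0,0],"rotation":[0,0,0]}]
```

Call:
{"method": "carry_out", "body": {"moves": [{"travel":[-22,0,0],"rotation":[0,0,0]},{"travel":[-22,0,0],"rotation":[0,0,0]},{"travel":[-22,0,0],"rotation":[0,0,0]},{"travel":[-21,0,0],"rotation":[0,0,0]},{"travel":[-22,0,0],"rotation":[0,0,0]},{"travel":[-21,0,0],"rotation":[0,0,0]},{"travel":[-22,0,0],"rotation":[0,0,0]},{"travel":[-15,0,1],"rotation":[0,0,0]},{"travel":[0,-2,9],"rotation":[7.8,0,0]},{"travel":[0,0,9],"rotation":[7.8,0,0]}]}}

```text
t: 47.15
position: [434.5, 53.4, 197.2]
ee_rot: [[-0.008, 0.353, 0.936], [0.0, 0.936, -0.353], [-1.0, -0.003, -0.008]]
contact_force: [-0.1, -0.2, -4.5]
width: 0.245
```

Call:
{"method": "carry_out", "body": {"moves": [{"travel":[0,1,9],"rotation":[7.8,0,0]},{"travel":[0,2,9],"rotation":[7.8,0,0]},{"travel":[0,3,9],"rotation":[7.8,0,0]},{"travel":[0,4,8],"rotation":[7.8,0,0]},{"travel":[0,6,8],"rotation":[7.8,0,0]},{"travel":[0,7,7],"rotation":[7.8,0,0]},{"travel":[0,7,6],"rotation":[7.8,0,0]},{"travel":[0,8,5],"rotation":[7.8,0,0]},{"travel":[0,9,3],"rotation":[7.8,0,0]},{"travel":[0,10,1],"rotation":[7.8,0,0]}]}}

```text
t: 48.15
position: [523.7, 26.6, 189.6]
ee_rot: [[-0.025, 0.978, -0.208], [0.003, -0.208, -0.978], [-1.0, -0.025, 0.002]]
contact_force: [1.2, 0.2, -4.2]
width: 0.249
```

Run:
```python
from h import *
st()
plan([((645.5,19.6,165),-93.7,1)])
```

```text
t 48.1 [523.7  26.6 189.6] yaw -12.0 tilt [-1.44  0.16] q [-10.  22.  82.  -0.  77.   2.] F [ 1.2  0.2 -4.2] w 0.249
[{"travel":[2,12,-2],"rotation":[8.2,0.1,0.1]},{"travel":[2,12,-4],"rotation":[8.2,0.1,0.1]},{"travel":[2,11,-5],"rotation":[8.2,0.1,0.1]},{"travel":[2,10,-7],"rotation":[8.2,0.1,0.1]},{"travel":[2,9,-8],"rotation":[8.2,0.1,0.1]},{"travel":[2,8,-9],"rotation":[8.2,0.1,0.1]},{"travel":[3,7,-10],"rotation":[8.2,0.1,0.1]},{"travel":[3,5,-11],"rotation":[8.2,0.1,0.1]},{"travel":[2,3,-12],"rotation":[8.2,0.1,0.1]},{"travel":[3,2,-12],"rotation":[8.2,0.1,0.1]}]
```

Call:
{"method": "carry_out", "body": {"moves": [{"travel":[1,12,-2],"rotation":[8.2,0.1,0.1]},{"travel":[1,12,-4],"rotation":[8.2,0.1,0.1]},{"travel":[1,11,-5],"rotation":[8.2,0.1,0.1]},{"travel":[1,10,-7],"rotation":[8.2,0.1,0.1]},{"travel":[1,9,-8],"rotation":[8.2,0.1,0.1]},{"travel":[1,8,-9],"rotation":[8.2,0.1,0.1]},{"travel":[1,7,-10],"rotation":[8.2,0.1,0.1]},{"travel":[1,5,-11],"rotation":[8.2,0.1,0.1]},{"travel":[1,3,-12],"rotation":[7,0.1,0.1]},{"travel":[0,0,0],"rotation":[0,0,0]}]}}

```text
t: 49.15
position: [632.8, 17.8, 167.8]
ee_rot: [[-0.025, 0.038, -0.999], [0.004, -0.999, -0.038], [-1.0, -0.005, 0.025]]
contact_force: [0.8, 0.1, -3.1]
width: 0.246
```

Run:
```python
from h import *
st()
plan([((645.5,19.6,110),-93.7,0,6)],dec=1)
```

```text
t 49.1 [632.8  17.8 167.8] yaw -87.8 tilt [-1.44  0.23] q [-9. 34. 66.  0. 82. 79.] F [ 0.8  0.1 -3.1] w 0.246
[{"travel":[9.6,-0.2,-2.4],"rotation":[1,0.2,0]},{"travel":[9.6,-0.2,-2.3],"rotation":[1,0.2,0]},{"travel":[9.6,-0.2,-2.3],"rotation":[1,0.2,0]},{"travel":[9.6,-0.3,-2.2],"rotation":[1,0.2,0]},{"travel":[9.6,-0.3,-2.2],"rotation":[1,0.2,0]},{"travel":[9.6,-0.4,-2.2],"rotation":[1,0.2,0]},{"travel":[0,0,0],"rotation":[0,0,0]},{"travel":[0,0,0],"rotation":[0,0,0]},{"travel":[0,0,0],"rotation":[0,0,0]},{"travel":[0,0,0],"rotation":[0,0,0]}]
```

Call:
{"method": "carry_out", "body": {"moves": [{"travel":[9.6,-0.2,-2.4],"rotation":[1,0.2,0]},{"travel":[9.6,-0.2,-2.3],"rotation":[1,0.2,0]},{"travel":[9.6,-0.2,-2.3],"rotation":[1,0.2,0]},{"travel":[9.6,-0.3,-2.2],"rotation":[1,0.2,0]},{"travel":[9.6,-0.3,-2.2],"rotation":[1,0.2,0]},{"travel":[6,-0.3,-1.5],"rotation":[0.5,0.2,0]},{"travel":[2,0,0],"rotation":[0,0,0]},{"travel":[0,0,0],"rotation":[0,0,0]},{"travel":[0,0,0],"rotation":[0,0,0]},{"travel":[0,0,0],"rotation":[0,0,0]}]}}

```text
t: 50.15
position: [643.0, 20.2, 104.9]
ee_rot: [[-0.008, -0.057, -0.998], [0.005, -0.998, 0.057], [-1.0, -0.004, 0.008]]
contact_force: [-0.2, -0.8, -3.7]
width: 0.246
```

Run:
```python
from h import *
st()
plan([((645.5,19.6,79),-93.7,0,5)],dec=1)
```

```text
t 50.1 [643.   20.2 104.9] yaw -93.2 tilt [-0.43  0.26] q [-9. 38. 69.  0. 74. 84.] F [-0.2 -0.8 -3.7] w 0.246
[{"travel":[5.2,0.1,-0.6],"rotation":[0.1,0.1,0]},{"travel":[5.2,0.1,-0.5],"rotation":[0.1,0.1,0]},{"travel":[5.2,0.1,-0.5],"rotation":[0.1,0.1,0]},{"travel":[5.2,0.2,-0.5],"rotation":[0.1,0.1,0]},{"travel":[5.1,0.1,-0.6],"rotation":[0.1,0.1,0]},{"travel":[0,0,0],"rotation":[0,0,0]},{"travel":[0,0,0],"rotation":[0,0,0]},{"travel":[0,0,0],"rotation":[0,0,0]},{"travel":[0,0,0],"rotation":[0,0,0]},{"travel":[0,0,0],"rotation":[0,0,0]}]
```

Rod bottom sits 6.9 mm below the TCP reading, so the target is about 76.9.

Call:
{"method": "carry_out", "body": {"moves": [{"travel":[5.2,0.1,-0.6],"rotation":[0.1,0.1,0]},{"travel":[6,0.1,-0.5],"rotation":[0.1,0.1,0]},{"travel":[6,0.1,-0.5],"rotation":[0.1,0.1,0]},{"travel":[5,0.2,-0.5],"rotation":[0.1,0.1,0]},{"travel":[3,0.1,-0.5],"rotation":[0.1,0.1,0]},{"travel":[1,0,0],"rotation":[0,0,0]},{"travel":[0,0,0],"rotation":[0,0,0]},{"travel":[0,0,0],"rotation":[0,0,0]},{"travel":[0,0,0],"rotation":[0,0,0]},{"travel":[0,0,0],"rotation":[0,0,0]}]}}

```text
t: 51.15
position: [646.0, 19.4, 77.5]
ee_rot: [[0.004, -0.066, -0.998], [0.004, -0.998, 0.066], [-1.0, -0.004, -0.003]]
contact_force: [0.2, 0.4, -3.5]
width: 0.244
```

Run:
```python
from h import *
st()
im=snapshot("scene"); crop("s",im,270,190,160,120,5,"g4")
```

```text
t 51.1 [646.   19.4  77.5] yaw -93.8 tilt [0.21 0.21] q [-9. 39. 71.  0. 70. 85.] F [ 0.2  0.4 -3.5] w 0.244
```

View pics/g4.png

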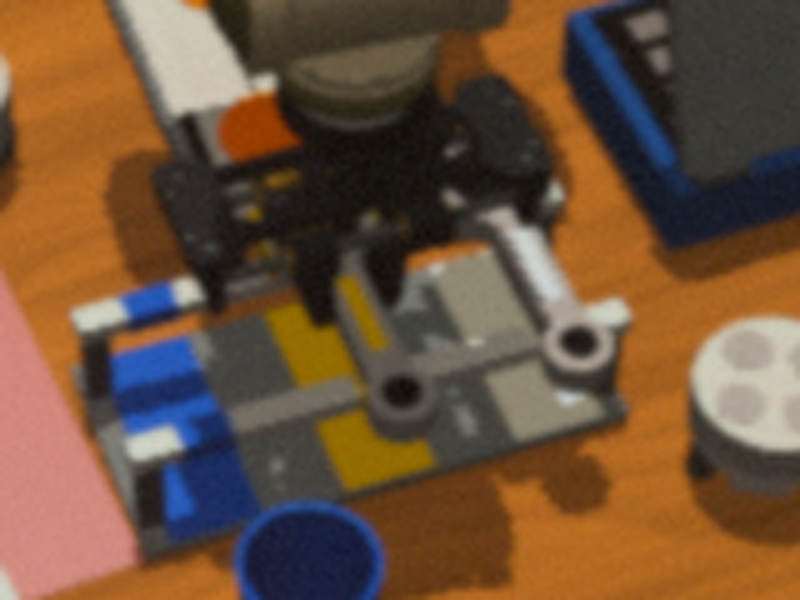

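Call:
{"method": "carry_out", "body": {"moves": [{"travel":[0.6,0,0],"rotation":[0,0,0]},{"travel":[0.2,0,0],"rotation":[0,0,0]},{"travel":[0,0,0],"rotation":[0,0,0]},{"travel":[0,0,0],"rotation":[0,0,0]},{"travel":[0,0,0],"rotation":[0,0,0]},{"travel":[0,0,0],"rotation":[0,0,0]},{"travel":[0,0,0],"rotation":[0,0,0]},{"travel":[0,0,0],"rotation":[0,0,0]},{"travel":[0,0,0],"rotation":[0,0,0]},{"travel":[0,0,0],"rotation":[0,0,0]}]}}

```text
t: 52.2
position: [646.1, 19.5, 77.2]
ee_rot: [[0.004, -0.066, -0.998], [0.004, -0.998, 0.066], [-1.0, -0.004, -0.004]]
contact_force: [-0.6, 0.8, -1.4]
width: 0.243
```

Call:
{"method": "carry_out", "body": {"moves": [{"travel":[0,0,0],"rotation":[0,0,0]},{"travel":[0,0,0],"rotation":[0,0,0]},{"travel":[0,0,0],"rotation":[0,0,0]},{"travel":[0,0,0],"rotation":[0,0,0]},{"travel":[0,0,0],"rotation":[0,0,0]},{"travel":[0,0,0],"rotation":[0,0,0]},{"travel":[-5,0,0],"rotation":[0,0,0]},{"travel":[-15,0,0],"rotation":[0,0,0]},{"travel":[-30,0,0],"rotation":[0,0,0]},{"travel":[-40,0,0],"rotation":[0,0,0]}], "claw": 0.43}}

```text
t: 53.2
position: [644.4, 19.2, 166.3]
ee_rot: [[-0.003, -0.066, -0.998], [0.005, -0.998, 0.066], [-1.0, -0.005, 0.003]]
contact_force: [1.2, -0.2, 0.3]
width: 0.569
```

Run:
```python
from h import *
st(); rods()
im=snapshot("scene"); cv2.imwrite("pics/s9.png",im[:,:,::-1])
```

```text
t 53.2 [644.4  19.2 166.3] yaw -93.8 tilt [-0.18  0.28] q [-9. 34. 64.  0. 81. 85.] F [ 1.2 -0.2  0.3] w 0.569
top 32 [378.5 256.5] [ 565.4 -211.3   20. ]
top 188 [382.5 301. ] [ 446.4 -223.7   20. ]
scene 120 [228.2 240.2] [ 447.6 -223.5   20. ]
scene 19 [246.9 270.4] [ 567.2 -210.6   20. ]
```

View pics/s9.png

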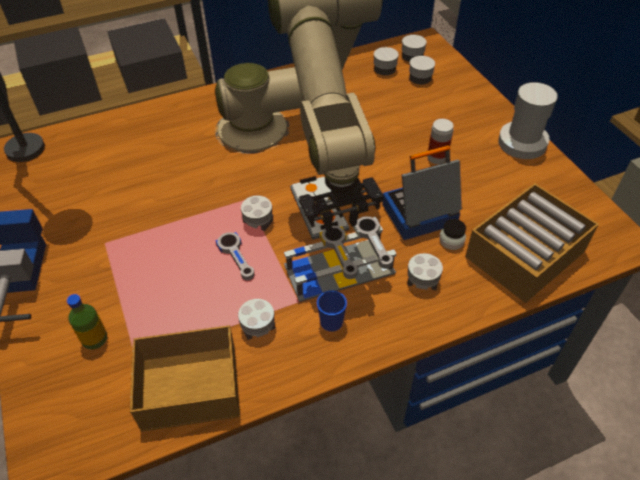

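Run:
```python
from h import *
plan([((630,0,195),-90,0,3),((496.7,-218.4,125),-84)])
```

```text
[{"travel":[-9,7,5],"rotation":[-1.3,-0.1,0.1]},{"travel":[-8,6,5],"rotation":[-1.3,-0.1,0.1]},{"travel":[-9,7,5],"rotation":[-1.3,-0.1,0.1]},{"travel":[12,36,22],"rotation":[-1,0,0]},{"travel":[12,36,23],"rotation":[-1,0,0]},{"travel":[12,36,24],"rotation":[-1,0,0]},{"travel":[12,35,24],"rotation":[-1,0,0]},{"travel":[11,34,25],"rotation":[-1,0,0]},{"travel":[12,35,25],"rotation":[-1,0,0]},{"travel":[0,0,0],"rotation":[0,0,0]}]
```

Call:
{"method": "carry_out", "body": {"moves": [{"travel":[-9,7,5],"rotation":[-1.3,-0.1,0.1]},{"travel":[-8,6,5],"rotation":[-1.3,-0.1,0.1]},{"travel":[-3,7,5],"rotation":[-1.3,-0.1,0.1]},{"travel":[8,36,22],"rotation":[-1,0,0]},{"travel":[10,36,23],"rotation":[-1,0,0]},{"travel":[12,36,24],"rotation":[-1,0,0]},{"travel":[12,35,24],"rotation":[-1,0,0]},{"travel":[11,34,25],"rotation":[-1,0,0]},{"travel":[6,17,12],"rotation":[-0.5,0,0]},{"travel":[0,0,0],"rotation":[0,0,0]}]}}

```text
t: 54.35
position: [499.7, -205.0, 119.8]
ee_rot: [[-0.014, 0.108, -0.994], [0.005, -0.994, -0.108], [-1.0, -0.006, 0.013]]
contact_force: [-0.1, 0.7, 0.4]
width: 0.571
```

Run:
```python
from h import *
st(); plan([((496.7,-218.4,70),-84,0,6)],dec=1)
```

```text
t 54.4 [ 499.7 -205.   119.8] yaw -83.8 tilt [-0.8   0.27] q [-35.  28.  86.  -0.  67.  49.] F [-0.1  0.7  0.4] w 0.571
[{"travel":[8.3,2.2,0.6],"rotation":[0,0.1,0.1]},{"travel":[8.3,2.2,0.6],"rotation":[0,0.1,0.1]},{"travel":[8.3,2.2,0.7],"rotation":[0,0.1,0.1]},{"travel":[8.3,2.2,0.7],"rotation":[0,0.1,0.1]},{"travel":[8.3,2.1,0.7],"rotation":[0,0.1,0.1]},{"travel":[8.3,2.2,0.6],"rotation":[0,0.1,0.1]},{"travel":[0,0,0],"rotation":[0,0,0]},{"travel":[0,0,0],"rotation":[0,0,0]},{"travel":[0,0,0],"rotation":[0,0,0]},{"travel":[0,0,0],"rotation":[0,0,0]}]
```

Call:
{"method": "carry_out", "body": {"moves": [{"travel":[12,2.2,0.6],"rotation":[0,0.1,0.1]},{"travel":[16,2.2,0.6],"rotation":[0,0.1,0.1]},{"travel":[18,2.2,0.7],"rotation":[0,0.1,0.1]},{"travel":[18,2.2,0.7],"rotation":[0,0.1,0.1]},{"travel":[16,2.1,0.7],"rotation":[0,0.1,0.1]},{"travel":[10,1,0.6],"rotation":[0,0.1,0.1]},{"travel":[6,0,0],"rotation":[0,0,0]},{"travel":[2,0,0],"rotation":[0,0,0]},{"travel":[0,0,0],"rotation":[0,0,0]},{"travel":[0,0,0],"rotation":[0,0,0]}]}}

```text
t: 55.35
position: [498.4, -211.4, 16.9]
ee_rot: [[-0.003, 0.109, -0.994], [-0.002, -0.994, -0.109], [-1.0, 0.002, 0.003]]
contact_force: [0.3, -0.4, 0.5]
width: 0.57
```

Run:
```python
from h import *
st(); plan([((496.7,-218.4,6),-84,0,4)],dec=1)
im=snapshot("scene"); crop("s",im,170,180,160,120,5,"i1")
```

```text
t 55.4 [ 498.4 -211.4   16.9] yaw -83.7 tilt [-0.19 -0.11] q [-35.  36.  92.  -0.  52.  48.] F [ 0.3 -0.4  0.5] w 0.570
[{"travel":[2.7,1.7,0.6],"rotation":[0.1,0,0]},{"travel":[2.7,1.7,0.6],"rotation":[0.1,0,0]},{"travel":[2.8,1.7,0.6],"rotation":[0.1,0,0]},{"travel":[2.7,1.7,0.6],"rotation":[0.1,0,0]},{"travel":[0,0,0],"rotation":[0,0,0]},{"travel":[0,0,0],"rotation":[0,0,0]},{"travel":[0,0,0],"rotation":[0,0,0]},{"travel":[0,0,0],"rotation":[0,0,0]},{"travel":[0,0,0],"rotation":[0,0,0]},{"travel":[0,0,0],"rotation":[0,0,0]}]
```

View pics/i1.png

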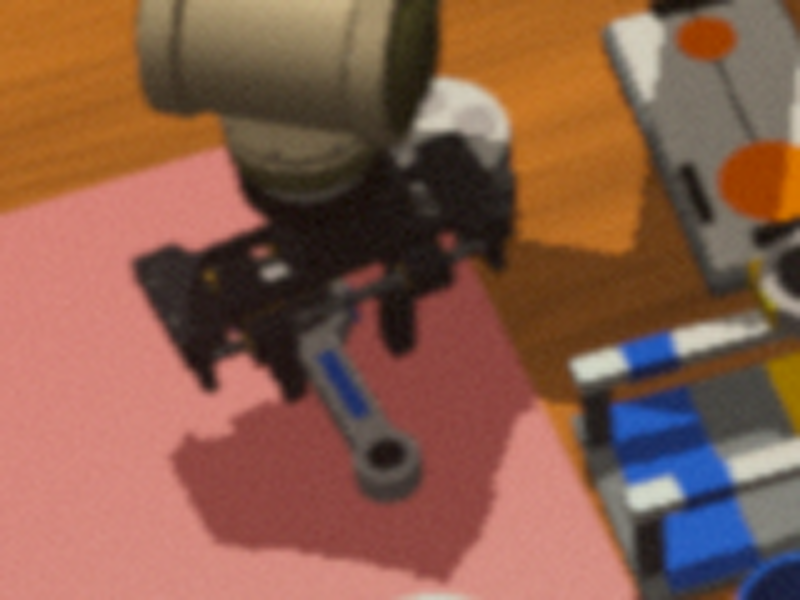

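Call:
{"method": "carry_out", "body": {"moves": [{"travel":[2,1.9,0.6],"rotation":[0.1,0,0]},{"travel":[3,1.9,0.6],"rotation":[0.1,0,0]},{"travel":[3,1.8,0.5],"rotation":[0.1,0,0]},{"travel":[2.5,1.2,0.2],"rotation":[0,0,0]},{"travel":[0,0,0],"rotation":[0,0,0]},{"travel":[0,0,0],"rotation":[0,0,0]},{"travel":[0,0,0],"rotation":[0,0,0]},{"travel":[0,0,0],"rotation":[0,0,0]},{"travel":[0,0,0],"rotation":[0,0,0]},{"travel":[0,0,0],"rotation":[0,0,0]}]}}

```text
t: 56.4
position: [497.5, -219.5, 6.7]
ee_rot: [[-0.001, 0.103, -0.995], [-0.003, -0.995, -0.103], [-1.0, 0.003, 0.002]]
contact_force: [-0.3, 0.1, 0.1]
width: 0.572
```

Run:
```python
from h import *
st()
```

```text
t 56.4 [ 497.5 -219.5    6.7] yaw -84.1 tilt [-0.08 -0.19] q [-36.  37.  92.  -0.  51.  48.] F [-0.3  0.1  0.1] w 0.572
```

Call:
{"method": "carry_out", "body": {"moves": [{"travel":[0,0,0],"rotation":[0,0,0]},{"travel":[0,0,0],"rotation":[0,0,0]},{"travel":[0,0,0],"rotation":[0,0,0]},{"travel":[0,0,0],"rotation":[0,0,0]},{"travel":[0,0,0],"rotation":[0,0,0]},{"travel":[0,0,0],"rotation":[0,0,0]},{"travel":[0,0,0],"rotation":[0,0,0]},{"travel":[0,0,0],"rotation":[0,0,0]},{"travel":[0,0,0],"rotation":[0,0,0]},{"travel":[0,0,0],"rotation":[0,0,0]}], "claw": 1}}

```text
t: 57.4
position: [497.5, -219.4, 6.7]
ee_rot: [[-0.001, 0.103, -0.995], [-0.003, -0.995, -0.103], [-1.0, 0.003, 0.002]]
contact_force: [-0.7, -0.6, -0.3]
width: 0.247
```

Run:
```python
from h import *
st()
s=state()["position"]
plan([((s[0],s[1],150),-84,0,6),((440,-80,150),0,-1),((420,56.5,115),85.1,-1)])
```

```text
t 57.4 [ 497.5 -219.4    6.7] yaw -84.1 tilt [-0.08 -0.18] q [-36.  37.  92.  -0.  51.  48.] F [-0.7 -0.6 -0.3] w 0.247
[{"travel":[-24,0,0],"rotation":[0,0,0]},{"travel":[-24,0,0],"rotation":[0,0,0]},{"travel":[-24,0,0],"rotation":[0,0,0]},{"travel":[-24,0,0],"rotation":[0,0,0]},{"travel":[-24,0,0],"rotation":[0,0,0]},{"travel":[-23,0,0],"rotation":[0,0,0]},{"travel":[0,-13,4],"rotation":[-7.6,0,0]},{"travel":[0,-14,2],"rotation":[-7.6,0,0]},{"travel":[0,-14,0],"rotation":[-7.6,0,0]},{"travel":[0,-14,-1],"rotation":[-7.6,0,0]}]
[{"travel":[0,-13,-3],"rotation":[-7.6,0,0]},{"travel":[0,-13,-5],"rotation":[-7.6,0,0]},{"travel":[0,-12,-7],"rotation":[-7.6,0,0]},{"travel":[0,-11,-8],"rotation":[-7.6,0,0]},{"travel":[0,-10,-9],"rotation":[-7.6,0,0]},{"travel":[0,-8,-11],"rotation":[-7.6,0,0]},{"travel":[-1,-6,-11],"rotation":[-7.6,0,0]},{"travel":[3,-2,-12],"rotation":[-7.8,0,0]},{"travel":[3,0,-13],"rotation":[-7.8,0,0]},{"travel":[3,1,-12],"rotation":[-7.8,0,0]}]
[{"travel":[3,3,-12],"rotation":[-7.8,0,0]},{"travel":[3,5,-12],"rotation":[-7.8,0,0]},{"travel":[3,6,-11],"rotation":[-7.8,0,0]},{"travel":[3,8,-10],"rotation":[-7.8,0,0]},{"travel":[3,9,-9],"rotation":[-7.8,0,0]},{"travel":[4,10,-7],"rotation":[-7.8,0,0]},{"travel":[3,11,-6],"rotation":[-7.8,0,0]},{"travel":[4,12,-4],"rotation":[-7.8,0,0]},{"travel":[0,0,0],"rotation":[0,0,0]},{"travel":[0,0,0],"rotation":[0,0,0]}]
```

Call:
{"method": "carry_out", "body": {"moves": [{"travel":[-24,0,0],"rotation":[0,0,0]},{"travel":[-24,0,0],"rotation":[0,0,0]},{"travel":[-24,0,0],"rotation":[0,0,0]},{"travel":[-24,0,0],"rotation":[0,0,0]},{"travel":[-24,0,0],"rotation":[0,0,0]},{"travel":[-23,0,0],"rotation":[0,0,0]},{"travel":[0,-13,4],"rotation":[-7.6,0,0]},{"travel":[0,-14,2],"rotation":[-7.6,0,0]},{"travel":[0,-14,0],"rotation":[-7.6,0,0]},{"travel":[0,-14,-1],"rotation":[-7.6,0,0]}]}}

```text
t: 58.4
position: [472.8, -165.6, 150.9]
ee_rot: [[-0.012, 0.606, -0.796], [0.004, -0.796, -0.606], [-1.0, -0.01, 0.007]]
contact_force: [-0.5, -0.7, -4.1]
width: 0.246
```

Call:
{"method": "carry_out", "body": {"moves": [{"travel":[0,-13,-3],"rotation":[-7.6,0,0]},{"travel":[0,-13,-5],"rotation":[-7.6,0,0]},{"travel":[0,-12,-7],"rotation":[-7.6,0,0]},{"travel":[0,-11,-8],"rotation":[-7.6,0,0]},{"travel":[0,-10,-9],"rotation":[-7.6,0,0]},{"travel":[0,-8,-11],"rotation":[-7.6,0,0]},{"travel":[-1,-6,-11],"rotation":[-7.6,0,0]},{"travel":[3,-2,-12],"rotation":[-7.8,0,0]},{"travel":[3,0,-13],"rotation":[-7.8,0,0]},{"travel":[3,1,-12],"rotation":[-7.8,0,0]}]}}

```text
t: 59.4
position: [419.3, -36.2, 140.3]
ee_rot: [[-0.022, 0.89, 0.456], [0.009, 0.457, -0.89], [-1.0, -0.016, -0.018]]
contact_force: [0.6, 0.3, -4.7]
width: 0.245
```

Run:
```python
from h import *
st()
plan([((421,57,110),85.1,-1)])
```

```text
t 59.4 [419.3 -36.2 140.3] yaw 27.2 tilt [-1.28  0.49] q [-21.  16. 102.  -0.  63. -48.] F [ 0.6  0.3 -4.7] w 0.245
[{"travel":[4,6,-10],"rotation":[-7.2,-0.2,0]},{"travel":[4,7,-9],"rotation":[-7.2,-0.2,0]},{"travel":[4,8,-9],"rotation":[-7.2,-0.2,0]},{"travel":[4,9,-8],"rotation":[-7.2,-0.2,0]},{"travel":[4,10,-6],"rotation":[-7.2,-0.2,0]},{"travel":[3,10,-5],"rotation":[-7.2,-0.2,0]},{"travel":[4,11,-4],"rotation":[-7.2,-0.2,0]},{"travel":[3,11,-2],"rotation":[-7.2,-0.2,0]},{"travel":[0,0,0],"rotation":[0,0,0]},{"travel":[0,0,0],"rotation":[0,0,0]}]
```

Call:
{"method": "carry_out", "body": {"moves": [{"travel":[4,6,-10],"rotation":[-7.2,-0.2,0]},{"travel":[4,7,-9],"rotation":[-7.2,-0.2,0]},{"travel":[4,8,-9],"rotation":[-7.2,-0.2,0]},{"travel":[4,9,-8],"rotation":[-7.2,-0.2,0]},{"travel":[4,10,-6],"rotation":[-7.2,-0.2,0]},{"travel":[3,10,-5],"rotation":[-7.2,-0.2,0]},{"travel":[4,11,-4],"rotation":[-7.2,-0.2,0]},{"travel":[2,6,0],"rotation":[-4,0,0]},{"travel":[0,0,0],"rotation":[0,0,0]},{"travel":[0,0,0],"rotation":[0,0,0]}]}}

```text
t: 60.4
position: [415.7, 56.8, 107.0]
ee_rot: [[-0.013, 0.103, 0.995], [-0.004, 0.995, -0.103], [-1.0, -0.006, -0.013]]
contact_force: [0.4, -0.2, -4.1]
width: 0.243
```

Run:
```python
from h import *
st()
plan([((420,56.5,70),85.1,0,5)],dec=1)
```

```text
t 60.4 [415.7  56.8 107. ] yaw 84.1 tilt [-0.75 -0.24] q [ -8.  19. 105.  -0.  57. -92.] F [ 0.4 -0.2 -4.1] w 0.243
[{"travel":[7.4,0.1,0.9],"rotation":[-0.2,-0.1,0.1]},{"travel":[7.4,0.1,0.9],"rotation":[-0.2,-0.1,0.1]},{"travel":[7.4,0,0.9],"rotation":[-0.2,-0.1,0.1]},{"travel":[7.4,0,1],"rotation":[-0.2,-0.1,0.1]},{"travel":[7.3,0,0.9],"rotation":[-0.2,-0.1,0.1]},{"travel":[0,0,0],"rotation":[0,0,0]},{"travel":[0,0,0],"rotation":[0,0,0]},{"travel":[0,0,0],"rotation":[0,0,0]},{"travel":[0,0,0],"rotation":[0,0,0]},{"travel":[0,0,0],"rotation":[0,0,0]}]
```

Call:
{"method": "carry_out", "body": {"moves": [{"travel":[8,0.1,0.9],"rotation":[-0.2,-0.1,0.1]},{"travel":[14,0.1,0.9],"rotation":[-0.2,-0.1,0.1]},{"travel":[14,0.2,0.9],"rotation":[-0.2,-0.1,0.1]},{"travel":[14,0.2,1],"rotation":[-0.2,-0.1,0.1]},{"travel":[10,0.2,0.7],"rotation":[-0.2,-0.1,0]},{"travel":[5,0,0],"rotation":[0,0,0]},{"travel":[0,0,0],"rotation":[0,0,0]},{"travel":[0,0,0],"rotation":[0,0,0]},{"travel":[0,0,0],"rotation":[0,0,0]},{"travel":[0,0,0],"rotation":[0,0,0]}]}}

```text
t: 61.4
position: [420.8, 54.3, 38.5]
ee_rot: [[-0.0, 0.098, 0.995], [0.002, 0.995, -0.098], [-1.0, 0.002, -0.001]]
contact_force: [0.8, 0.2, -3.9]
width: 0.244
```

Run:
```python
from h import *
st()
plan([((420,56.5,28),85.1,0,4)],dec=1)
```

```text
t 61.4 [420.8  54.3  38.5] yaw 84.4 tilt [-0.03  0.1 ] q [ -9.  26. 110.   0.  44. -93.] F [ 0.8  0.2 -3.9] w 0.244
[{"travel":[2.6,0.5,-0.2],"rotation":[-0.2,0,0]},{"travel":[2.6,0.5,-0.3],"rotation":[-0.2,0,0]},{"travel":[2.6,0.6,-0.2],"rotation":[-0.2,0,0]},{"travel":[2.7,0.5,-0.3],"rotation":[-0.2,0,0]},{"travel":[0,0,0],"rotation":[0,0,0]},{"travel":[0,0,0],"rotation":[0,0,0]},{"travel":[0,0,0],"rotation":[0,0,0]},{"travel":[0,0,0],"rotation":[0,0,0]},{"travel":[0,0,0],"rotation":[0,0,0]},{"travel":[0,0,0],"rotation":[0,0,0]}]
```

Release height is a TCP of about 26.7.

Call:
{"method": "carry_out", "body": {"moves": [{"travel":[2.6,0.6,-0.2],"rotation":[-0.2,0,0]},{"travel":[2.6,0.6,-0.3],"rotation":[-0.2,0,0]},{"travel":[2.6,0.6,-0.2],"rotation":[-0.2,0,0]},{"travel":[2,0.5,-0.3],"rotation":[-0.2,0,0]},{"travel":[0.5,0,0],"rotation":[0,0,0]},{"travel":[0,0,0],"rotation":[0,0,0]},{"travel":[0,0,0],"rotation":[0,0,0]},{"travel":[0,0,0],"rotation":[0,0,0]},{"travel":[0,0,0],"rotation":[0,0,0]},{"travel":[0,0,0],"rotation":[0,0,0]}]}}

```text
t: 62.4
position: [420.3, 56.9, 27.9]
ee_rot: [[0.001, 0.082, 0.997], [0.002, 0.997, -0.083], [-1.0, 0.002, 0.001]]
contact_force: [0.1, -0.3, -4.4]
width: 0.242
```

Run:
```python
from h import *
st()
```

```text
t 62.4 [420.3  56.9  27.9] yaw 85.3 tilt [0.07 0.09] q [ -8.  27. 110.   0.  42. -94.] F [ 0.1 -0.3 -4.4] w 0.242
```

Call:
{"method": "carry_out", "body": {"moves": [{"travel":[0.7,0,0],"rotation":[0,0,0]},{"travel":[0.5,0,0],"rotation":[0,0,0]},{"travel":[0,0,0],"rotation":[0,0,0]},{"travel":[0,0,0],"rotation":[0,0,0]},{"travel":[0,0,0],"rotation":[0,0,0]},{"travel":[0,0,0],"rotation":[0,0,0]},{"travel":[0,0,0],"rotation":[0,0,0]},{"travel":[0,0,0],"rotation":[0,0,0]},{"travel":[0,0,0],"rotation":[0,0,0]},{"travel":[0,0,0],"rotation":[0,0,0]}]}}

```text
t: 63.4
position: [420.4, 56.9, 26.7]
ee_rot: [[0.002, 0.082, 0.997], [0.001, 0.997, -0.082], [-1.0, 0.002, 0.001]]
contact_force: [-0.5, 0.6, -3.4]
width: 0.242
```

Call:
{"method": "carry_out", "body": {"moves": [{"travel":[0,0,0],"rotation":[0,0,0]},{"travel":[0,0,0],"rotation":[0,0,0]},{"travel":[0,0,0],"rotation":[0,0,0]},{"travel":[0,0,0],"rotation":[0,0,0]},{"travel":[0,0,0],"rotation":[0,0,0]},{"travel":[0,0,0],"rotation":[0,0,0]},{"travel":[0,0,0],"rotation":[0,0,0]},{"travel":[0,0,0],"rotation":[0,0,0]},{"travel":[0,0,0],"rotation":[0,0,0]},{"travel":[0,0,0],"rotation":[0,0,0]}], "claw": 0.43}}

```text
t: 64.4
position: [421.3, 56.8, 27.4]
ee_rot: [[0.004, 0.083, 0.997], [0.001, 0.997, -0.083], [-1.0, 0.001, 0.004]]
contact_force: [0.4, 0.1, -0.4]
width: 0.569
```

Call:
{"method": "carry_out", "body": {"moves": [{"travel":[0,0,0],"rotation":[0,0,0]},{"travel":[0,0,0],"rotation":[0,0,0]},{"travel":[0,0,0],"rotation":[0,0,0]},{"travel":[0,0,0],"rotation":[0,0,0]},{"travel":[0,0,0],"rotation":[0,0,0]},{"travel":[0,0,0],"rotation":[0,0,0]},{"travel":[0,0,0],"rotation":[0,0,0]},{"travel":[0,0,0],"rotation":[0,0,0]},{"travel":[0,0,0],"rotation":[0,0,0]},{"travel":[0,0,0],"rotation":[0,0,0]}]}}

```text
t: 65.4
position: [421.3, 56.8, 27.4]
ee_rot: [[0.004, 0.082, 0.997], [0.001, 0.997, -0.083], [-1.0, 0.001, 0.004]]
contact_force: [0.0, -0.3, -0.3]
width: 0.574
```

Run:
```python
from h import *
st()
im=snapshot("scene"); crop("s",im,260,150,160,120,5,"i3")
```

```text
t 65.4 [421.3  56.8  27.4] yaw 85.3 tilt [0.23 0.06] q [ -8.  28. 110.   0.  42. -94.] F [ 0.  -0.3 -0.3] w 0.574
```

View pics/i3.png

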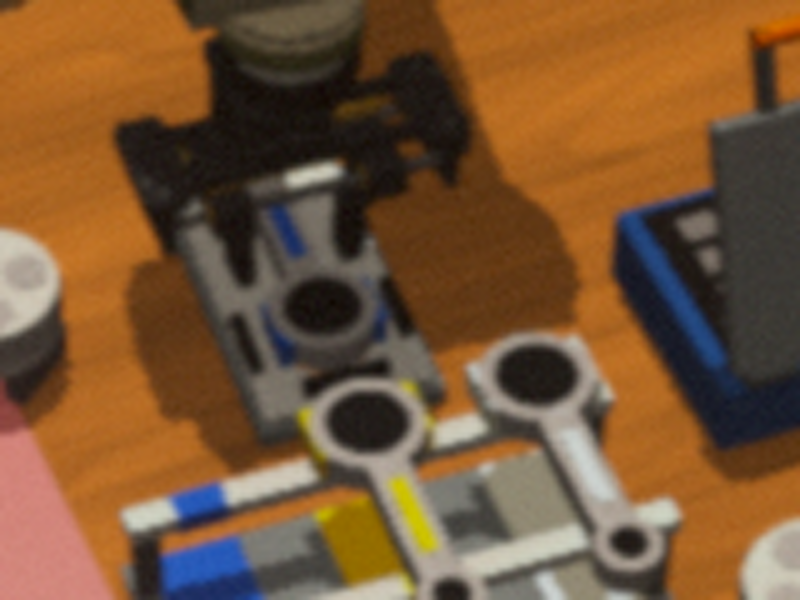

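Call:
{"method": "carry_out", "body": {"moves": [{"travel":[0,0,0],"rotation":[0,0,0]},{"travel":[0,0,0],"rotation":[0,0,0]},{"travel":[0,0,0],"rotation":[0,0,0]},{"travel":[0,0,0],"rotation":[0,0,0]},{"travel":[0,0,0],"rotation":[0,0,0]},{"travel":[0,0,0],"rotation":[0,0,0]},{"travel":[0,0,0],"rotation":[0,0,0]},{"travel":[0,0,0],"rotation":[0,0,0]},{"travel":[0,0,0],"rotation":[0,0,0]},{"travel":[0,0,0],"rotation":[0,0,0]}], "claw": 1}}

```text
t: 66.45
position: [421.2, 56.8, 27.4]
ee_rot: [[0.004, 0.083, 0.997], [0.001, 0.997, -0.083], [-1.0, 0.001, 0.004]]
contact_force: [-0.2, -0.1, 0.3]
width: 0.245
```

Run:
```python
from h import *
st()
s=state()["position"]
plan([((s[0],s[1],205),85.1,0,8),((520,-10,205),0,1)])
```

```text
t 66.5 [421.2  56.8  27.4] yaw 85.3 tilt [0.23 0.06] q [ -8.  28. 110.   0.  42. -94.] F [-0.2 -0.1  0.3] w 0.245
[{"travel":[-22,0,0],"rotation":[0,0,0]},{"travel":[-22,0,0],"rotation":[0,0,0]},{"travel":[-22,0,0],"rotation":[0,0,0]},{"travel":[-22,0,0],"rotation":[0,0,0]},{"travel":[-22,0,0],"rotation":[0,0,0]},{"travel":[-23,0,0],"rotation":[0,0,0]},{"travel":[-22,0,0],"rotation":[0,0,0]},{"travel":[-23,0,1],"rotation":[0,0,0]},{"travel":[0,-5,9],"rotation":[7.8,0,0]},{"travel":[0,-4,10],"rotation":[7.8,0,0]}]
[{"travel":[0,-3,11],"rotation":[7.8,0,0]},{"travel":[0,-1,11],"rotation":[7.8,0,0]},{"travel":[0,0,11],"rotation":[7.8,0,0]},{"travel":[0,2,11],"rotation":[7.8,0,0]},{"travel":[0,3,10],"rotation":[7.8,0,0]},{"travel":[0,5,10],"rotation":[7.8,0,0]},{"travel":[0,6,9],"rotation":[7.8,0,0]},{"travel":[0,7,8],"rotation":[7.8,0,0]},{"travel":[1,8,7],"rotation":[7.8,0,0]},{"travel":[0,0,0],"rotation":[0,0,0]}]
```

Call:
{"method": "carry_out", "body": {"moves": [{"travel":[-22,0,0],"rotation":[0,0,0]},{"travel":[-22,0,0],"rotation":[0,0,0]},{"travel":[-22,0,0],"rotation":[0,0,0]},{"travel":[-22,0,0],"rotation":[0,0,0]},{"travel":[-22,0,0],"rotation":[0,0,0]},{"travel":[-23,0,0],"rotation":[0,0,0]},{"travel":[-22,0,0],"rotation":[0,0,0]},{"travel":[-17,0,1],"rotation":[0,0,0]},{"travel":[0,-5,9],"rotation":[7.8,0,0]},{"travel":[0,-4,10],"rotation":[7.8,0,0]}]}}

```text
t: 67.45
position: [434.8, 45.5, 202.7]
ee_rot: [[-0.01, 0.353, 0.935], [0.003, 0.936, -0.353], [-1.0, -0.0, -0.01]]
contact_force: [-0.8, -0.9, -3.1]
width: 0.243
```

Call:
{"method": "carry_out", "body": {"moves": [{"travel":[0,-3,11],"rotation":[7.8,0,0]},{"travel":[0,-1,11],"rotation":[7.8,0,0]},{"travel":[0,0,11],"rotation":[7.8,0,0]},{"travel":[0,2,11],"rotation":[7.8,0,0]},{"travel":[0,3,10],"rotation":[7.8,0,0]},{"travel":[0,5,10],"rotation":[7.8,0,0]},{"travel":[0,6,9],"rotation":[7.8,0,0]},{"travel":[0,7,8],"rotation":[7.8,0,0]},{"travel":[0,8,7],"rotation":[7.8,0,0]},{"travel":[0,9,6],"rotation":[7.8,0,0]}]}}

```text
t: 68.45
position: [521.4, -20.0, 194.5]
ee_rot: [[-0.027, 0.978, -0.208], [0.007, -0.208, -0.978], [-1.0, -0.028, -0.001]]
contact_force: [-0.4, 0.3, -3.8]
width: 0.248
```

Run:
```python
from h import *
st()
plan([((639.3,-75.2,180),-93.7,1)])
```

```text
t 68.5 [521.4 -20.  194.5] yaw -12.0 tilt [-1.54  0.41] q [-15.  22.  82.  -0.  78.  -3.] F [-0.4  0.3 -3.8] w 0.248
[{"travel":[1,13,3],"rotation":[8.2,0.1,0.1]},{"travel":[1,13,1],"rotation":[8.2,0.1,0.1]},{"travel":[1,13,-1],"rotation":[8.2,0.1,0.1]},{"travel":[1,13,-3],"rotation":[8.2,0.1,0.1]},{"travel":[1,12,-4],"rotation":[8.2,0.1,0.1]},{"travel":[1,12,-6],"rotation":[8.2,0.1,0.1]},{"travel":[1,10,-8],"rotation":[8.2,0.1,0.1]},{"travel":[2,9,-9],"rotation":[8.2,0.1,0.1]},{"travel":[2,8,-10],"rotation":[8.2,0.1,0.1]},{"travel":[1,7,-11],"rotation":[8.2,0.1,0.1]}]
```

Call:
{"method": "carry_out", "body": {"moves": [{"travel":[0,13,3],"rotation":[8.2,0.1,0.1]},{"travel":[0,13,1],"rotation":[8.2,0.1,0.1]},{"travel":[0,13,-1],"rotation":[8.2,0.1,0.1]},{"travel":[0,13,-3],"rotation":[8.2,0.1,0.1]},{"travel":[0,12,-4],"rotation":[8.2,0.1,0.1]},{"travel":[0,12,-6],"rotation":[8.2,0.1,0.1]},{"travel":[0,10,-8],"rotation":[8.2,0.1,0.1]},{"travel":[0,9,-9],"rotation":[8.2,0.1,0.1]},{"travel":[0,6,-9],"rotation":[7,0.1,0.1]},{"travel":[0,0,0],"rotation":[0,0,0]}]}}

```text
t: 69.45
position: [624.9, -71.6, 181.2]
ee_rot: [[-0.027, 0.037, -0.999], [0.011, -0.999, -0.037], [-1.0, -0.012, 0.026]]
contact_force: [-0.1, 1.2, -3.9]
width: 0.247
```

Run:
```python
from h import *
st()
plan([((639.3,-75.2,112),-93.7,0,7)],dec=1)
```

```text
t 69.5 [624.9 -71.6 181.2] yaw -87.9 tilt [-1.54  0.65] q [-17.  33.  65.   0.  84.  71.] F [-0.1  1.2 -3.9] w 0.247
[{"travel":[9.8,0.7,-2.3],"rotation":[0.8,0.2,0.1]},{"travel":[9.8,0.7,-2.3],"rotation":[0.8,0.2,0.1]},{"travel":[9.8,0.6,-2.2],"rotation":[0.8,0.2,0.1]},{"travel":[9.9,0.6,-2.2],"rotation":[0.8,0.2,0.1]},{"travel":[9.9,0.5,-2.2],"rotation":[0.8,0.2,0.1]},{"travel":[9.9,0.5,-2.2],"rotation":[0.8,0.2,0.1]},{"travel":[9.8,0.4,-2.2],"rotation":[0.8,0.2,0.1]},{"travel":[0,0,0],"rotation":[0,0,0]},{"travel":[0,0,0],"rotation":[0,0,0]},{"travel":[0,0,0],"rotation":[0,0,0]}]
```

Call:
{"method": "carry_out", "body": {"moves": [{"travel":[9.8,0.7,-2.3],"rotation":[0.8,0.2,0.1]},{"travel":[9.8,0.7,-2.3],"rotation":[0.8,0.2,0.1]},{"travel":[9.8,0.6,-2.3],"rotation":[0.8,0.2,0.1]},{"travel":[9.9,0.6,-2.3],"rotation":[0.8,0.2,0.1]},{"travel":[9.9,0.5,-2.3],"rotation":[0.8,0.2,0.1]},{"travel":[9.9,0.5,-2.3],"rotation":[0.8,0.2,0.1]},{"travel":[6,0.4,-2],"rotation":[0.6,0.2,0.1]},{"travel":[0,0,0],"rotation":[0,0,0]},{"travel":[0,0,0],"rotation":[0,0,0]},{"travel":[0,0,0],"rotation":[0,0,0]}]}}

```text
t: 70.45
position: [638.2, -74.0, 107.7]
ee_rot: [[-0.006, -0.055, -0.998], [-0.0, -0.998, 0.055], [-1.0, 0.001, 0.006]]
contact_force: [-0.2, -0.0, -4.6]
width: 0.247
```

Run:
```python
from h import *
st()
plan([((639.3,-75.2,79.5),-93.7,0,5)],dec=1)
```

```text
t 70.5 [638.2 -74.  107.7] yaw -93.2 tilt [-0.35 -0.02] q [-17.  37.  69.  -0.  74.  76.] F [-0.2 -0.  -4.6] w 0.247
[{"travel":[5.6,0.2,-0.3],"rotation":[0.1,0.1,0]},{"travel":[5.6,0.2,-0.3],"rotation":[0.1,0.1,0]},{"travel":[5.7,0.2,-0.2],"rotation":[0.1,0.1,0]},{"travel":[5.6,0.2,-0.2],"rotation":[0.1,0.1,0]},{"travel":[5.7,0.3,-0.3],"rotation":[0.1,0.1,0]},{"travel":[0,0,0],"rotation":[0,0,0]},{"travel":[0,0,0],"rotation":[0,0,0]},{"travel":[0,0,0],"rotation":[0,0,0]},{"travel":[0,0,0],"rotation":[0,0,0]},{"travel":[0,0,0],"rotation":[0,0,0]}]
```

Call:
{"method": "carry_out", "body": {"moves": [{"travel":[5.6,0.2,-0.3],"rotation":[0.1,0.1,0]},{"travel":[7,0.2,-0.3],"rotation":[0.1,0.1,0]},{"travel":[7,0.2,-0.3],"rotation":[0.1,0.1,0]},{"travel":[5.6,0.2,-0.2],"rotation":[0.1,0.1,0]},{"travel":[3,0.2,-0.2],"rotation":[0.1,0,0]},{"travel":[1,0,0],"rotation":[0,0,0]},{"travel":[0,0,0],"rotation":[0,0,0]},{"travel":[0,0,0],"rotation":[0,0,0]},{"travel":[0,0,0],"rotation":[0,0,0]},{"travel":[0,0,0],"rotation":[0,0,0]}]}}

```text
t: 71.45
position: [639.9, -75.4, 77.7]
ee_rot: [[0.004, -0.065, -0.998], [-0.002, -0.998, 0.065], [-1.0, 0.001, -0.004]]
contact_force: [-0.5, 0.5, -2.4]
width: 0.247
```

Run:
```python
from h import *
st()
im=snapshot("scene"); crop("s",im,250,190,160,120,5,"i4")
```

```text
t 71.5 [639.9 -75.4  77.7] yaw -93.7 tilt [ 0.22 -0.09] q [-17.  39.  71.  -0.  69.  76.] F [-0.5  0.5 -2.4] w 0.247
```

View pics/i4.png

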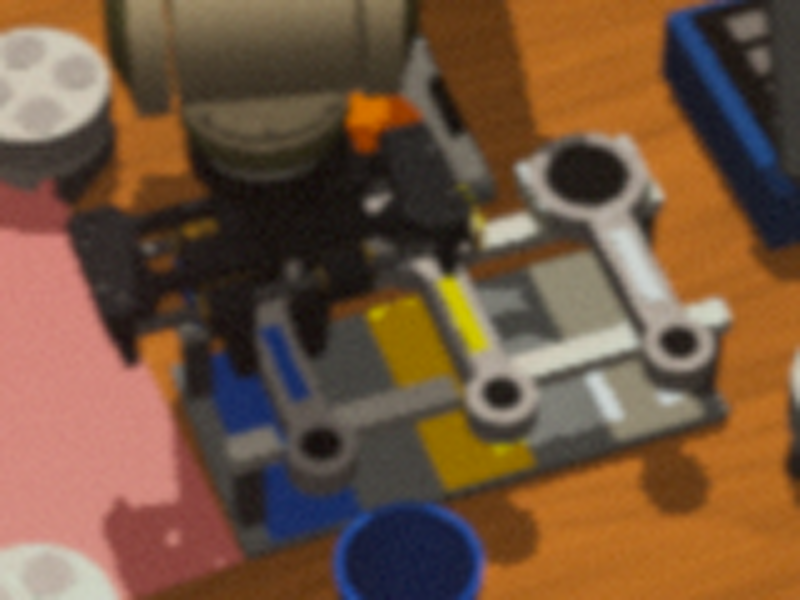

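Call:
{"method": "carry_out", "body": {"moves": [{"travel":[0,0,0],"rotation":[0,0,0]},{"travel":[0,0,0],"rotation":[0,0,0]},{"travel":[0,0,0],"rotation":[0,0,0]},{"travel":[0,0,0],"rotation":[0,0,0]},{"travel":[0,0,0],"rotation":[0,0,0]},{"travel":[0,0,0],"rotation":[0,0,0]},{"travel":[-5,0,0],"rotation":[0,0,0]},{"travel":[-15,0,0],"rotation":[0,0,0]},{"travel":[-30,0,0],"rotation":[0,0,0]},{"travel":[-40,0,0],"rotation":[0,0,0]}], "claw": 0.43}}

```text
t: 72.5
position: [638.4, -75.0, 167.4]
ee_rot: [[-0.003, -0.065, -0.998], [0.001, -0.998, 0.065], [-1.0, -0.0, 0.003]]
contact_force: [0.4, -0.1, -0.5]
width: 0.57
```

Run:
```python
from h import *
st()
# bar at 66 deg: (556,313,~233)
plan([((600,-40,240),-80,0,3),((520,150,300),-40),((554,312,300),-2.7)])
```

```text
t 72.5 [638.4 -75.  167.4] yaw -93.7 tilt [-0.15  0.03] q [-17.  34.  65.  -0.  81.  76.] F [ 0.4 -0.1 -0.5] w 0.570
[{"travel":[-24,-11,14],"rotation":[-4.6,0.1,0]},{"travel":[-24,-12,12],"rotation":[-4.6,0.1,0]},{"travel":[-25,-13,12],"rotation":[-4.6,0.1,0]},{"travel":[-12,-40,9],"rotation":[-8,0,0]},{"travel":[-12,-41,3],"rotation":[-8,0,0]},{"travel":[-12,-41,-2],"rotation":[-8,0,0]},{"travel":[-12,-40,-8],"rotation":[-8,0,0]},{"travel":[-12,-39,-14],"rotation":[-8,0,0]},{"travel":[0,-16,-29],"rotation":[-7.4,0,0]},{"travel":[0,-12,-31],"rotation":[-7.4,0,0]}]
[{"travel":[0,-7,-32],"rotation":[-7.4,0,0]},{"travel":[0,-4,-33],"rotation":[-7.4,0,0]},{"travel":[1,1,-33],"rotation":[-7.4,0,0]},{"travel":[0,0,0],"rotation":[0,0,0]},{"travel":[0,0,0],"rotation":[0,0,0]},{"travel":[0,0,0],"rotation":[0,0,0]},{"travel":[0,0,0],"rotation":[0,0,0]},{"travel":[0,0,0],"rotation":[0,0,0]},{"travel":[0,0,0],"rotation":[0,0,0]},{"travel":[0,0,0],"rotation":[0,0,0]}]
```

Call:
{"method": "carry_out", "body": {"moves": [{"travel":[-24,-11,14],"rotation":[-4.6,0.1,0]},{"travel":[-24,-12,12],"rotation":[-4.6,0.1,0]},{"travel":[-25,-13,12],"rotation":[-4.6,0.1,0]},{"travel":[-12,-40,9],"rotation":[-8,0,0]},{"travel":[-12,-41,3],"rotation":[-8,0,0]},{"travel":[-12,-41,-2],"rotation":[-8,0,0]},{"travel":[-12,-40,-8],"rotation":[-8,0,0]},{"travel":[-12,-39,-14],"rotation":[-8,0,0]},{"travel":[0,-16,-29],"rotation":[-7.4,0,0]},{"travel":[0,-12,-31],"rotation":[-7.4,0,0]}], "claw": 0.6}}

```text
t: 73.5
position: [522.5, 220.4, 316.0]
ee_rot: [[0.02, 0.922, -0.388], [-0.001, -0.388, -0.922], [-1.0, 0.019, -0.007]]
contact_force: [0.9, -0.0, 0.1]
width: 0.401
```

Run:
```python
from h import *
st()
im=snapshot("scene"); cv2.imwrite("pics/s10.png",im[:,:,::-1])
plan([((554,312,295),-2.7)])
```

```text
t 73.5 [522.5 220.4 316. ] yaw -22.8 tilt [ 1.16 -0.06] q [11. 21. 63. -0. 95. 34.] F [ 0.9 -0.   0.1] w 0.401
[{"travel":[7,-1,-31],"rotation":[-6.5,-0.1,-0.4]},{"travel":[7,2,-31],"rotation":[-6.5,-0.1,-0.4]},{"travel":[7,5,-30],"rotation":[-6.5,-0.1,-0.4]},{"travel":[0,0,0],"rotation":[0,0,0]},{"travel":[0,0,0],"rotation":[0,0,0]},{"travel":[0,0,0],"rotation":[0,0,0]},{"travel":[0,0,0],"rotation":[0,0,0]},{"travel":[0,0,0],"rotation":[0,0,0]},{"travel":[0,0,0],"rotation":[0,0,0]},{"travel":[0,0,0],"rotation":[0,0,0]}]
```

View pics/s10.png

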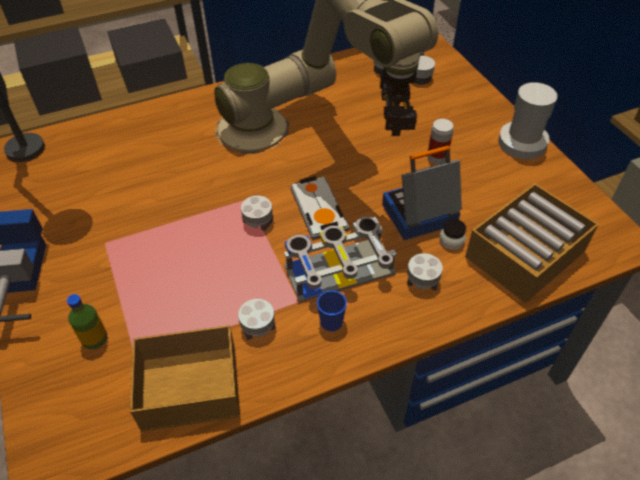

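All three rods are on the rack and the scale is empty. Now I'll fold the display.

Call:
{"method": "carry_out", "body": {"moves": [{"travel":[7,-1,-31],"rotation":[-6.5,-0.1,-0.4]},{"travel":[7,2,-28],"rotation":[-6.5,-0.1,-0.4]},{"travel":[7,5,-16],"rotation":[-4,-0.1,-0.4]},{"travel":[0,0,0],"rotation":[0,0,0]},{"travel":[0,0,0],"rotation":[0,0,0]},{"travel":[0,0,0],"rotation":[0,0,0]},{"travel":[0,0,0],"rotation":[0,0,0]},{"travel":[0,0,0],"rotation":[0,0,0]},{"travel":[0,0,0],"rotation":[0,0,0]},{"travel":[0,0,0],"rotation":[0,0,0]}]}}

```text
t: 74.55
position: [549.7, 296.4, 299.6]
ee_rot: [[0.004, 0.996, -0.085], [0.001, -0.085, -0.996], [-1.0, 0.004, -0.002]]
contact_force: [-0.2, 0.4, 0.1]
width: 0.396
```

Run:
```python
from h import *
st()
plan([((557,311.5,285),-2.7,0,4),((557,311.5,255),-2.7,0,3)],dec=1)
im=snapshot("scene"); crop("s",im,370,80,130,130,5,"j1")
```

```text
t 74.5 [549.7 296.4 299.6] yaw -4.9 tilt [0.24 0.09] q [17. 28. 55.  0. 97. 22.] F [-0.2  0.4  0.1] w 0.396
[{"travel":[3.7,1.5,-3.9],"rotation":[-0.5,0,-0.1]},{"travel":[3.7,1.5,-3.9],"rotation":[-0.5,0,-0.1]},{"travel":[3.6,1.6,-3.9],"rotation":[-0.5,0,-0.1]},{"travel":[3.7,1.6,-3.8],"rotation":[-0.5,0,-0.1]},{"travel":[10,0,0],"rotation":[-0.1,0,0.1]},{"travel":[10,0,0],"rotation":[-0.1,0,0.1]},{"travel":[10,0,0],"rotation":[-0.1,0,0.1]},{"travel":[0,0,0],"rotation":[0,0,0]},{"travel":[0,0,0],"rotation":[0,0,0]},{"travel":[0,0,0],"rotation":[0,0,0]}]
```

View pics/j1.png

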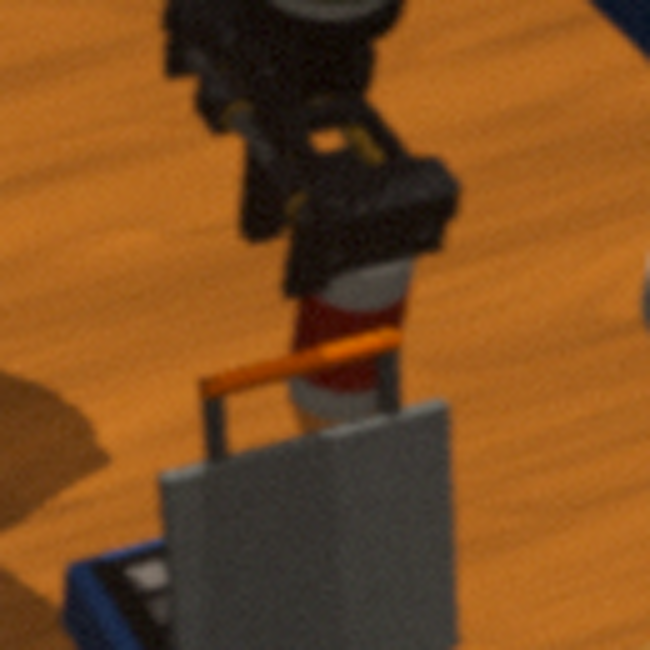

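Call:
{"method": "carry_out", "body": {"moves": [{"travel":[3.7,1.5,-3.9],"rotation":[-0.5,0,-0.1]},{"travel":[3.7,1.5,-3.9],"rotation":[-0.5,0,-0.1]},{"travel":[3.6,1.6,-3.9],"rotation":[-0.5,0,-0.1]},{"travel":[3.7,1.6,-3.8],"rotation":[-0.5,0,-0.1]},{"travel":[5,0.5,0],"rotation":[0,0,0]},{"travel":[5,0.5,0],"rotation":[0,0,0]},{"travel":[5,0,0],"rotation":[0,0,0]},{"travel":[0,0,0],"rotation":[0,0,0]},{"travel":[0,0,0],"rotation":[0,0,0]},{"travel":[0,0,0],"rotation":[0,0,0]}]}}

```text
t: 75.6
position: [558.5, 312.9, 266.2]
ee_rot: [[-0.005, 0.999, -0.047], [0.001, -0.047, -0.999], [-1.0, -0.005, -0.001]]
contact_force: [-0.4, -0.2, -0.3]
width: 0.403
```

Run:
```python
from h import *
st()
plan([((557.5,311.5,211),-2.7,0,6)],dec=1)
```

```text
t 75.6 [558.5 312.9 266.2] yaw -2.7 tilt [-0.29  0.08] q [19. 31. 55.  0. 95. 21.] F [-0.4 -0.2 -0.3] w 0.403
[{"travel":[9.2,-0.1,0.3],"rotation":[0,0,0]},{"travel":[9.2,-0.1,0.2],"rotation":[0,0,0]},{"travel":[9.2,-0.1,0.3],"rotation":[0,0,0]},{"travel":[9.2,-0.1,0.2],"rotation":[0,0,0]},{"travel":[9.2,-0.1,0.3],"rotation":[0,0,0]},{"travel":[9.2,-0.2,0.2],"rotation":[0,0,0]},{"travel":[0,0,0],"rotation":[0,0,0]},{"travel":[0,0,0],"rotation":[0,0,0]},{"travel":[0,0,0],"rotation":[0,0,0]},{"travel":[0,0,0],"rotation":[0,0,0]}]
```

Call:
{"method": "carry_out", "body": {"moves": [{"travel":[8,-0.1,0.3],"rotation":[0,0,0]},{"travel":[9,-0.1,0.2],"rotation":[0,0,0]},{"travel":[9,-0.1,0.3],"rotation":[0,0,0]},{"travel":[9,-0.1,0.2],"rotation":[0,0,0]},{"travel":[9,-0.1,0.2],"rotation":[0,0,0]},{"travel":[8,-0.1,0.2],"rotation":[0,0,0]},{"travel":[0,0,0],"rotation":[0,0,0]},{"travel":[0,0,0],"rotation":[0,0,0]},{"travel":[0,0,0],"rotation":[0,0,0]},{"travel":[0,0,0],"rotation":[0,0,0]}]}}

```text
t: 76.6
position: [557.4, 311.4, 209.5]
ee_rot: [[-0.005, 0.999, -0.047], [0.001, -0.047, -0.999], [-1.0, -0.005, -0.001]]
contact_force: [0.3, 0.0, -0.4]
width: 0.401
```

Run:
```python
from h import *
st()
im=snapshot("scene"); crop("s",im,370,80,130,130,5,"j2")
```

```text
t 76.6 [557.4 311.4 209.5] yaw -2.7 tilt [-0.3   0.08] q [19. 32. 62.  0. 87. 21.] F [ 0.3  0.  -0.4] w 0.401
```

View pics/j2.png

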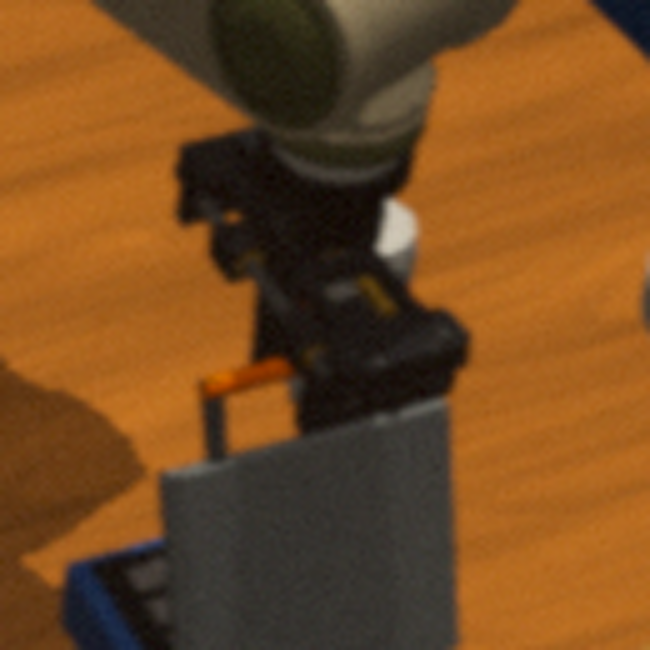

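Call:
{"method": "carry_out", "body": {"moves": [{"travel":[0,0,0],"rotation":[0,0,0]},{"travel":[0,0,0],"rotation":[0,0,0]},{"travel":[0,0,0],"rotation":[0,0,0]},{"travel":[0,0,0],"rotation":[0,0,0]},{"travel":[0,0,0],"rotation":[0,0,0]},{"travel":[0,0,0],"rotation":[0,0,0]},{"travel":[0,0,0],"rotation":[0,0,0]},{"travel":[0,0,0],"rotation":[0,0,0]},{"travel":[0,0,0],"rotation":[0,0,0]},{"travel":[0,0,0],"rotation":[0,0,0]}], "claw": 1, "newtons": 20}}

```text
t: 77.65
position: [558.0, 311.4, 210.0]
ee_rot: [[-0.003, 0.999, -0.047], [0.002, -0.047, -0.999], [-1.0, -0.003, -0.002]]
contact_force: [0.8, -0.0, 0.1]
width: 0.105
```

Run:
```python
from h import *
st()
th=np.radians(np.linspace(66,0,25)); 
print(np.degrees(th).round(1)); print(np.round(-np.diff(190*np.sin(th)),1)); print(np.round(-np.diff(190*np.cos(th)),1));
```

```text
t 77.7 [558.  311.4 210. ] yaw -2.7 tilt [-0.19  0.11] q [19. 32. 62.  0. 86. 21.] F [ 0.8 -0.   0.1] w 0.105
[66.  63.2 60.5 57.7 55.  52.2 49.5 46.8 44.  41.2 38.5 35.8 33.  30.2
 27.5 24.8 22.  19.2 16.5 13.8 11.   8.2  5.5  2.8  0. ]
[3.9 4.3 4.7 5.  5.4 5.8 6.1 6.4 6.7 7.  7.3 7.5 7.8 8.  8.2 8.4 8.5 8.7
 8.8 8.9 9.  9.1 9.1 9.1]
[-8.2 -8.  -7.8 -7.6 -7.3 -7.1 -6.8 -6.5 -6.2 -5.8 -5.5 -5.1 -4.8 -4.4
 -4.  -3.6 -3.2 -2.8 -2.4 -2.  -1.5 -1.1 -0.7 -0.2]
```

Call:
{"method": "carry_out", "body": {"moves": [{"travel":[3.9,-8.2,0],"rotation":[0,0,0]},{"travel":[4.3,-8,0],"rotation":[0,0,0]},{"travel":[4.7,-7.8,0],"rotation":[0,0,0]},{"travel":[5,-7.6,0],"rotation":[0,0,0]},{"travel":[5.4,-7.3,0],"rotation":[0,0,0]},{"travel":[5.8,-7.1,0],"rotation":[0,0,0]},{"travel":[6.1,-6.8,0],"rotation":[0,0,0]},{"travel":[6.4,-6.5,0],"rotation":[0,0,0]},{"travel":[6.7,-6.2,0],"rotation":[0,0,0]},{"travel":[0,0,0],"rotation":[0,0,0]}]}}

```text
t: 78.65
position: [491.7, 315.1, 160.3]
ee_rot: [[0.018, 0.999, -0.048], [0.005, -0.048, -0.999], [-1.0, 0.017, -0.006]]
contact_force: [5.1, 1.5, -7.8]
width: 0.104
```

Run:
```python
from h import *
st()
p=state()["position"]; a=np.arctan2(p[2]-41,633.5-p[0]); print(np.degrees(a),np.hypot(p[2]-41,633.5-p[0]))
th=np.linspace(a,np.radians(10),10); print(np.round(-np.diff(190*np.sin(th)),1)); print(np.round(-np.diff(190*np.cos(th)),1));
```

```text
t 78.7 [491.7 315.1 160.3] yaw -2.7 tilt [1.01 0.31] q [21. 28. 77. -0. 74. 24.] F [ 5.1  1.5 -7.8] w 0.104
40.074792319545 185.29373868269766
[ 8.7  9.1  9.4  9.7 10.  10.3 10.5 10.7 10.9]
[-6.9 -6.4 -5.8 -5.3 -4.7 -4.1 -3.5 -2.9 -2.2]
```

Call:
{"method": "carry_out", "body": {"moves": [{"travel":[8.7,-6.9,0],"rotation":[0,0,0]},{"travel":[9.1,-6.4,0],"rotation":[0,0,0]},{"travel":[9.4,-5.8,0],"rotation":[0,0,0]},{"travel":[9.7,-5.3,0],"rotation":[0,0,0]},{"travel":[10,-4.7,0],"rotation":[0,0,0]},{"travel":[10.3,-4.1,0],"rotation":[0,0,0]},{"travel":[10.5,-3.5,0],"rotation":[0,0,0]},{"travel":[10.7,-2.9,0],"rotation":[0,0,0]},{"travel":[8,-1.5,0],"rotation":[0,0,0]},{"travel":[0,0,0],"rotation":[0,0,0]}]}}

```text
t: 79.65
position: [448.5, 317.7, 73.8]
ee_rot: [[0.033, 0.998, -0.045], [0.008, -0.046, -0.999], [-0.999, 0.032, -0.01]]
contact_force: [7.0, 1.1, -7.4]
width: 0.094
```

Run:
```python
from h import *
st()
p=state()["position"]; a=np.arctan2(p[2]-41,633.5-p[0]); print(np.degrees(a),np.hypot(p[2]-41,633.5-p[0]))
```

```text
t 79.7 [448.5 317.7  73.8] yaw -2.6 tilt [1.87 0.48] q [23. 31. 89. -0. 58. 26.] F [ 7.   1.1 -7.4] w 0.094
10.05936189889146 187.8541257727608
```

Call:
{"method": "carry_out", "body": {"moves": [{"travel":[6,-1,0],"rotation":[0,0.4,0]},{"travel":[6,-0.6,0],"rotation":[0,0.4,0]},{"travel":[6,-0.5,0],"rotation":[0,0,0]},{"travel":[5,-0.3,0],"rotation":[0,0,0]},{"travel":[4,-0.2,0],"rotation":[0,0,0]},{"travel":[2,0,0],"rotation":[0,0,0]},{"travel":[0,0,0],"rotation":[0,0,0]},{"travel":[0,0,0],"rotation":[0,0,0]},{"travel":[0,0,0],"rotation":[0,0,0]},{"travel":[0,0,0],"rotation":[0,0,0]}]}}

```text
t: 80.65
position: [444.1, 318.4, 42.4]
ee_rot: [[0.029, 0.999, -0.044], [0.023, -0.045, -0.999], [-0.999, 0.028, -0.024]]
contact_force: [-1.0, 2.3, 0.9]
width: 0.096
```

Run:
```python
from h import *
st()
im=snapshot("scene"); crop("s",im,370,110,130,110,5,"j3")
```

```text
t 80.7 [444.1 318.4  42.4] yaw -2.6 tilt [1.65 1.3 ] q [23. 33. 92.  1. 53. 25.] F [-1.   2.3  0.9] w 0.096
```

View pics/j3.png

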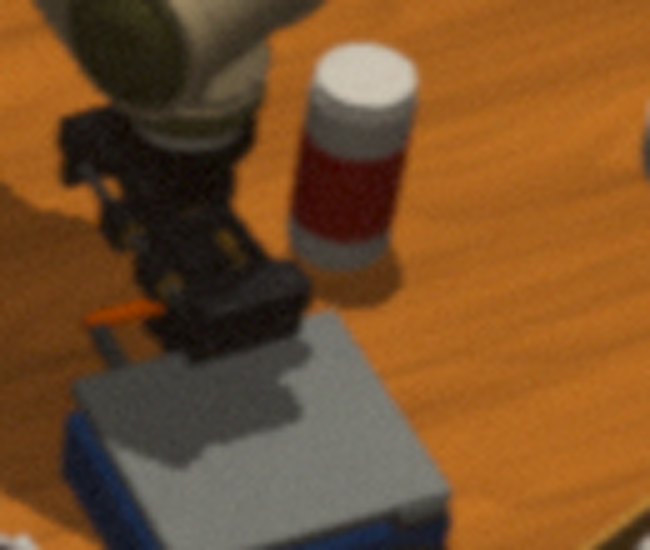

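Call:
{"method": "carry_out", "body": {"moves": [{"travel":[1.5,0,0],"rotation":[0,0,0]},{"travel":[1.5,0,0],"rotation":[0,0,0]},{"travel":[1.5,0,0],"rotation":[0,0,0]},{"travel":[1.5,0,0],"rotation":[0,0,0]},{"travel":[1.5,0,0],"rotation":[0,0,0]},{"travel":[1.5,0,0],"rotation":[0,0,0]},{"travel":[1.5,0,0],"rotation":[0,0,0]},{"travel":[1.5,0,0],"rotation":[0,0,0]},{"travel":[1.5,0,0],"rotation":[0,0,0]},{"travel":[1.5,0,0],"rotation":[0,0,0]}]}}

```text
t: 81.7
position: [443.8, 318.5, 29.0]
ee_rot: [[0.029, 0.999, -0.044], [0.022, -0.045, -0.999], [-0.999, 0.028, -0.024]]
contact_force: [-9.5, -5.2, 26.8]
width: 0.096
```

Run:
```python
from h import *
st()
```

```text
t 81.7 [443.8 318.5  29. ] yaw -2.6 tilt [1.64 1.28] q [23. 35. 92.  1. 51. 25.] F [-9.5 -5.2 26.8] w 0.096
```

Call:
{"method": "carry_out", "body": {"moves": [{"travel":[0,0,0],"rotation":[0,0,0]},{"travel":[0,0,0],"rotation":[0,0,0]},{"travel":[0,0,0],"rotation":[0,0,0]},{"travel":[0,0,0],"rotation":[0,0,0]},{"travel":[0,0,0],"rotation":[0,0,0]},{"travel":[0,0,0],"rotation":[0,0,0]},{"travel":[0,0,0],"rotation":[0,0,0]},{"travel":[0,0,0],"rotation":[0,0,0]},{"travel":[0,0,0],"rotation":[0,0,0]},{"travel":[0,0,0],"rotation":[0,0,0]}], "claw": 0.68}}

```text
t: 82.7
position: [444.5, 318.4, 28.0]
ee_rot: [[0.029, 0.999, -0.044], [0.022, -0.045, -0.999], [-0.999, 0.028, -0.024]]
contact_force: [-0.0, -0.0, -0.2]
width: 0.322
```

Run:
```python
from h import *
st()
im=snapshot("scene"); crop("s",im,370,110,130,110,5,"j4")
```

```text
t 82.7 [444.5 318.4  28. ] yaw -2.6 tilt [1.68 1.28] q [23. 35. 92.  1. 51. 25.] F [-0.  -0.  -0.2] w 0.322
```

View pics/j4.png

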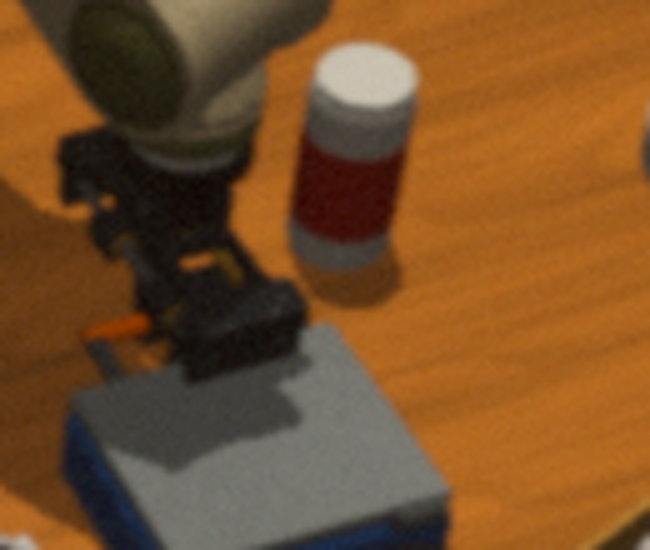

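No contact now. I'll lift straight up.

Call:
{"method": "carry_out", "body": {"moves": [{"travel":[-5,0,0],"rotation":[0,0,0]},{"travel":[-10,0,0],"rotation":[0,0,0]},{"travel":[-10,0,0],"rotation":[0,0,0]},{"travel":[-15,0,0],"rotation":[0,0,0]},{"travel":[-20,0,0],"rotation":[0,0,0]},{"travel":[-25,0,0],"rotation":[0,0,0]},{"travel":[-30,0,0],"rotation":[0,0,0]},{"travel":[-30,0,0],"rotation":[0,0,0]},{"travel":[-30,0,0],"rotation":[0,0,0]},{"travel":[-10,0,0],"rotation":[0,0,0]}]}}

```text
t: 83.75
position: [437.6, 313.6, 226.6]
ee_rot: [[0.032, 0.999, -0.044], [0.023, -0.045, -0.999], [-0.999, 0.031, -0.025]]
contact_force: [0.4, -0.3, 0.3]
width: 0.319
```

Call:
{"method": "carry_out", "body": {"moves": [{"travel":[0,-40,0],"rotation":[0,0,0]},{"travel":[0,-40,0],"rotation":[0,0,0]},{"travel":[0,-20,0],"rotation":[0,0,0]},{"travel":[0,0,0],"rotation":[0,0,0]},{"travel":[0,0,0],"rotation":[0,0,0]},{"travel":[0,0,0],"rotation":[0,0,0]},{"travel":[0,0,0],"rotation":[0,0,0]},{"travel":[0,0,0],"rotation":[0,0,0]},{"travel":[0,0,0],"rotation":[0,0,0]},{"travel":[0,0,0],"rotation":[0,0,0]}]}}

```text
t: 84.75
position: [337.9, 317.1, 223.3]
ee_rot: [[0.034, 0.998, -0.048], [0.024, -0.048, -0.999], [-0.999, 0.033, -0.025]]
contact_force: [0.4, 0.5, 0.0]
width: 0.319
```

Run:
```python
from h import *
st()
im=snapshot("scene"); crop("s",im,270,110,240,190,3,"k1")
im=snapshot("top"); crop("s",im,130,185,240,180,3,"k2")
```

```text
t 84.8 [337.9 317.1 223.3] yaw -2.8 tilt [1.96 1.36] q [28. 13. 90.  0. 74. 31.] F [0.4 0.5 0. ] w 0.319
```

View pics/k1.png

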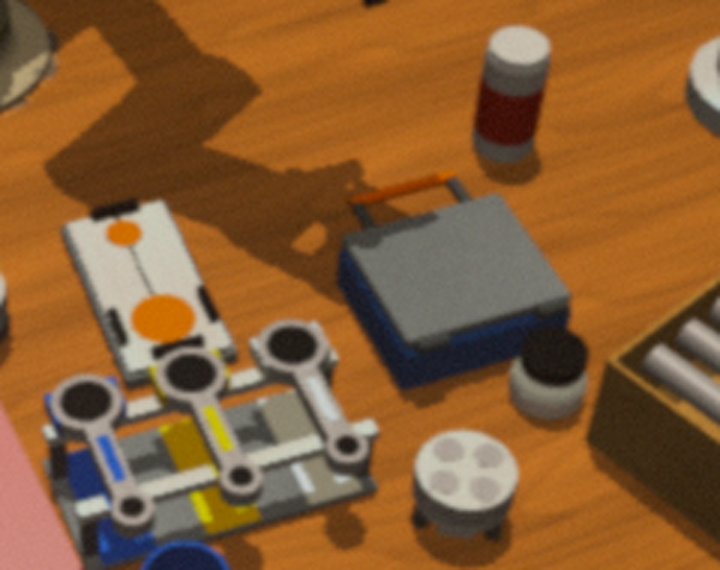

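View pics/k2.png

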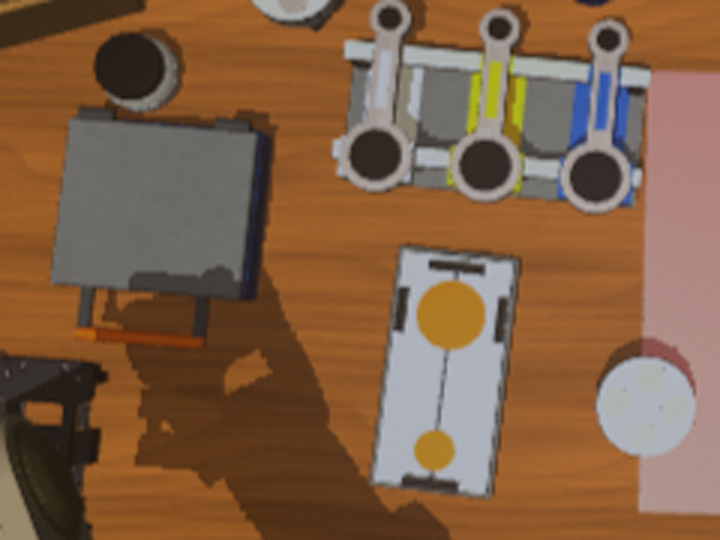

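Run:
```python
from h import *
S=lambda x,y:(x/3+269.67,y/3+109.67); T=lambda x,y:(x/3+129.67,y/3+184.67)
def cr(n,uv):
    A=ray(n,uv,0)[0];B=ray(n,uv,300)[0]; return A,(B-A)/np.linalg.norm(B-A)
for u,w in ((T(78,335),S(455,178)),(T(204,343),S(352,203))):
    A,d=cr("top",u);B,e=cr("scene",w)
    t=np.linalg.lstsq(np.c_[d,-e],B-A,rcond=None)[0]; print("bar",A+d*t[0],B+e*t[1])
r=np.radians(-3.7);ex=np.array([np.cos(r),np.sin(r)]);ey=np.array([-np.sin(r),np.cos(r)])
for nm,b,s,b2,s2,seat in (("white",T(376,156),T(390,18),S(290,344),S(347,445),(651.5,114.4)),("yellow",T(484,165),T(499,27),S(190,372),S(240,477),(645.4,19.6)),("blue",T(595,176),T(608,39),S(86,401),S(131,507),(639.3,-75.2))):
    for n,bb,ss in (("top",b,s),("scene",b2,s2)):
        B=ray(n,bb,90)[0];Q=ray(n,ss,90)[0];o=(B+(Q-B)*5/12)[:2]-seat
        print(nm,n,"len %.1f"%np.linalg.norm(Q-B),"err",(o@ex).round(1),(o@ey).round(1),"yaw %.1f"%np.degrees(np.arctan2(*(Q-B)[1::-1])))
```

```text
bar [442.03818371 372.51849098  51.82801949] [443.53974152 376.52003265  53.03388271]
bar [438.21992215 261.44566559  58.53787567] [439.52643172 265.01099776  59.32165987]
white top len 120.9 err 0.5 -1.3 yaw -3.4
white scene len 121.2 err 1.9 -0.4 yaw -3.1
yellow top len 121.0 err 1.4 0.0 yaw -4.2
yellow scene len 121.8 err 2.3 -0.2 yaw -4.4
blue top len 119.9 err 0.4 -0.4 yaw -3.9
blue scene len 119.9 err 1.7 -0.2 yaw -4.2
```

```bash
python3 -c "
from rig import *
print(sign_off())"
```

```text
the job is handed in; nothing more can be done
None
```

The job is done and handed in at about 85 s of the 210 s. Sign-off reports no verdict.

- **Display:** I raised it to about 66° and left it there while rods were on the plate. At the end I folded it down until it met its stop, pressing the handle bar with up to about 27 N. My last camera check put the bar's two ends at about 52 and 59 mm. Flat is 60 mm, so that agrees to within about 2°.
- **Weighing:** All three rods were present, and I weighed them in the order white, yellow, blue. Each was centred on the plate with its small end over the small disc, and let go for about 2 s. I measured white's big end within about 2 mm of its disc; yellow and blue looked to be in the same spot.
- **Rack:** Each rod lies across both rails at its own colour, small end to the far side. In both views they are within about 2.5 mm and 1° of their seats.
- **Checks that disagreed:** The top and scene cameras differed by 1–2 mm along x throughout (up to 3.5 mm for white's big end), and I found no other disagreement. I saw no rod knocked aside, and the pistons and jar looked untouched; the cup was only partly in the final pictures.

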